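# Refill the fittings carousel from the screw-top jar

### The job

Refill the rotary fittings carousel on the LC-MS bench with steel hex unions: turn its black knob until the empty compartment with the yellow floor clicks in under the opening of the clear cover, unscrew the blue cap of the square jar, and tip all the unions from the jar into that compartment, adding the loose unions that lie on the bench. Then stand the jar back upright in its free rack pocket, screw the blue cap on again until it is fully home, and turn the carousel until the white blank plate with the red dot clicks in under the opening and closes it. Leave the other things on the bench where they are.

Things in the scene. Friction and masses are not known exactly. Their poses are not given: they have to be found in the camera images.
- carousel_base: fixed grey base of the round fittings carousel, 268 mm across, three posts out to 146 mm from the axis, 73 mm high, at 0 and +-75 degrees from its +x. Origin on the axis at bench level. Above it a clear fixed cover, 66 to 69 mm over the bench, open only in a 60 degree sector centred on its own -x, from 38 mm outwards: the opening, with orange edges.
- carousel (a joint): rotation of the carousel, rad, counter-clockwise from above positive, endless. Detent clicks at each multiple of 1.047; it springs into the nearest; leaving one takes 0.3 N m. At 0 the empty compartment stands under the opening, at -1.047 the blank plate; it starts at +1 or +2 clicks. Six 60 degree compartments, 36 to 125 mm from the axis; floor at 25, walls to 62 mm height.
- knob_grip (a point): middle of the grip of the carousel's knob, on the axis of rotation, 90 mm above the bench: an upright black bar 58 mm long, 14 mm thick, from 72 to 99 mm above the bench. It turns with the carousel; the bar runs along this point's x axis.
- empty_bin (a point): point of the rotating carousel: centre of the yellow floor of the empty compartment, 85 mm from the axis, 25 mm above the bench; its axes turn with the carousel (z up; at joint 0 parallel to those of carousel_base).
- blank_plate (a point): point of the rotating carousel below the centre of the white blank plate, 85 mm from the axis, 25 mm above the bench; the plate itself is a closed top 64.5 mm above the bench.
- opening (a point): centre of the opening in the clear cover, 85 mm from the axis, at the top of the cover, 69 mm above the bench; the opening is about 85 mm wide there.
- rack: grey plastic rack fixed to the bench, 94 x 234 x 30 mm (long along its own y), with two square pockets 61 mm wide and 25 mm deep that keep the jars from turning; origin at the centre of its underside.
- pocket_left (a point): centre of the floor of the pocket on the rack's own +y side, 5 mm above the bench.
- pocket_right (a point): centre of the floor of the pocket on the rack's own -y side, 5 mm above the bench.
- jar: loose square jar of milky plastic, about 0.24 kg, in one of the pockets, faces parallel to them: body 56 x 56 mm, 58 mm high; round straight bore 34 mm across, 80 mm deep; threaded neck up to the rim at 86 mm. Origin at the centre of its underside, z towards the mouth. It holds the unions named union.
- jar_mouth (a point): centre of the jar's rim, 86 mm above the jar's origin.
- cap: blue ribbed screw cap, 58 mm across, 28 mm high, 35 g, open below; origin at the centre of its lower edge, z up. Right-hand two-start thread, 12 mm a turn: counter-clockwise from above unscrews; about 1.2 turns from home it lifts off. Home, its origin is 62 mm above the jar's; set loosely on the thread it lies 12 to 20 mm higher, and turned clockwise it catches within half a turn.
- amber_jar: loose amber jar with a white cap in the other pocket, as big as the square jar (56 x 56 mm, 90 mm high with its cap); not to be disturbed; origin at the centre of its underside.
- solvent: loose glass bottle with a blue cap, 70 mm in diameter, 160 mm high, beyond the work area; not to be disturbed; origin at the centre of its underside.
- wrench: loose flat open-ended wrench, 135 mm long (along its x), 5 mm thick; not to be disturbed; origin at the middle of its underside.
- marker: loose marker pen, 130 mm long (along its x), 15 mm thick; not to be disturbed; origin at the middle of its underside.
- union1: a steel hex union: a hexagonal bar 11 mm across flats, 22 mm long, 16 g, smooth (friction about 0.25), holes drawn in its ends; origin at its centre, its x axis runs along its length. In the jar at the start, if it is there at all: two to four of the four are.
- union2: a steel hex union: a hexagonal bar 11 mm across flats, 22 mm long, 16 g, smooth (friction about 0.25), holes drawn in its ends; origin at its centre, its x axis runs along its length. In the jar at the start, if it is there at all: two to four of the four are.
- union3: a steel hex union: a hexagonal bar 11 mm across flats, 22 mm long, 16 g, smooth (friction about 0.25), holes drawn in its ends; origin at its centre, its x axis runs along its length. In the jar at the start, if it is there at all: two to four of the four are.
- union4: a steel hex union: a hexagonal bar 11 mm across flats, 22 mm long, 16 g, smooth (friction about 0.25), holes drawn in its ends; origin at its centre, its x axis runs along its length. In the jar at the start, if it is there at all: two to four of the four are.
- stray1: a steel hex union: a hexagonal bar 11 mm across flats, 22 mm long, 16 g, smooth (friction about 0.25), holes drawn in its ends; origin at its centre, its x axis runs along its length. Lying loose on the bench at the start, if it is there at all: one or two of the three are.
- stray2: a steel hex union: a hexagonal bar 11 mm across flats, 22 mm long, 16 g, smooth (friction about 0.25), holes drawn in its ends; origin at its centre, its x axis runs along its length. Lying loose on the bench at the start, if it is there at all: one or two of the three are.
- stray3: a steel hex union: a hexagonal bar 11 mm across flats, 22 mm long, 16 g, smooth (friction about 0.25), holes drawn in its ends; origin at its centre, its x axis runs along its length. Lying loose on the bench at the start, if it is there at all: one or two of the three are.
There are look-alikes about, which are no part of the job. Of the things that look like the cap, the largest one is meant.

How it is judged:
By the outcome, as a careful person would: the job done as asked, in the order asked, and still so for the second after the job is handed in, with the robot touching nothing.
Of union1, union2, union3, union4 only 2 to 4 are there at a start; the rules pass over those that are not, and their reading is None.
Of stray1, stray2, stray3 only 1 to 2 are there at a start; the rules pass over those that are not, and their reading is None.
At some moment in a run one of stray1, stray2, stray3 may be knocked a few centimetres aside while the robot is not near it.
It also fails if it takes over 210 s, if anything falls off the work surface, if the arm or the gripper's body presses on something with over 40 N, if the wrist force passes 120 N, or if a joint passes its speed limit or range.

### The arm

A 6-joint arm with a two-finger parallel gripper is mounted at the origin on the work surface. World frame = base frame: x ahead of the robot, y to its left, z up, the work surface at z = 0. Lengths are in m, angles in degrees, forces in N, time in s.
With the tool pointing down it reaches from about 0.3 to 0.75 m from the base axis. Payload 8.5 kg.
Tool frame: the origin (TCP) lies at the very end of the fingers, on their centre line; the grasp point (between the pads) lies 19 mm behind it; z points along the fingers, y is the line along which they close (so a half turn about z gives the same grasp; the last joint's range is limited). The gripper opens to 85 mm and grips with 20 to 120 N. Pads are 22 mm wide; open, the fingers measure 114 mm over their backs; the gripper's body (76 mm by 85 mm) begins 54 mm behind the grasp point. The pads swing forward as they close: fully open they stand 13 mm farther back than shut.
Start: joints at [52.695, 21.807, 74.336, -0, 83.858, -12.336], TCP at [0.232, 0.499, 0.231] pointing down, gripper open.
Joint ranges: [-178.18, 178.18], [-50.72, 133.34], [12.68, 142.11], [-81.47, 261.47], [9.98, 163.14], [-165.26, 165.26]. Speed limits (degrees/s): [136.94, 136.94, 180, 180, 180, 180].

### API

Orientations are given as a 3x3 rotation matrix whose columns are the frame's x, y, z axes.
In Python, from rig import observe, cams, ticket gives the robot as it stands.
- The arm moves only by the tool move_arm, never from a script. Its arguments are lists of equal length, an entry for each row: "jaw": the finger opening in cm, from 0 to 8.54; "dp": the shift along the tool's x, y, z in cm, a list of three; "turn": the turn, a rotation vector about the tool's x, y, z in rad, a list of three. In form: {"jaw": [jaw, ...], "dp": [[tx, ty, tz], ...], "turn": [[wx, wy, wz], ...]}. A call has 1 to 12 rows; each row shifts and turns the commanded pose from where the row before left it, along the tool's axes as they then stand; what a row does not reach is not made up. A row lasts 1/12 s, in which the tool goes at most 41.7 mm and 7.16 degrees, less where a joint would pass 70% of its speed; a pose out of reach is approached as far as the arm can. A call is refused whole if a number of a shift passes 4.17 or a number of a turn 0.125, either way. A call with a gripper value outside its range is refused whole. The fingers move at their own pace and stop on an object; "force" is the grip in N (left out, the last holds). Time passes only in rows, so rows that do not move let the fingers close. It gives the time, the measured TCP pose, the force, the opening and the grip force at its end, in the units of the state.
- observe(): the state, without advancing time (a new reading comes with each control period).
- cams.get_image(name): name is "scene" or "top" or "wrist"; returns (picture, depth): 420x560x3 uint8, red, green, blue; 420x560 float32, m along the optical axis (not along the pixel's ray), 0 where there is no reading.
- cams.calibration(name): a dict with "vertical_fov" (degrees; the focal length in pixels is half the picture's height over the tangent of half this angle, whatever the lens; pixels are square), "cx", "cy" (the principal point, pixels), "k1" (the pictures are not rectified: a ray, as slopes to the right and down, at radius r is drawn at 1 + k1 r^2 times it, then the intrinsics apply), "view" (4x4, takes a point from world to camera coordinates); the wrist camera has in their place "tool_from_camera" (4x4, takes a point from camera to tool coordinates, whose origin is the TCP and whose axes are the flange's). Camera axes: x right, y up, looking along -z (the intrinsics and any distortion apply to the point x, -y, -z); pixel columns grow to the right and rows downward; lengths in m; the calibration is good to about 2 mm. A picture is of the moment at which its call begins: read the wrist's pose just before it. calibration takes no time and is no camera call.
- ticket.close_job(): hands the job in; it is judged then, once.
Trained networks look in the newest picture that a camera, given by its name, has taken for a name from the list of things; names that differ only in an ending like _2 or _b are one class to them, and where a whole thing is asked for, a point or a joint stands for the part that bears it (a point fixed in the world has none). Each returns a list of dicts, best first, with "p" (0 to 1); they miss things now and then, are a little off and sometimes report something else, mostly with a low value. They report only what shows in the picture. A call takes as long as a camera call. They do not tell look-alikes from the thing itself.
- cams.spot_in(camera, query): "box" ([centre column, centre row, width, height] as shares, 0 to 1, of the picture: columns of its width, rows of its height, round what is visible of it).
- cams.outline_of(camera, query): "mask" (420x560 bool, what is visible of it) and "box" ([centre column, centre row, width, height] as shares, 0 to 1, of the picture: columns of its width, rows of its height, round what is visible of it).
- cams.mark_of(camera, query): "location" ([column, row] as shares, 0 to 1, of the picture: columns of its width, rows of its height: a listed point, or the origin of a listed thing).
The state is a dict: "time_s": time; "q": joint angles; "qvel": joint speeds; "joint_efforts": joint torques, N m; "position": TCP position; "tool_rot": TCP orientation; "ft_force": force on the tool from outside, world axes, zero at the start; "wrist_torque": the same for the moment, N m; "grip_width": finger opening in m; "gripper_force": force on a finger pad.
Only numpy, scipy, OpenCV 4.12 (cv2) and the standard library are available. Lean on these libraries where they do the work, as an engineer would, in place of code of your own. Each camera call takes 0.05 s, during which the arm holds its last target. There are 200 camera calls.

## Working session

There is one attempt and no reset: what is moved stays moved. The work goes in short steps, Python scripts to look and compute and a tool call to move; the robot and the scene stay as the last step left them, time stands still between calls to the robot, and variables do not carry over. Pictures are saved under pics/ and viewed, at most 14 in all, crops included, and the job is handed in when it is done.

Besides the shell and the picture viewer there is one more tool, called after "Request:" as name(argument=value, ...) on one line, values as JSON. move_arm: Moves the arm, as the interface text tells. Its arguments: {"type":"object","properties":{"jaw":{"type":"array","items":{"type":"number"}},"dp":{"type":"array","items":{"type":"array","items":{"type":"number"}}},"turn":{"type":"array","items":{"type":"array","items":{"type":"number"}}},"force":{"type":"number"}},"required":["jaw","dp","turn"]}

```bash
mkdir -p pics; ls; cat > h.py <<'E'
import numpy as np, cv2
from rig import observe, cams, ticket
def ray(name,uv,st=None):
    c=cams.calibration(name); f=210/np.tan(np.radians(c["vertical_fov"])/2)
    d=np.array([(uv[0]-c["cx"])/f,(uv[1]-c["cy"])/f]); s=d.copy()
    for _ in range(20): s=d/(1+c["k1"]*(s@s))
    v=np.array([s[0],-s[1],-1.0])
    if name=="wrist":
        T=np.eye(4); st=st or observe(); T[:3,:3]=np.array(st["tool_rot"]); T[:3,3]=st["position"]
        M=T@np.array(c["tool_from_camera"])
    else: M=np.linalg.inv(np.array(c["view"]))
    return M[:3,3],M[:3,:3]@v
def at_z(name,uv,z,st=None):
    o,v=ray(name,uv,st); return o+v*(z-o[2])/v[2]
def at_d(name,uv,d,st=None):
    o,v=ray(name,uv,st); return o+v*d
def proj(name,P,st=None):
    c=cams.calibration(name); f=210/np.tan(np.radians(c["vertical_fov"])/2)
    if name=="wrist":
        T=np.eye(4); st=st or observe(); T[:3,:3]=np.array(st["tool_rot"]); T[:3,3]=st["position"]
        V=np.linalg.inv(T@np.array(c["tool_from_camera"]))
    else: V=np.array(c["view"])
    p=V@np.r_[P,1]; s=np.array([p[0],-p[1]])/-p[2]; s=s*(1+c["k1"]*(s@s))
    return np.array([c["cx"],c["cy"]])+f*s
def save(name,fn,crop=None,scale=1,st=None):
    im,d=cams.get_image(name); o=im[:,:,::-1]
    if crop: o=o[crop[1]:crop[3],crop[0]:crop[2]]
    cv2.imwrite("pics/"+fn,cv2.resize(o,None,fx=scale,fy=scale,interpolation=cv2.INTER_CUBIC)); return im,d
E
cat > a.py <<'E'
from h import *
np.set_printoptions(precision=3,suppress=True)
for n in ("top","scene"):
    im,d=save(n,n+"0.png",scale=1.4); np.savez("pics/"+n+"0.npz",im=im,d=d)
    for q in ["cap","jar","jar_mouth","amber_jar","knob_grip","empty_bin","blank_plate","opening","carousel_base","rack","pocket_left","pocket_right","union1","stray1","wrench","marker","solvent"]:
        for r in cams.mark_of(n,q)[:4]:
            if r["p"]<.2: continue
            uv=np.array(r["location"])*[560,420]; i,j=np.clip(uv.astype(int),0,[559,419])
            print(n,q,round(r["p"],2),uv.round(0),"z0",at_z(n,uv,0),"dep",at_d(n,uv,d[j,i]))
E
python3 a.py; python3 -c "from h import *;print(observe())"
```

```text
pics
top cap 0.67 [132. 246.] z0 [0.523 0.316 0.   ] dep [0.527 0.282 0.094]
top cap 0.67 [172. 292.] z0 [0.414 0.222 0.   ] dep [0.418 0.216 0.022]
top cap 0.54 [135. 287.] z0 [0.427 0.309 0.   ] dep [0.43  0.302 0.02 ]
top jar 0.72 [144. 241.] z0 [0.534 0.287 0.   ] dep [0.537 0.261 0.081]
top jar 0.34 [407. 243.] z0 [ 0.523 -0.33   0.   ] dep [ 0.526 -0.307  0.068]
top jar_mouth 0.72 [126. 245.] z0 [0.525 0.329 0.   ] dep [0.529 0.294 0.096]
top amber_jar 0.69 [196. 244.] z0 [0.527 0.166 0.   ] dep [0.53  0.148 0.092]
top knob_grip 0.97 [397. 210.] z0 [ 0.6   -0.309  0.   ] dep [ 0.596 -0.279  0.097]
top empty_bin 0.73 [407. 242.] z0 [ 0.524 -0.33   0.   ] dep [ 0.527 -0.308  0.066]
top opening 0.92 [384. 247.] z0 [ 0.515 -0.276  0.   ] dep [ 0.516 -0.269  0.025]
top carousel_base 0.93 [386. 211.] z0 [ 0.598 -0.282  0.   ] dep [ 0.596 -0.263  0.067]
top rack 0.85 [169. 245.] z0 [0.523 0.229 0.   ] dep [0.524 0.22  0.032]
top pocket_left 0.85 [144. 242.] z0 [0.532 0.287 0.   ] dep [0.534 0.261 0.08 ]
top pocket_right 0.75 [191. 242.] z0 [0.531 0.177 0.   ] dep [0.534 0.157 0.093]
t
[... 2186 characters left out ...]
8599245e+01, -1.23349211e+01]), 'qvel': array([ 0.0478816 , -0.04854592, -0.00456418,  0.0152597 ,  0.02946764,
       -0.00047362]), 'joint_efforts': array([-4.84707780e-04, -4.48321116e+01, -2.31462747e+01, -1.47975993e-04,
        4.35067650e-04,  3.87666432e-05]), 'position': array([0.23217638, 0.4985761 , 0.2313314 ]), 'tool_rot': array([[-9.06521815e-01,  4.22158974e-01,  2.30433388e-06],
       [ 4.22158974e-01,  9.06521815e-01, -1.58146870e-05],
       [-8.76524095e-06, -1.33635635e-05, -1.00000000e+00]]), 'ft_force': array([ 0.65582152, -0.94156727,  0.02773767]), 'wrist_torque': array([-0.04169216, -0.08453883, -0.0184752 ]), 'gripper_force': 0.0, 'grip_width': 0.08522421546847395}
```

View pics/top0.png

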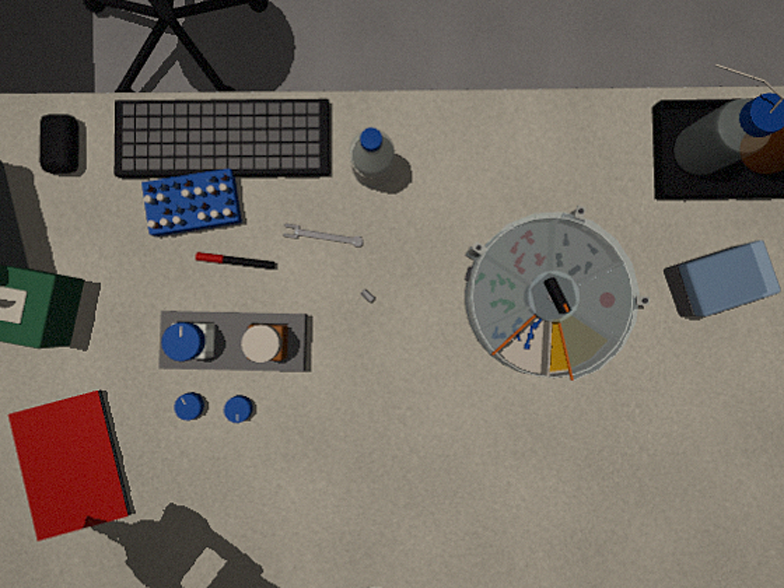

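View pics/scene0.png

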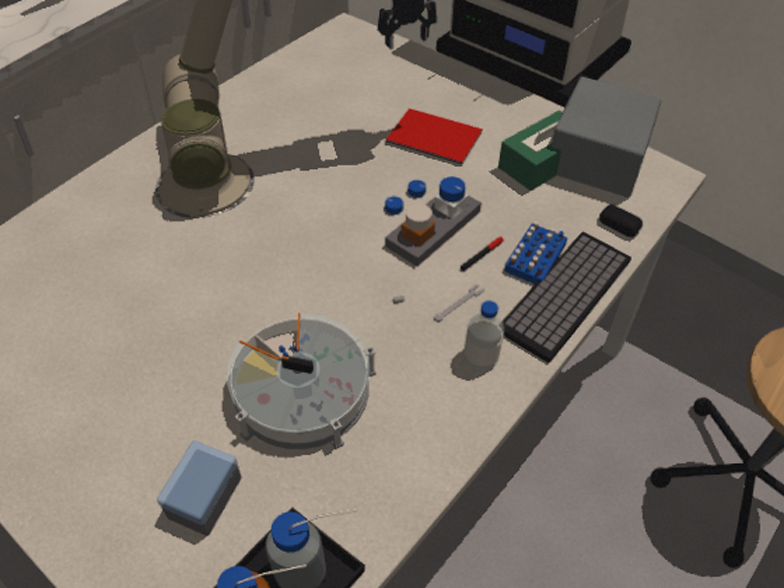

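The top view shows:
- **Carousel:** centred near px (396,211), with the blue bin and part of the yellow bin under the opening.
- **Rack:** blue-capped jar at (132,246) and amber jar at (190,244).
- **Stray union:** at (263,211).

Blue caps that could be mistaken for the cap, in top px: the large one on the square jar (132,246), two small loose ones (135,290) and (170,292), the solvent cap (265,99), and the bottle caps at right (550,80). I choose the largest, the one on the jar at (132,246).

```bash
cat > b.py <<'E'
from h import *
np.set_printoptions(precision=3,suppress=True)
im=np.load("pics/top0.npz")["im"][:,:,::-1]
A=cv2.resize(im[210:310,100:230],(520,400),interpolation=cv2.INTER_CUBIC)
B=cv2.resize(im[145:275,325:460],(415,400),interpolation=cv2.INTER_CUBIC)
cv2.imwrite("pics/crop1.png",cv2.resize(np.hstack([A,B]),(800,342)))
for n in("top","scene"):
    d=np.load(f"pics/{n}0.npz")["d"]
    for q in("stray1","carousel_base","cap","rack","amber_jar"):
        for r in cams.outline_of(n,q)[:5]:
            if r["p"]<.1: continue
            m=r["mask"]; v,u=np.nonzero(m); 
            P=np.array([at_d(n,(a,b),d[b,a]) for a,b in zip(u,v)][::max(1,len(u)//400)])
            rr=cv2.minAreaRect(P[:,:2].astype(np.float32)*1000)
            print(n,q,round(r["p"],2),m.sum(),(u.mean().round(),v.mean().round()),np.median(P,0),P[:,2].max(),np.round(rr[0]),np.round(rr[1]),round(rr[2],1))
print(cams.calibration("wrist")["tool_from_camera"],cams.calibration("wrist")["vertical_fov"], np.linalg.inv(np.array(cams.calibration("top")["view"]))[:3,3])
E
python3 b.py
```

```text
top stray1 0.42 45 (np.float64(263.0), np.float64(211.0)) [0.601 0.007 0.01 ] 0.9410847735897367 [588.  -4.] [54. 12.] 42.3Traceback (most recent call last):
  File "b.py", line 13, in <module>
    P=np.array([at_d(n,(a,b),d[b,a]) for a,b in zip(u,v)][::max(1,len(u)//400)])
                ~~~~^^^^^^^^^^^^^^^^
  File "h.py", line 16, in at_d
    o,v=ray(name,uv,st); return o+v*d
        ~~~^^^^^^^^^^^^
  File "h.py", line 4, in ray
    c=cams.calibration(name); f=210/np.tan(np.radians(c["vertical_fov"])/2)
ValueError: time passes only in moves, steps and waits
```

View pics/crop1.png

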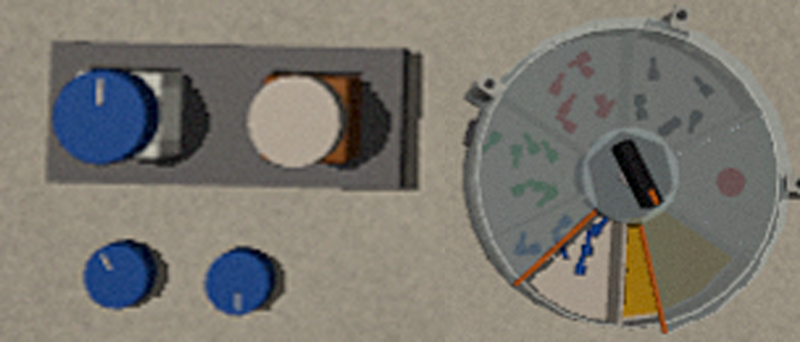

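The crop confirms the large blue cap on the milky jar (left, px 105,115 in the crop); the two loose caps are clearly smaller. The yellow bin sits about 45° counter-clockwise of the opening.

```bash
python3 - <<'E'
s=open('h.py').read()
s=s.replace("def ray(","_C={}\ndef cal(n):\n    if n not in _C: _C[n]=cams.calibration(n)\n    return _C[n]\ndef ray(").replace("c=cams.calibration(name)","c=cal(name)")
s=s.replace("st=st or observe();","st=observe() if st is None else st;")
s+='''
from scipy.spatial.transform import Rotation as Ro
np.set_printoptions(precision=3,suppress=True)
def Rdir(z,y):
    z=np.array(z,float)/np.linalg.norm(z); y=np.array(y,float); y=y-z*(y@z); y/=np.linalg.norm(y)
    return np.c_[np.cross(y,z),y,z]
def Rdown(a):  # tool down, y axis at world angle a deg
    return Rdir([0,0,-1],[np.cos(np.radians(a)),np.sin(np.radians(a)),0])
def plan(p,R=None,rv=None,n=None,st=None):
    "constant row from st (observe) to pose p,R ; rv overrides relative rotation vector"
    st=observe() if st is None else st; R0=np.array(st["tool_rot"]); p0=np.array(st["position"])
    if rv is None: rv=Ro.from_matrix(R0.T@(R0 if R is None else R)).as_rotvec()
    rv=np.array(rv,float); d=R0.T@(np.array(p)-p0)
    n0=int(np.ceil(max(np.linalg.norm(rv)/.122,np.linalg.norm(d)/.040,1))); n=n or n0
    S=sum(Ro.from_rotvec(rv*k/n).as_matrix() for k in range(n)); dp=np.linalg.solve(S,d)*100
    print("n",n,"dp",dp.round(3),"turn",(rv/n).round(4)); 
    return dict(position=np.array(p),tool_rot=R0@Ro.from_rotvec(rv).as_matrix(),q=st.get("q"))
'''
open('h.py','w').write(s)
b=open('b.py').read().split("cv2.imwrite")[0].replace('A=','#').replace('B=','#')+ "for n in(" + open('b.py').read().split("for n in(")[1]
b=b.replace("P=np.array([at_d(n,(a,b),d[b,a]) for a,b in zip(u,v)][::max(1,len(u)//400)])","k=max(1,len(u)//300); P=np.array([at_d(n,(a,b),d[b,a]) for a,b in list(zip(u,v))[::k]]); P=P[P[:,2]<.3]")
open('b.py','w').write(b)
E
python3 b.py; python3 -c "
from h import *
s=observe(); print(s['time_s'])
s=plan([0.40,0.25,0.33],Rdown(90),st=s); s=plan([0.46,-0.20,0.33],Rdown(73),st=s)"
```

```text
top stray1 0.42 45 (np.float64(263.0), np.float64(211.0)) [0.601 0.007 0.01 ] 0.014656558390357621 [601.   8.] [20. 12.] 44.8
top carousel_base 0.63 11604 (np.float64(395.0), np.float64(211.0)) [ 0.597 -0.282  0.068] 0.09762912217970854 [ 594. -283.] [258. 256.] 25.5
top cap 0.78 330 (np.float64(169.0), np.float64(291.0)) [0.418 0.223 0.02 ] 0.02647027059434326 [416. 225.] [42. 46.] 61.6
top cap 0.77 331 (np.float64(135.0), np.float64(290.0)) [0.422 0.302 0.02 ] 0.025340317235019838 [421. 304.] [44. 42.] 22.0
top cap 0.63 728 (np.float64(131.0), np.float64(244.0)) [0.531 0.286 0.095] 0.09897415368438278 [531. 289.] [60. 58.] 14.1
top rack 0.6 2596 (np.float64(170.0), np.float64(243.0)) [0.534 0.226 0.03 ] 0.0342928108486098 [530. 228.] [234.  95.] 88.3
top amber_jar 0.94 820 (np.float64(189.0), np.float64(245.0)) [0.528 0.162 0.094] 0.09870934823243416 [528. 173.] [66. 55.] 89.0
top amber_jar 0.64 244 (np.float64(228.0), np.float64(168.0)) [0.704 0.095 0.005] 0.009337992687644348 [704.  82.] [129.  21.] 82.0
top amber_jar 0.57 1688 (np.float64(385.0), np.float64(244.0)) [ 0.513 -0.27
[... 953 characters left out ...]
 302.] [43. 44.] 78.3
scene rack 0.84 1037 (np.float64(308.0), np.float64(166.0)) [0.561 0.189 0.028] 0.06626120941035074 [534. 227.] [237.  96.] 87.2
scene amber_jar 0.84 550 (np.float64(299.0), np.float64(160.0)) [0.539 0.154 0.075] 0.1006915621019755 [518. 214.] [ 68. 166.] 16.4
scene amber_jar 0.27 132 (np.float64(329.0), np.float64(215.0)) [0.705 0.097 0.005] 0.011579958595869355 [704.  83.] [128.  21.] 78.5
[[-0.001  0.949  0.315  0.081]
 [ 1.     0.001  0.    -0.001]
 [ 0.     0.315 -0.949 -0.143]
 [ 0.     0.     0.     1.   ]] 61.36936922230889 [ 0.564 -0.018  0.941]
2.4
n 8 dp [-2.811 -2.525 -1.233] turn [ 0.    -0.    -0.054]
n 12 dp [-1.007 -3.661  0.   ] turn [0.    0.    0.025]
```

```bash
python3 -c "
from h import *
s=plan([0.55,-0.255,0.33],Rdown(73),n=24)"
```

```text
n 24 dp [-2.37  -2.453 -0.411] turn [ 0.    -0.    -0.006]
```

Request:
move_arm(jaw=[8.5,8.5,8.5,8.5,8.5,8.5,8.5,8.5,8.5,8.5,8.5,8.5], dp=[[-2.37,-2.45,-0.41],[-2.37,-2.45,-0.41],[-2.37,-2.45,-0.41],[-2.37,-2.45,-0.41],[-2.37,-2.45,-0.41],[-2.37,-2.45,-0.41],[-2.37,-2.45,-0.41],[-2.37,-2.45,-0.41],[-2.37,-2.45,-0.41],[-2.37,-2.45,-0.41],[-2.37,-2.45,-0.41],[-2.37,-2.45,-0.41]], turn=[[0,0,-0.006],[0,0,-0.006],[0,0,-0.006],[0,0,-0.006],[0,0,-0.006],[0,0,-0.006],[0,0,-0.006],[0,0,-0.006],[0,0,-0.006],[0,0,-0.006],[0,0,-0.006],[0,0,-0.006]])

```text
time_s: 3.4
position: [0.3787, 0.1151, 0.281]
tool_rot: [[-0.935, 0.356, 0.001], [0.356, 0.935, 0.0], [-0.001, 0.0, -1.0]]
ft_force: [0.9, 0.4, 0.3]
grip_width: 0.0852
gripper_force: 0.0
```

Request:
move_arm(jaw=[8.5,8.5,8.5,8.5,8.5,8.5,8.5,8.5,8.5,8.5,8.5,8.5], dp=[[-2.37,-2.45,-0.41],[-2.37,-2.45,-0.41],[-2.37,-2.45,-0.41],[-2.37,-2.45,-0.41],[-2.37,-2.45,-0.41],[-2.37,-2.45,-0.41],[-2.37,-2.45,-0.41],[-2.37,-2.45,-0.41],[-2.37,-2.45,-0.41],[-2.37,-2.45,-0.41],[-2.37,-2.45,-0.41],[-2.37,-2.45,-0.41]], turn=[[0,0,-0.006],[0,0,-0.006],[0,0,-0.006],[0,0,-0.006],[0,0,-0.006],[0,0,-0.006],[0,0,-0.006],[0,0,-0.006],[0,0,-0.006],[0,0,-0.006],[0,0,-0.006],[0,0,-0.006]])

```text
time_s: 4.4
position: [0.5524, -0.2552, 0.3299]
tool_rot: [[-0.958, 0.288, -0.0], [0.288, 0.958, 0.0], [0.0, 0.0, -1.0]]
ft_force: [0.7, 0.4, 1.0]
grip_width: 0.0851
gripper_force: 0.0
```

```bash
cat > c.py <<'E'
from h import *
import sys
st=observe(); print(st["time_s"],st["position"],st["q"])
im,d=save("wrist",sys.argv[1],scale=1.4); np.savez("pics/w.npz",im=im,d=d,p=st["position"],R=st["tool_rot"])
for q in sys.argv[2:]:
    for r in cams.mark_of("wrist",q)[:3]:
        if r["p"]<.2: continue
        uv=np.array(r["location"])*[560,420]; i,j=np.clip(uv.astype(int),0,[559,419])
        print(q,round(r["p"],2),uv.round(0),"dep",at_d("wrist",uv,d[j,i],st),"z.09",at_z("wrist",uv,.09,st)[:2],"z.025",at_z("wrist",uv,.025,st)[:2])
E
python3 c.py w1.png knob_grip carousel_base empty_bin opening blank_plate
```

```text
4.4 [ 0.552 -0.255  0.33 ] [ -35.935   25.642   52.217    0.002  102.142 -109.22 ]
knob_grip 0.8 [265. 215.] dep [ 0.592 -0.285  0.099] z.09 [ 0.595 -0.286] z.025 [ 0.615 -0.295]
carousel_base 0.7 [272. 192.] dep [ 0.577 -0.273  0.07 ] z.09 [ 0.572 -0.271] z.025 [ 0.589 -0.278]
empty_bin 0.98 [221. 149.] dep [ 0.512 -0.314  0.07 ] z.09 [ 0.51 -0.31] z.025 [ 0.516 -0.323]
```

View pics/w1.png

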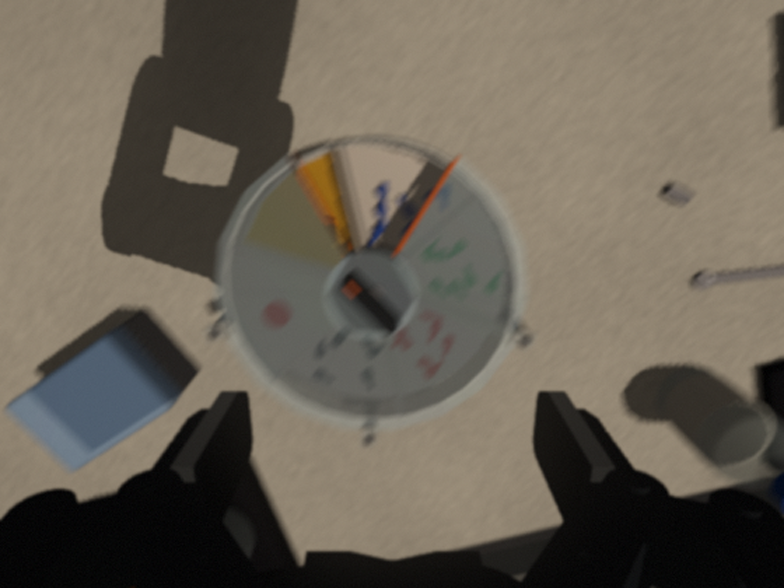

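```bash
cat > d.py <<'E'
from h import *
w=np.load("pics/w.npz"); st=dict(position=w["p"],tool_rot=w["R"])
def L(a,b,z):
    A=at_z("wrist",np.array(a)/1.4,z,st);B=at_z("wrist",np.array(b)/1.4,z,st); v=B-A; print(A,B,np.degrees(np.arctan2(v[1],v[0])).round(1),np.linalg.norm(v))
L((345,283),(395,327),.099); L((400,253),(457,158),.069)
c=np.array([.595,-.285])
for uv in [(368,432),(217,322),(524,335)]:
    A=at_z("wrist",np.array(uv)/1.4,.073,st)[:2]-c; print(np.degrees(np.arctan2(A[1],A[0])),np.linalg.norm(A))
# knob from depth: pixels with z>.09 near c, in w and top
for n,dd in(("wrist",w["d"]),("top",np.load("pics/top0.npz")["d"])):
    P=[]
    for v in range(100,330):
        for u in range(150,480):
            if dd[v,u]>0:
                p=at_d(n,(u,v),dd[v,u],st)
                if .088<p[2]<.115 and np.hypot(*(p[:2]-c))<.045: P.append(p)
    P=np.array(P); r=cv2.minAreaRect((P[:,:2]*1000).astype(np.float32)); print(n,len(P),P.mean(0),r)
E
python3 d.py
```

```text
[ 0.572 -0.301  0.099] [ 0.619 -0.274  0.099] 29.8 0.054310924110721526
[ 0.568 -0.254  0.069] [ 0.508 -0.189  0.069] 133.1 0.0883764943855135
-19.79793522877931 0.13622553132200474
-96.05802808467463 0.13841852274795596
56.9909696469921 0.135895473974647
wrist 700 [ 0.593 -0.284  0.098] ((594.4345703125, -283.77557373046875), (57.7418212890625, 14.426004409790039), 26.88842010498047)
top 206 [ 0.595 -0.283  0.097] ((595.2160034179688, -283.7050476074219), (57.262779235839844, 14.85786247253418), 25.895540237426758)
```

The wrist view, slightly blurred, shows the knob bar running from px (345,283) to (395,327). The yellow bin is at (320,200), left of the blue one, and there is a stray at (676,190). Depth puts the knob at (0.594,-0.284) with the bar at 26.5°.

```bash
python3 -c "
from h import *
s=plan([0.5945,-0.284,0.16],Rdown(116.5)); s=plan([.5945,-.284,.074],n=3,st=s); plan([.5945,-.284,.074],rv=[0,0,np.radians(46)],st=s)"
```

```text
n 7 dp [-0.611 -0.476  2.427] turn [ 0.     0.    -0.108]
n 3 dp [ 0.    -0.     2.867] turn [0. 0. 0.]
n 7 dp [0. 0. 0.] turn [0.    0.    0.115]
```

Request:
move_arm(jaw=[5,5,5,5,5,5,5,5,5,5,5], dp=[[-0.61,-0.48,2.43],[-0.61,-0.48,2.43],[-0.61,-0.48,2.43],[-0.61,-0.48,2.43],[-0.61,-0.48,2.43],[-0.61,-0.48,2.43],[-0.61,-0.48,2.43],[0,0,2.87],[0,0,2.87],[0,0,2.87],[0,0,0]], turn=[[0,0,-0.108],[0,0,-0.108],[0,0,-0.108],[0,0,-0.108],[0,0,-0.108],[0,0,-0.108],[0,0,-0.108],[0,0,0],[0,0,0],[0,0,0],[0,0,0]])

```text
time_s: 5.62
position: [0.5924, -0.2824, 0.0686]
tool_rot: [[-0.894, -0.449, -0.008], [-0.449, 0.894, 0.006], [0.004, 0.009, -1.0]]
ft_force: [-0.6, 0.7, -1.0]
grip_width: 0.0499
gripper_force: 0.0
```

Request:
move_arm(jaw=[0.5,0.5,0.5,0.5,0.5,0.5], dp=[[0,0,0],[0,0,0],[0,0,0],[0,0,0],[0,0,0],[0,0,0]], turn=[[0,0,0],[0,0,0],[0,0,0],[0,0,0],[0,0,0],[0,0,0]], force=60)

```text
time_s: 6.12
position: [0.595, -0.2843, 0.0764]
tool_rot: [[-0.893, -0.45, 0.002], [-0.45, 0.893, -0.001], [-0.001, -0.001, -1.0]]
ft_force: [-3.0, 5.6, 7.8]
grip_width: 0.0131
gripper_force: 60.3
```

Request:
move_arm(jaw=[0.5,0.5,0.5,0.5,0.5,0.5,0.5,0.5,0.5,0.5,0.5], dp=[[0,0,-0.2],[0,0,0],[0,0,0],[0,0,0],[0,0,0],[0,0,0],[0,0,0],[0,0,0],[0,0,0],[0,0,0],[0,0,0]], turn=[[0,0,0.05],[0,0,0.08],[0,0,0.1],[0,0,0.1],[0,0,0.1],[0,0,0.1],[0,0,0.1],[0,0,0.1],[0,0,0.06],[0,0,0],[0,0,0]])

```text
time_s: 7.03
position: [0.595, -0.2839, 0.0765]
tool_rot: [[-0.948, 0.319, 0.001], [0.319, 0.948, 0.001], [-0.0, 0.001, -1.0]]
ft_force: [-0.1, 6.6, -3.6]
grip_width: 0.0128
gripper_force: 60.5
```

```bash
python3 -c "
from h import *
s=observe();R=np.array(s['tool_rot']);print(s['q'],s['wrist_torque'],s['ft_force'],np.degrees(np.arctan2(R[1,1],R[0,1])))"
```

```text
[ -35.81    40.214   67.762    0.092   72.028 -107.261] [ 0.805 -0.19  -0.071] [-0.091  6.569 -3.598] 71.42305908415254
```

Request:
move_arm(jaw=[5,5,5,5,5,5,5,5,5,5,5,5], dp=[[0,0,0],[0,0,0],[0,0,0],[0,0,-3],[0,0,-3],[0,0,-3],[1,0,-3],[1,0,-3],[1,0,-3],[1,0,-2],[0,0,0],[0,0,0]], turn=[[0,0,0],[0,0,0],[0,0,0],[0,0,0],[0,0,0],[0,0,0],[0,0,0],[0,0,0],[0,0,0],[0,0,0],[0,0,0],[0,0,0]])

```text
time_s: 8.03
position: [0.5568, -0.2726, 0.2773]
tool_rot: [[-0.947, 0.32, 0.003], [0.32, 0.947, -0.002], [-0.003, -0.001, -1.0]]
ft_force: [-0.2, -0.7, -1.0]
grip_width: 0.0501
gripper_force: 0.0
```

Request:
move_arm(jaw=[8.5,8.5], dp=[[0,0,0],[0,0,0]], turn=[[0,0,0],[0,0,0]])

```text
time_s: 8.2
position: [0.5568, -0.2723, 0.2741]
tool_rot: [[-0.947, 0.32, -0.002], [0.32, 0.947, 0.001], [0.002, 0.001, -1.0]]
ft_force: [-0.0, 0.4, 0.2]
grip_width: 0.0724
gripper_force: 0.0
```

```bash
python3 c.py w2.png empty_bin opening knob_grip; python3 - <<'E'
exec(open('d.py').read().split("def L")[0])
c=np.array([.5945,-.284]); P=[];dd=w["d"]
for v in range(0,420):
    for u in range(0,560):
        if dd[v,u]>0:
            p=at_d("wrist",(u,v),dd[v,u],st)
            if .088<p[2]<.115 and np.hypot(*(p[:2]-c))<.045: P.append(p)
P=np.array(P); r=cv2.minAreaRect((P[:,:2]*1000).astype(np.float32)); print(len(P),P.mean(0),r)
E
```

```text
8.2 [ 0.557 -0.272  0.274] [ -36.991   27.856   57.35    -0.005   94.924 -108.327]
empty_bin 0.9 [282. 129.] dep [ 0.514 -0.256  0.027] z.09 [ 0.509 -0.255] z.025 [ 0.515 -0.256]
empty_bin 0.72 [280. 133.] dep [ 0.518 -0.26   0.025] z.09 [ 0.511 -0.258] z.025 [ 0.518 -0.26 ]
opening 0.88 [281. 133.] dep [ 0.518 -0.259  0.026] z.09 [ 0.511 -0.257] z.025 [ 0.518 -0.259]
knob_grip 0.72 [282. 225.] dep [ 0.593 -0.283  0.1  ] z.09 [ 0.596 -0.284] z.025 [ 0.619 -0.292]
829 [ 0.592 -0.283  0.099] ((594.4259643554688, -283.9215087890625), (13.544218063354492, 56.97195816040039), 71.08000946044922)
```

View pics/w2.png

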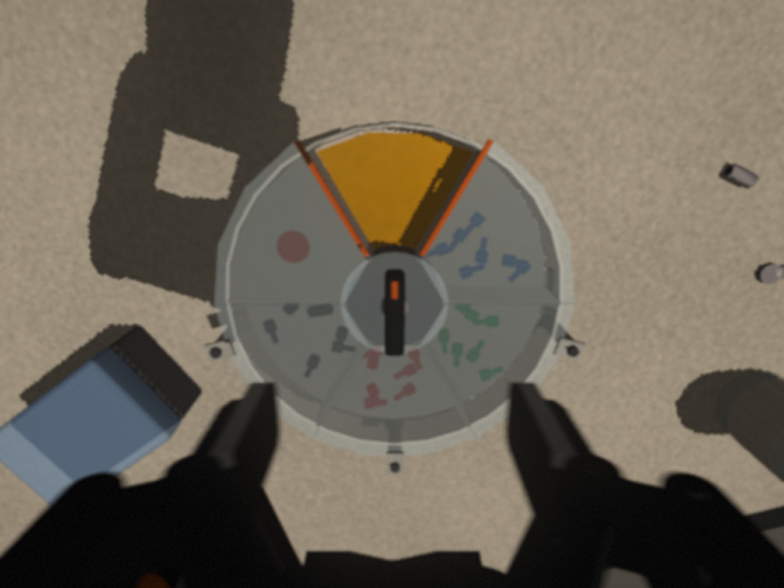

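The wrist view now shows the yellow bin centred between the two orange edges (px 390,190), so the carousel is clicked in at 0 (bar at -18.9°). The stray is at (739,175). Next is the cap.

```bash
python3 -c "
from h import *
s=plan([0.541,.31,0.274],Rdown(-23),n=22)"
```

```text
n 22 dp [2.699 1.244 0.005] turn [-0.    -0.     0.075]
```

Request:
move_arm(jaw=[8.5,8.5,8.5,8.5,8.5,8.5,8.5,8.5,8.5,8.5,8.5], dp=[[2.7,1.24,0],[2.7,1.24,0],[2.7,1.24,0],[2.7,1.24,0],[2.7,1.24,0],[2.7,1.24,0],[2.7,1.24,0],[2.7,1.24,0],[2.7,1.24,0],[2.7,1.24,0],[2.7,1.24,0]], turn=[[0,0,0.075],[0,0,0.075],[0,0,0.075],[0,0,0.075],[0,0,0.075],[0,0,0.075],[0,0,0.075],[0,0,0.075],[0,0,0.075],[0,0,0.075],[0,0,0.075]])

```text
time_s: 9.32
position: [0.421, 0.0165, 0.2755]
tool_rot: [[-0.404, 0.915, 0.0], [0.915, 0.404, -0.0], [-0.0, -0.0, -1.0]]
ft_force: [1.0, 0.1, -0.2]
grip_width: 0.085
gripper_force: 0.0
```

Request:
move_arm(jaw=[8.5,8.5,8.5,8.5,8.5,8.5,8.5,8.5,8.5,8.5,8.5,8.5], dp=[[2.7,1.24,0],[2.7,1.24,0],[2.7,1.24,0],[2.7,1.24,0],[2.7,1.24,0],[2.7,1.24,0],[2.7,1.24,0],[2.7,1.24,0],[2.7,1.24,0],[2.7,1.24,0],[2.7,1.24,0],[0,0,0]], turn=[[0,0,0.075],[0,0,0.075],[0,0,0.075],[0,0,0.075],[0,0,0.075],[0,0,0.075],[0,0,0.075],[0,0,0.075],[0,0,0.075],[0,0,0.075],[0,0,0.075],[0,0,0]])

```text
time_s: 10.32
position: [0.5432, 0.3125, 0.2733]
tool_rot: [[0.396, 0.918, -0.001], [0.918, -0.396, 0.0], [-0.0, -0.001, -1.0]]
ft_force: [0.8, 0.3, -0.5]
grip_width: 0.0851
gripper_force: 0.0
```

```bash
cat > e.py <<'E'
from h import *
import sys
st=observe(); print(st["time_s"],st["position"],st["q"])
im,d=cams.get_image("wrist"); np.savez("pics/w.npz",im=im,d=d,p=st["position"],R=st["tool_rot"])
for q in sys.argv[1:]:
    for r in cams.outline_of("wrist",q)[:4]:
        if r["p"]<.2: continue
        v,u=np.nonzero(r["mask"]); k=max(1,len(u)//1500)
        P=np.array([at_d("wrist",(a,b),d[b,a],st) for a,b in list(zip(u,v))[::k] if d[b,a]>0])
        zt=np.percentile(P[:,2],95); T=P[P[:,2]>zt-.006]
        rr=cv2.minAreaRect((T[:,:2]*1000).astype(np.float32)); (cx,cy),rad=cv2.minEnclosingCircle((T[:,:2]*1000).astype(np.float32))
        print(q,round(r["p"],2),len(u),(u.mean().round(),v.mean().round()),"ztop",zt,"rect",np.round(rr[0],1),np.round(rr[1],1),round(rr[2],1),"circ",round(cx,1),round(cy,1),round(rad,1))
E
python3 e.py cap jar rack amber_jar
```

```text
10.3167 [0.543 0.312 0.273] [19.089 28.607 56.199  0.032 95.266 42.407]
cap 0.91 1066 (np.float64(218.0), np.float64(270.0)) ztop 0.02238809511712697 rect [417.5 224.1] [42.3 42.5] 74.2 circ 416.5 223.8 22.4
cap 0.89 2975 (np.float64(279.0), np.float64(208.0)) ztop 0.09657992131437752 rect [530.9 289.5] [56.7 56.8] 65.4 circ 531.4 289.1 29.3
cap 0.68 1158 (np.float64(191.0), np.float64(213.0)) ztop 0.022542482498290176 rect [423.4 304.3] [42.1 41.5] 66.6 circ 422.7 304.1 21.9
jar 0.9 741 (np.float64(273.0), np.float64(176.0)) ztop 0.06425645073917462 rect [531.  290.6] [54.7 56.1] 86.7 circ 531.7 289.6 37.2
rack 0.77 7925 (np.float64(294.0), np.float64(216.0)) ztop 0.0316209311503169 rect [529.2 228.5] [234.1  93.9] 88.0 circ 530.6 229.7 123.7
amber_jar 0.62 3614 (np.float64(317.0), np.float64(295.0)) ztop 0.09618972393942621 rect [528.  169.3] [56.  55.2] 67.5 circ 527.9 169.2 28.4
```

```bash
python3 -c "
from h import *
s=plan([0.531,.2895,0.13],rv=[0,0,1.95],n=17); print(np.arctan2(*s['tool_rot'][1::-1,1])*57.3)"
```

```text
n 17 dp [-0.099  0.114  0.858] turn [0.    0.    0.115]
-134.93467265849964
```

Request:
move_arm(jaw=[8.5,8.5,8.5,8.5,8.5,8.5,8.5,8.5,8.5,8.5,8.5,8.5], dp=[[-0.1,0.11,0.86],[-0.1,0.11,0.86],[-0.1,0.11,0.86],[-0.1,0.11,0.86],[-0.1,0.11,0.86],[-0.1,0.11,0.86],[-0.1,0.11,0.86],[-0.1,0.11,0.86],[-0.1,0.11,0.86],[-0.1,0.11,0.86],[-0.1,0.11,0.86],[-0.1,0.11,0.86]], turn=[[0,0,0.115],[0,0,0.115],[0,0,0.115],[0,0,0.115],[0,0,0.115],[0,0,0.115],[0,0,0.115],[0,0,0.115],[0,0,0.115],[0,0,0.115],[0,0,0.115],[0,0,0.115]])

```text
time_s: 11.57
position: [0.5374, 0.2927, 0.1727]
tool_rot: [[0.976, -0.218, 0.001], [-0.218, -0.976, 0.0], [0.001, -0.0, -1.0]]
ft_force: [0.5, -0.6, -0.7]
grip_width: 0.0851
gripper_force: 0.0
```

Request:
move_arm(jaw=[8.5,8.5,8.5,8.5,8.5,8.5], dp=[[-0.1,0.11,0.86],[-0.1,0.11,0.86],[-0.1,0.11,0.86],[-0.1,0.11,0.86],[-0.1,0.11,0.86],[0,0,0]], turn=[[0,0,0.115],[0,0,0.115],[0,0,0.115],[0,0,0.115],[0,0,0.115],[0,0,0]])

```text
time_s: 12.07
position: [0.5298, 0.2898, 0.1285]
tool_rot: [[0.701, -0.713, -0.002], [-0.713, -0.701, -0.001], [-0.001, 0.002, -1.0]]
ft_force: [-0.7, 0.8, -0.1]
grip_width: 0.085
gripper_force: 0.0
```

```bash
python3 -c "
from h import *
s=observe();print(s['q']); s=plan([0.531,.2895,0.064],n=3)"
```

```text
[ 17.459  32.188  74.37   -0.001  73.582 152.928]
n 3 dp [ 0.037 -0.025  2.148] turn [0. 0. 0.]
```

Descend, close on the cap, then unscrew counter-clockwise with a rise of 12 mm per turn (0.0229 cm per 0.12 rad).

Request:
move_arm(jaw=[8.5,8.5,8.5,8.5,5,5,5,5,5,5,5], dp=[[0.04,-0.02,2.15],[0.04,-0.02,2.15],[0.04,-0.02,2.15],[0,0,0],[0,0,0],[0,0,0],[0,0,0],[0,0,0],[0,0,0],[0,0,0],[0,0,0]], turn=[[0,0,0],[0,0,0],[0,0,0],[0,0,0],[0,0,0],[0,0,0],[0,0,0],[0,0,0],[0,0,0],[0,0,0],[0,0,0]], force=50)

```text
time_s: 12.98
position: [0.533, 0.2903, 0.0668]
tool_rot: [[0.705, -0.709, 0.003], [-0.709, -0.705, 0.001], [0.002, -0.003, -1.0]]
ft_force: [-1.0, -1.9, 7.5]
grip_width: 0.0571
gripper_force: 53.3
```

Request:
move_arm(jaw=[5,5,5,5,5,5,5,5,5,5,5,5], dp=[[0,0,-0.01],[0,0,-0.02],[0,0,-0.023],[0,0,-0.023],[0,0,-0.023],[0,0,-0.023],[0,0,-0.023],[0,0,-0.023],[0,0,-0.023],[0,0,-0.023],[0,0,-0.023],[0,0,-0.023]], turn=[[0,0,-0.06],[0,0,-0.1],[0,0,-0.12],[0,0,-0.12],[0,0,-0.12],[0,0,-0.12],[0,0,-0.12],[0,0,-0.12],[0,0,-0.12],[0,0,-0.12],[0,0,-0.12],[0,0,-0.12]])

```text
time_s: 13.98
position: [0.5325, 0.2904, 0.0682]
tool_rot: [[0.838, 0.546, 0.001], [0.546, -0.838, 0.001], [0.001, 0.0, -1.0]]
ft_force: [0.3, -0.1, 0.4]
grip_width: 0.0569
gripper_force: 53.1
```

```bash
python3 -c "
from h import *
s=observe();print(s['q'],s['wrist_torque'],s['ft_force'])"
```

```text
[17.436 36.183 78.043  0.008 65.7   74.356] [0.036 0.024 0.038] [ 0.308 -0.136  0.358]
```

Request:
move_arm(jaw=[5,5,5,5,5,5,5,5,5,5,5,5], dp=[[0,0,-0.023],[0,0,-0.023],[0,0,-0.023],[0,0,-0.023],[0,0,-0.023],[0,0,-0.023],[0,0,-0.023],[0,0,-0.023],[0,0,-0.023],[0,0,-0.023],[0,0,-0.023],[0,0,-0.023]], turn=[[0,0,-0.12],[0,0,-0.12],[0,0,-0.12],[0,0,-0.12],[0,0,-0.12],[0,0,-0.12],[0,0,-0.12],[0,0,-0.12],[0,0,-0.12],[0,0,-0.12],[0,0,-0.12],[0,0,-0.12]])

```text
time_s: 14.98
position: [0.5325, 0.2904, 0.071]
tool_rot: [[-0.432, 0.902, 0.001], [0.902, 0.432, 0.001], [-0.0, 0.001, -1.0]]
ft_force: [0.4, 1.0, -0.5]
grip_width: 0.0572
gripper_force: 53.1
```

Request:
move_arm(jaw=[5,5,5,5,5,5,5,5,5,5,5,5], dp=[[0,0,-0.023],[0,0,-0.023],[0,0,-0.023],[0,0,-0.023],[0,0,-0.023],[0,0,-0.023],[0,0,-0.023],[0,0,-0.023],[0,0,-0.023],[0,0,-0.023],[0,0,-0.023],[0,0,-0.023]], turn=[[0,0,-0.12],[0,0,-0.12],[0,0,-0.12],[0,0,-0.12],[0,0,-0.12],[0,0,-0.12],[0,0,-0.12],[0,0,-0.12],[0,0,-0.12],[0,0,-0.12],[0,0,-0.12],[0,0,-0.12]])

```text
time_s: 15.98
position: [0.5322, 0.2903, 0.0736]
tool_rot: [[-0.951, -0.31, 0.0], [-0.31, 0.951, 0.0], [-0.0, 0.0, -1.0]]
ft_force: [-0.5, -1.2, 0.5]
grip_width: 0.0568
gripper_force: 53.1
```

Request:
move_arm(jaw=[5,5,5,5,5,5,5,5,5,5], dp=[[0,0,-0.023],[0,0,-0.023],[0,0,-0.023],[0,0,-0.023],[0,0,-0.023],[0,0,-0.023],[0,0,-0.023],[0,0,-0.023],[0,0,-0.023],[0,0,0]], turn=[[0,0,-0.12],[0,0,-0.12],[0,0,-0.12],[0,0,-0.12],[0,0,-0.12],[0,0,-0.12],[0,0,-0.12],[0,0,-0.12],[0,0,-0.12],[0,0,0]])

```text
time_s: 16.82
position: [0.5324, 0.2903, 0.0758]
tool_rot: [[-0.176, -0.984, 0.001], [-0.984, 0.176, 0.0], [-0.0, -0.001, -1.0]]
ft_force: [-0.8, -1.1, -0.0]
grip_width: 0.0568
gripper_force: 53.1
```

```bash
python3 -c "
from h import *
s=observe();print(s['q'],s['wrist_torque'],s['ft_force'])"; python3 e.py cap jar
```

```text
[  17.431   35.66    77.613   -0.005   66.674 -152.434] [-0.154  0.023 -0.032] [-0.75 -1.06 -0.05]
16.8167 [0.532 0.29  0.076] [  17.431   35.66    77.613   -0.005   66.674 -152.434]
cap 0.83 6675 (np.float64(468.0), np.float64(82.0)) ztop 0.022443028782301686 rect [417.6 222.5] [43.  42.6] 58.8 circ 417.1 222.9 22.1
cap 0.77 4775 (np.float64(460.0), np.float64(221.0)) ztop 0.02227322683821289 rect [422.8 302.9] [42.1 42.5] 72.4 circ 422.6 303.0 21.8
cap 0.61 18475 (np.float64(280.0), np.float64(303.0)) ztop 0.10521910899007601 rect [532.2 288.5] [57.1 55.8] 86.8 circ 532.2 289.1 29.4
jar 0.87 4712 (np.float64(277.0), np.float64(212.0)) ztop 0.06403493294249946 rect [531.3 269.9] [21.  56.1] 85.9 circ 531.2 272.0 28.8
```

Request:
move_arm(jaw=[7.5,7.5,7.5,7.5,7.5,7.5,7.5,7.5,7.5,7.5,7.5,7.5], dp=[[0,0,0],[0,0,0],[0,0,0],[0,0,0],[0,0,0],[0,0,0],[0,0,0],[0,0,0],[0,0,0],[0,0,0],[0,0,0],[0,0,0]], turn=[[0,0,0],[0,0,0],[0,0,0],[0,0,0],[0,0,0.12],[0,0,0.12],[0,0,0.12],[0,0,0.12],[0,0,0.12],[0,0,0.12],[0,0,0.12],[0,0,0.12]])

```text
time_s: 17.97
position: [0.5323, 0.2903, 0.075]
tool_rot: [[-0.912, -0.41, -0.0], [-0.41, 0.912, 0.0], [0.0, 0.0, -1.0]]
ft_force: [0.4, 0.0, 0.9]
grip_width: 0.0751
gripper_force: 0.0
```

Request:
move_arm(jaw=[7.5,7.5,7.5,7.5,7.5,7.5,7.5,7.5,7.5,7.5,7.5,7.5], dp=[[0,0,0],[0,0,0],[0,0,0],[0,0,0],[0,0,0],[0,0,0],[0,0,0],[0,0,0],[0,0,0],[0,0,0],[0,0,0],[0,0,0]], turn=[[0,0,0.12],[0,0,0.12],[0,0,0.12],[0,0,0.12],[0,0,0.12],[0,0,0.12],[0,0,0.12],[0,0,0.12],[0,0,0.12],[0,0,0.12],[0,0,0.12],[0,0,0.12]])

```text
time_s: 18.97
position: [0.5323, 0.2903, 0.075]
tool_rot: [[-0.526, 0.851, -0.0], [0.851, 0.526, 0.0], [0.0, 0.0, -1.0]]
ft_force: [-0.7, 0.1, -0.1]
grip_width: 0.0747
gripper_force: 0.0
```

Request:
move_arm(jaw=[7.5,7.5,7.5,7.5,5,5,5,5,5,5], dp=[[0,0,0],[0,0,0],[0,0,0],[0,0,0],[0,0,0],[0,0,0],[0,0,0],[0,0,0],[0,0,0],[0,0,0]], turn=[[0,0,0.12],[0,0,0.12],[0,0,0.12],[0,0,0],[0,0,0],[0,0,0],[0,0,0],[0,0,0],[0,0,0],[0,0,0]])

```text
time_s: 19.8
position: [0.5324, 0.2903, 0.0752]
tool_rot: [[-0.199, 0.98, 0.001], [0.98, 0.199, 0.0], [0.0, 0.001, -1.0]]
ft_force: [0.7, 0.5, 2.4]
grip_width: 0.057
gripper_force: 52.7
```

Request:
move_arm(jaw=[5,5,5,5,5,5,5,5,5,5,5,5], dp=[[0,0,-0.023],[0,0,-0.023],[0,0,-0.023],[0,0,-0.023],[0,0,-0.023],[0,0,-0.023],[0,0,-0.023],[0,0,-0.023],[0,0,-0.023],[0,0,-0.023],[0,0,-0.023],[0,0,-0.023]], turn=[[0,0,-0.06],[0,0,-0.12],[0,0,-0.12],[0,0,-0.12],[0,0,-0.12],[0,0,-0.12],[0,0,-0.12],[0,0,-0.12],[0,0,-0.12],[0,0,-0.12],[0,0,-0.12],[0,0,-0.12]])

```text
time_s: 20.8
position: [0.5323, 0.2903, 0.0779]
tool_rot: [[-1.0, -0.016, 0.0], [-0.016, 1.0, 0.0], [-0.0, 0.0, -1.0]]
ft_force: [0.1, 0.4, 2.8]
grip_width: 0.057
gripper_force: 52.7
```

Request:
move_arm(jaw=[5,5,5,5,5,5,5,5,5,5,5,5], dp=[[0,0,-0.023],[0,0,-0.023],[0,0,-0.023],[0,0,-0.023],[0,0,-0.023],[0,0,-0.023],[0,0,-0.023],[0,0,-0.023],[0,0,-0.023],[0,0,-0.023],[0,0,-0.023],[0,0,-0.023]], turn=[[0,0,-0.12],[0,0,-0.12],[0,0,-0.12],[0,0,-0.12],[0,0,-0.12],[0,0,-0.12],[0,0,-0.12],[0,0,-0.12],[0,0,-0.12],[0,0,-0.12],[0,0,-0.12],[0,0,-0.12]])

```text
time_s: 21.8
position: [0.5321, 0.2903, 0.0806]
tool_rot: [[-0.115, -0.993, -0.0], [-0.993, 0.115, -0.0], [0.0, 0.0, -1.0]]
ft_force: [-0.2, -0.5, 2.6]
grip_width: 0.057
gripper_force: 52.6
```

```bash
python3 -c "
from h import *
s=observe();print(s['q'],s['wrist_torque'],s['ft_force'])"; python3 e.py cap jar
```

```text
[  17.434   35.335   77.313    0.      67.364 -155.965] [-0.017  0.076 -0.024] [-0.152 -0.49   2.551]
21.8 [0.532 0.29  0.081] [  17.434   35.335   77.313    0.      67.364 -155.965]
cap 0.98 6170 (np.float64(470.0), np.float64(95.0)) ztop 0.02240578060108903 rect [417.4 223.5] [41.6 42.8] 29.5 circ 417.1 223.0 21.9
cap 0.8 18481 (np.float64(280.0), np.float64(302.0)) ztop 0.11020688924675509 rect [532.3 288. ] [57.3 55.8] 29.7 circ 532.0 288.3 29.0
cap 0.48 9852 (np.float64(257.0), np.float64(33.0)) ztop 0.09638379379838173 rect [529.8 187.9] [16.9 50.9] 83.7 circ 529.0 180.1 25.5
jar 0.84 4784 (np.float64(278.0), np.float64(210.0)) ztop 0.06409537109661104 rect [531.4 270.1] [20.8 55.8] 86.5 circ 531.3 271.5 28.9
```

Request:
move_arm(jaw=[5,5,5,5,5,5], dp=[[0,0,-1],[0,0,-2.5],[0,0,-2.5],[0,0,-2.5],[0,0,-1.5],[0,0,0]], turn=[[0,0,0],[0,0,0],[0,0,0],[0,0,0],[0,0,0],[0,0,0]])

```text
time_s: 22.45
position: [0.5333, 0.2907, 0.1845]
tool_rot: [[-0.124, -0.992, 0.006], [-0.992, 0.124, 0.002], [-0.003, -0.006, -1.0]]
ft_force: [-0.1, -0.2, 0.1]
grip_width: 0.0568
gripper_force: 53.3
```

```bash
python3 e.py cap jar jar_mouth; python3 -c "
from h import *
s=plan([.45,.08,.14],rv=[0,0,1.8],n=15); print(s['tool_rot']);plan([.45,.08,.001],st=s,n=5)"
```

```text
22.45 [0.533 0.291 0.185] [  17.438   29.394   69.503    0.003   80.731 -155.456]
cap 0.74 2137 (np.float64(404.0), np.float64(186.0)) ztop 0.022426163419946098 rect [422.4 303.4] [42.8 42.7] 12.7 circ 422.2 303.7 22.1
cap 0.61 2582 (np.float64(409.0), np.float64(93.0)) ztop 0.022532149515838606 rect [417.1 223.1] [42.5 42.2] 41.7 circ 416.8 223.2 22.0
cap 0.58 18523 (np.float64(280.0), np.float64(302.0)) ztop 0.21419144420309152 rect [532.8 289.1] [56.9 55.4] 76.6 circ 532.8 289.2 29.3
jar 0.75 885 (np.float64(41.0), np.float64(22.0)) ztop 0.006289085475464584 rect [711.2 131.5] [33.5 24.6] 80.5 circ 710.3 132.7 18.3
jar 0.68 4727 (np.float64(283.0), np.float64(190.0)) ztop 0.09110071260034674 rect [531.  280.6] [40.6 49. ] 84.9 circ 532.1 285.4 25.3
jar_mouth 0.97 4643 (np.float64(283.0), np.float64(190.0)) ztop 0.09109261337004322 rect [531.1 283.5] [32.8 48.9] 85.1 circ 531.5 288.5 24.5
n 15 dp [ 1.431 -0.963  0.264] turn [0.   0.   0.12]
[[-0.939  0.345 -0.003]
 [ 0.345  0.939 -0.001]
 [ 0.002 -0.002 -1.   ]]
n 5 dp [-0.006  0.004  2.78 ] turn [0. 0. 0.]
```

Request:
move_arm(jaw=[5,5,5,5,5,5,5,5,5,5,5,5], dp=[[1.43,-0.96,0.26],[1.43,-0.96,0.26],[1.43,-0.96,0.26],[1.43,-0.96,0.26],[1.43,-0.96,0.26],[1.43,-0.96,0.26],[1.43,-0.96,0.26],[1.43,-0.96,0.26],[1.43,-0.96,0.26],[1.43,-0.96,0.26],[1.43,-0.96,0.26],[1.43,-0.96,0.26]], turn=[[0,0,0.12],[0,0,0.12],[0,0,0.12],[0,0,0.12],[0,0,0.12],[0,0,0.12],[0,0,0.12],[0,0,0.12],[0,0,0.12],[0,0,0.12],[0,0,0.12],[0,0,0.12]])

```text
time_s: 23.65
position: [0.4954, 0.1035, 0.148]
tool_rot: [[-1.0, -0.002, -0.003], [-0.002, 1.0, -0.0], [0.003, -0.0, -1.0]]
ft_force: [0.3, 0.2, 0.0]
grip_width: 0.0571
gripper_force: 53.2
```

Request:
move_arm(jaw=[5,5,5,5,5,5,5,5,5,5,5], dp=[[1.43,-0.96,0.26],[1.43,-0.96,0.26],[1.43,-0.96,0.26],[0,0,0],[0,0,2.8],[0,0,2.8],[0,0,2.8],[0,0,2.8],[0,0,1.6],[0,0,0.6],[0,0,0]], turn=[[0,0,0.12],[0,0,0.12],[0,0,0.12],[0,0,0],[0,0,0],[0,0,0],[0,0,0],[0,0,0],[0,0,0],[0,0,0],[0,0,0]])

```text
time_s: 24.57
position: [0.4504, 0.0807, 0.0061]
tool_rot: [[-0.939, 0.343, -0.003], [0.343, 0.939, 0.0], [0.003, -0.001, -1.0]]
ft_force: [-0.0, -0.1, -1.4]
grip_width: 0.0568
gripper_force: 53.3
```

Request:
move_arm(jaw=[5,5,5,8,8,8,8,8,8], dp=[[0,0,0.4],[0,0,0.1],[0,0,0],[0,0,0],[0,0,0],[0,0,0],[0,0,-3],[0,0,-4],[0,0,-4]], turn=[[0,0,0],[0,0,0],[0,0,0],[0,0,0],[0,0,0],[0,0,0],[0,0,0],[0,0,0],[0,0,0]])

```text
time_s: 25.32
position: [0.4501, 0.0805, 0.1138]
tool_rot: [[-0.939, 0.344, -0.002], [0.344, 0.939, 0.0], [0.002, -0.001, -1.0]]
ft_force: [1.3, 0.0, 0.8]
grip_width: 0.0802
gripper_force: 0.0
```

```bash
python3 -c "
from h import *
s=observe();print(s['time_s'],s['position'],s['q'])
# jar frame: rack yaw -2deg: x dir
x=np.array([np.cos(np.radians(-2)),np.sin(np.radians(-2)),0])
for a in (60,):
    z=x*np.sin(np.radians(a))-np.array([0,0,np.cos(np.radians(a))])
    R=Rdir(z,-np.cross([0,0,1],x)); print(R)   # y toward -y_world => x_tool up
    g=np.array([.531,.2895,.0515]); tcp=g+.019*z; print('tcp',tcp)
    pre=tcp-z*.12; print('pre',pre)
    # stage: lift/rotate in stages
    s1=plan([.40,.2,.25],Rdown(-92),st=s,rv=[0,0,Ro.from_matrix(np.array(s['tool_rot']).T@Rdown(-92)).as_rotvec()[2]%(2*np.pi)])
    s2=plan(pre,R,st=s1); s3=plan(tcp,R,st=s2,n=6)
"
```

```text
25.3167 [0.45  0.081 0.114] [ -4.746  20.444  98.996   0.     60.68  -74.643]
[[ 0.5   -0.035  0.865]
 [-0.017 -0.999 -0.03 ]
 [ 0.866 -0.    -0.5  ]]
tcp [0.547 0.289 0.042]
pre [0.444 0.293 0.102]
n 24 dp [ 0.665 -0.393 -0.567] turn [0.    0.    0.118]
n 9 dp [-0.351 -1.045  1.749] turn [-0.     0.117 -0.   ]
n 6 dp [ 0. -0.  2.] turn [0. 0. 0.]
```

Request:
move_arm(jaw=[8.5,8.5,8.5,8.5,8.5,8.5,8.5,8.5,8.5,8.5,8.5,8.5], dp=[[0.66,-0.39,-0.57],[0.66,-0.39,-0.57],[0.66,-0.39,-0.57],[0.66,-0.39,-0.57],[0.66,-0.39,-0.57],[0.66,-0.39,-0.57],[0.66,-0.39,-0.57],[0.66,-0.39,-0.57],[0.66,-0.39,-0.57],[0.66,-0.39,-0.57],[0.66,-0.39,-0.57],[0.66,-0.39,-0.57]], turn=[[0,0,0.118],[0,0,0.118],[0,0,0.118],[0,0,0.118],[0,0,0.118],[0,0,0.118],[0,0,0.118],[0,0,0.118],[0,0,0.118],[0,0,0.118],[0,0,0.118],[0,0,0.118]])

```text
time_s: 26.32
position: [0.3748, 0.1188, 0.1814]
tool_rot: [[0.201, 0.98, 0.0], [0.98, -0.201, -0.0], [0.0, 0.0, -1.0]]
ft_force: [0.7, -0.4, -0.4]
grip_width: 0.0852
gripper_force: 0.0
```

Request:
move_arm(jaw=[8.5,8.5,8.5,8.5,8.5,8.5,8.5,8.5,8.5,8.5,8.5,8.5], dp=[[0.66,-0.39,-0.57],[0.66,-0.39,-0.57],[0.66,-0.39,-0.57],[0.66,-0.39,-0.57],[0.66,-0.39,-0.57],[0.66,-0.39,-0.57],[0.66,-0.39,-0.57],[0.66,-0.39,-0.57],[0.66,-0.39,-0.57],[0.66,-0.39,-0.57],[0.66,-0.39,-0.57],[0.66,-0.39,-0.57]], turn=[[0,0,0.118],[0,0,0.118],[0,0,0.118],[0,0,0.118],[0,0,0.118],[0,0,0.118],[0,0,0.118],[0,0,0.118],[0,0,0.118],[0,0,0.118],[0,0,0.118],[0,0,0.118]])

```text
time_s: 27.32
position: [0.4011, 0.1994, 0.2498]
tool_rot: [[0.999, -0.047, 0.0], [-0.047, -0.999, 0.0], [0.0, -0.0, -1.0]]
ft_force: [0.6, 0.2, -0.2]
grip_width: 0.0853
gripper_force: 0.0
```

```bash
cat > j.py <<'E'
from h import *
x=np.array([np.cos(np.radians(-2)),np.sin(np.radians(-2)),0])
z=x*np.sin(np.radians(60))-np.array([0,0,.5]); RJ=Rdir(z,-np.cross([0,0,1],x)); TJ=np.array([.551,.2885,.042]); PRE=TJ-z*.13
E
python3 -c "
from j import *
s=observe();print(s['time_s'],s['position'],s['q'])
s2=plan(PRE,RJ,st=s,n=10); s3=plan(TJ,RJ,st=s2,n=6)"
```

```text
27.3167 [0.401 0.199 0.25 ] [ 11.218  10.63   87.345   0.003  82.015 103.893]
n 10 dp [-0.367 -0.942  1.492] turn [ 0.001  0.105 -0.001]
n 6 dp [ 0.    -0.     2.167] turn [0. 0. 0.]
```

Request:
move_arm(jaw=[8.5,8.5,8.5,8.5,8.5,8.5,8.5,8.5,8.5,8.5,8.5,8.5], dp=[[-0.37,-0.94,1.49],[-0.37,-0.94,1.49],[-0.37,-0.94,1.49],[-0.37,-0.94,1.49],[-0.37,-0.94,1.49],[-0.37,-0.94,1.49],[-0.37,-0.94,1.49],[-0.37,-0.94,1.49],[-0.37,-0.94,1.49],[-0.37,-0.94,1.49],[0,0,0],[0,0,0]], turn=[[0,0.105,0],[0,0.105,0],[0,0.105,0],[0,0.105,0],[0,0.105,0],[0,0.105,0],[0,0.105,0],[0,0.105,0],[0,0.105,0],[0,0.105,0],[0,0,0],[0,0,0]])

```text
time_s: 28.32
position: [0.4582, 0.2587, 0.1969]
tool_rot: [[0.682, -0.018, 0.731], [0.001, -1.0, -0.025], [0.731, 0.018, -0.682]]
ft_force: [1.0, -0.8, -1.1]
grip_width: 0.0847
gripper_force: 0.0
```

```bash
python3 -c "
from j import *
s=observe();print(s['time_s'],s['position'],s['q']);print(s['tool_rot'])
print(PRE,RJ);s3=plan(TJ,RJ,st=s,n=7)"; python3 c.py w3.png jar_mouth
```

```text
28.3167 [0.458 0.259 0.197] [ 26.408  13.424 110.212 -58.755  24.004 165.208]
[[ 0.682 -0.018  0.731]
 [ 0.001 -1.    -0.025]
 [ 0.731  0.018 -0.682]]
[0.438 0.292 0.107] [[ 0.5   -0.035  0.865]
 [-0.017 -0.999 -0.03 ]
 [ 0.866 -0.    -0.5  ]]
n 7 dp [-0.957 -0.484  2.391] turn [-0.001  0.032  0.004]
28.3167 [0.458 0.259 0.197] [ 26.408  13.424 110.212 -58.755  24.004 165.208]
jar_mouth 0.59 [237. 234.] dep [0.55  0.294 0.051] z.09 [0.532 0.29 ] z.025 [0.562 0.297]
```

View pics/w3.png

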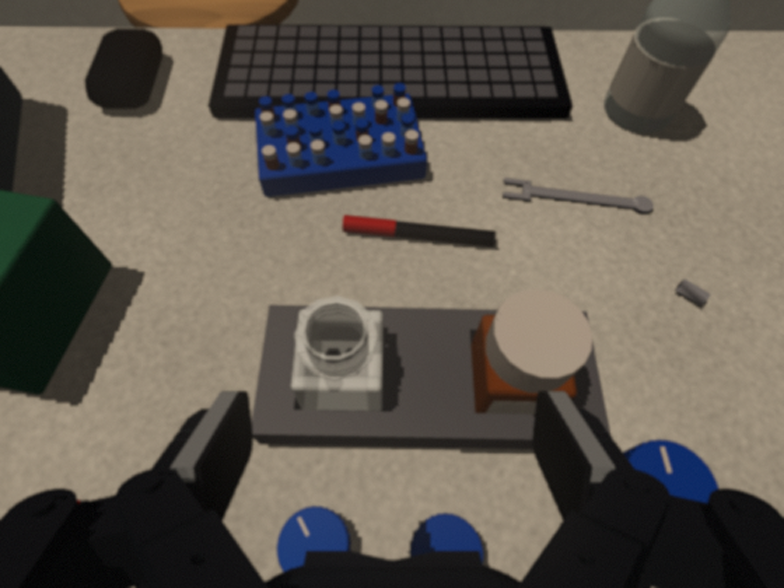

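The wrist view shows the jar open in the left pocket (mouth at 335,335 px), with the cap set down at far right (670,490). Joint 6 has hit its limit because the wrist is near singular. I'll fit the kinematics and choose a better branch.

```bash
cat > k.py <<'E'
from h import *
from scipy.optimize import least_squares
LIM=np.array([[-178.18,178.18],[-50.72,133.34],[12.68,142.11],[-81.47,261.47],[9.98,163.14],[-165.26,165.26]])
rz=lambda a:Ro.from_euler('z',a,degrees=True).as_matrix(); ry=lambda a:Ro.from_euler('y',a,degrees=True).as_matrix()
def fk(q,g):
    a1,off,d1,L2,e,L3,d6=g
    A=rz(q[0]);B=A@ry(q[1]);C=B@ry(q[2]);D=C@rz(q[3]);E=D@ry(q[4])
    p=A@[a1,off,d1]+B@[0,0,L2]+C@[e,0,L3]+E@[0,0,d6]
    return p,E@rz(q[5]+90)
data=[([52.694,21.807,74.334,0,83.860,-12.335],[.23218,.49858,.23133]),
([-35.935,25.642,52.217,.002,102.142,-109.22],[.552,-.255,.330]),([-36.991,27.856,57.35,-.005,94.924,-108.327],[.557,-.272,.274]),
([-35.81,40.214,67.762,.092,72.028,-107.261],[.595,-.2839,.0765]),([19.089,28.607,56.199,.032,95.266,42.407],[.543,.312,.273]),
([17.459,32.188,74.37,-.001,73.582,152.928],[.5298,.2898,.1285]),([17.436,36.183,78.043,.008,65.7,74.356],[.5325,.2904,.0682]),
([-4.746,20.444,98.996,0,60.68,-74.643],[.45,.081,.114]),([11.218,10.63,87.345,.003,82.015,103.893],[.401,.199,.25]),
([26.408,13.424,110.212,-58.755,24.004,165.208],[.458,.259,.197])]
f=lambda g:np.concatenate([fk(q,g)[0]-p for q,p in data]+[(np.array(g)-g0)*1e-3])
g0=np.array([.05,.118,.3,.4,0,.4,.25]); G=least_squares(f,g0).x
def ik(p,R,seeds=None,tries=30,seed=0):
    rng=np.random.default_rng(seed); best=[]
    c=lambda q:np.r_[(fk(q,G)[0]-p)*100,Ro.from_matrix(fk(q,G)[1].T@R).as_rotvec()*20]
    for i in range(tries):
        q0=seeds[i] if seeds is not None and i<len(seeds) else rng.uniform(LIM[:,0],LIM[:,1])
        r=least_squares(c,q0,bounds=(LIM[:,0],LIM[:,1]),max_nfev=100)
        if r.cost<1e-3 and not any(np.abs(r.x-b).max()<2 for b in best): best.append(r.x)
    return best
if __name__=="__main__":
    print(G,np.abs(f(G)).max()); print(fk(data[-1][0],G)[1])
    from j import x
    for a in (40,50,60,70,80):
        z=x*np.sin(np.radians(a))-np.array([0,0,np.cos(np.radians(a))]); g=np.array([.535,.2895,.0515])
        for sgn in(1,-1):
            R=Rdir(z,sgn*np.cross([0,0,1],x))
            for q in ik(g+.019*z,R): print(a,sgn,q.round(0))
E
python3 k.py
```

```text
[0.    0.118 0.129 0.537 0.103 0.35  0.257] 0.0004364881792013886
[[ 0.682 -0.018  0.731]
 [ 0.001 -1.    -0.025]
 [ 0.731  0.018 -0.682]]
40 1 [ 24.  36. 103. -76.  17.   6.]
50 1 [ 25.  38. 107. 240.  24.  50.]
50 -1 [  25.   38.  107.  240.   24. -130.]
60 1 [ 27.  42. 111. 223.  38.  69.]
60 -1 [  27.   42.  111.  223.   38. -111.]
70 1 [ 28.  47. 113. 216.  53.  78.]
70 -1 [  28.   47.  113.  216.   53. -102.]
80 1 [ 29.  52. 114. 213.  69.  83.]
80 -1 [ 29.  52. 114. 213.  69. -97.]
```

```bash
cat > t.py <<'E'
from k import *
def rows(Q,st=None):
    "rows for joint path Q (list), rounded, simulated with feedback of rounding"
    p,R=fk(Q[0],G)
    out=[]
    for q in Q[1:]:
        p1,R1=fk(q,G); d=(R.T@(p1-p)*100).round(2); w=Ro.from_matrix(R.T@R1).as_rotvec().round(3)
        out.append((d,w)); p=p+R@d/100; R=R@Ro.from_rotvec(w).as_matrix()
    for i in range(0,len(out),12):
        print("dp",[o[0].tolist() for o in out[i:i+12]]); print("turn",[o[1].tolist() for o in out[i:i+12]])
    print("max",max(np.abs(o[0]).max() for o in out),max(np.abs(o[1]).max() for o in out),"end",p)
E
python3 - <<'E'
import sys; sys.path.insert(0,'.')
from t import *; from j import *
q0=np.array(observe()["q"])
for b in ik(PRE+[0,0,.03],RJ,tries=40): print(b.round(1))
qb=[b for b in ik(PRE+[0,0,.03],RJ,tries=40) if b[3]>150][0]
N=36; s=np.linspace(0,1,N+1); s=s*s*(3-2*s)*.3+.7*s
Q=[q0+(qb-q0)*t for t in s]
print("tcp z",min(fk(q,G)[0][2] for q in Q),[fk(q,G)[0].round(2).tolist() for q in Q[::6]])
rows(Q)
E
```

```text
[  35.8   26.   119.3  242.3   36.8 -125.6]
tcp z 0.11154648429339489 [[0.46, 0.26, 0.2], [0.39, 0.3, 0.13], [0.32, 0.39, 0.11], [0.32, 0.48, 0.16], [0.39, 0.48, 0.21], [0.45, 0.39, 0.2], [0.44, 0.29, 0.14]]
dp [[-1.48, -0.32, 0.07], [-1.56, -0.46, 0.09], [-1.6, -0.63, 0.1], [-1.62, -0.79, 0.11], [-1.6, -0.99, 0.13], [-1.54, -1.17, 0.15], [-1.44, -1.35, 0.17], [-1.31, -1.53, 0.18], [-1.12, -1.68, 0.2], [-0.89, -1.8, 0.22], [-0.65, -1.89, 0.23], [-0.37, -1.92, 0.24]]
turn [[0.009, -0.049, -0.01], [0.014, -0.052, -0.012], [0.02, -0.053, -0.012], [0.027, -0.054, -0.013], [0.034, -0.052, -0.013], [0.041, -0.051, -0.014], [0.049, -0.046, -0.014], [0.055, -0.042, -0.014], [0.062, -0.034, -0.015], [0.067, -0.026, -0.015], [0.07, -0.015, -0.014], [0.073, -0.005, -0.015]]
dp [[-0.07, -1.91, 0.24], [0.24, -1.84, 0.24], [0.52, -1.71, 0.24], [0.81, -1.53, 0.23], [1.05, -1.29, 0.22], [1.26, -1.01, 0.19], [1.43, -0.69, 0.17], [1.52, -0.35, 0.14], [1.56, 0.01, 0.11], [1.55, 0.36, 0.07], [1.47, 0.71, 0.04], [1.34, 1.02, 0.01]]
turn [[0.073, 0.006, -0.014], [0.071, 0.019, -0.014], [0.066, 0.031, -0.014], [0.06, 0.042, -0.014], [0.051, 0.052, -0.014], [0.04, 0.061, -0.015], [0.029, 0.068, -0.014], [0.014, 0.072, -0.015], [0.001, 0.075, -0.015], [-0.013, 0.074, -0.016], [-0.027, 0.071, -0.017], [-0.04, 0.066, -0.018]]
dp [[1.16, 1.3, -0.03], [0.94, 1.54, -0.05], [0.69, 1.73, -0.08], [0.43, 1.87, -0.09], [0.16, 1.96, -0.11], [-0.1, 1.99, -0.12], [-0.36, 1.97, -0.13], [-0.58, 1.92, -0.12], [-0.78, 1.82, -0.12], [-0.94, 1.69, -0.11], [-1.07, 1.56, -0.1], [-1.15, 1.39, -0.09]]
turn [[-0.051, 0.059, -0.019], [-0.061, 0.05, -0.02], [-0.068, 0.04, -0.021], [-0.074, 0.03, -0.022], [-0.077, 0.018, -0.023], [-0.079, 0.008, -0.023], [-0.078, -0.003, -0.024], [-0.075, -0.012, -0.024], [-0.072, -0.021, -0.024], [-0.067, -0.027, -0.024], [-0.061, -0.032, -0.024], [-0.055, -0.037, -0.023]]
max 1.99 0.079 end [0.438 0.292 0.137]
```

Request:
move_arm(jaw=[8.5,8.5,8.5,8.5,8.5,8.5,8.5,8.5,8.5,8.5,8.5,8.5], dp=[[-1.48,-0.32,0.07],[-1.56,-0.46,0.09],[-1.6,-0.63,0.1],[-1.62,-0.79,0.11],[-1.6,-0.99,0.13],[-1.54,-1.17,0.15],[-1.44,-1.35,0.17],[-1.31,-1.53,0.18],[-1.12,-1.68,0.2],[-0.89,-1.8,0.22],[-0.65,-1.89,0.23],[-0.37,-1.92,0.24]], turn=[[0.009,-0.049,-0.01],[0.014,-0.052,-0.012],[0.02,-0.053,-0.012],[0.027,-0.054,-0.013],[0.034,-0.052,-0.013],[0.041,-0.051,-0.014],[0.049,-0.046,-0.014],[0.055,-0.042,-0.014],[0.062,-0.034,-0.015],[0.067,-0.026,-0.015],[0.07,-0.015,-0.014],[0.073,-0.005,-0.015]])

```text
time_s: 29.42
position: [0.3171, 0.3932, 0.1139]
tool_rot: [[0.913, 0.332, 0.235], [0.203, -0.873, 0.444], [0.353, -0.357, -0.865]]
ft_force: [-0.5, 0.6, 0.6]
grip_width: 0.0848
gripper_force: 0.0
```

```bash
python3 -c "
from h import *
s=observe();print(s['time_s'],s['position'],s['q'])"
```

```text
29.4167 [0.317 0.393 0.114] [ 29.334  17.381 113.117  35.332  28.021  74.259]
```

Tracking is good, so I'll continue.

Request:
move_arm(jaw=[8.5,8.5,8.5,8.5,8.5,8.5,8.5,8.5,8.5,8.5,8.5,8.5], dp=[[-0.07,-1.91,0.24],[0.24,-1.84,0.24],[0.52,-1.71,0.24],[0.81,-1.53,0.23],[1.05,-1.29,0.22],[1.26,-1.01,0.19],[1.43,-0.69,0.17],[1.52,-0.35,0.14],[1.56,0.01,0.11],[1.55,0.36,0.07],[1.47,0.71,0.04],[1.34,1.02,0.01]], turn=[[0.073,0.006,-0.014],[0.071,0.019,-0.014],[0.066,0.031,-0.014],[0.06,0.042,-0.014],[0.051,0.052,-0.014],[0.04,0.061,-0.015],[0.029,0.068,-0.014],[0.014,0.072,-0.015],[0.001,0.075,-0.015],[-0.013,0.074,-0.016],[-0.027,0.071,-0.017],[-0.04,0.066,-0.018]])

```text
time_s: 30.42
position: [0.3928, 0.4789, 0.2131]
tool_rot: [[0.595, 0.525, 0.608], [-0.147, -0.673, 0.725], [0.79, -0.521, -0.323]]
ft_force: [-0.2, 0.0, -0.2]
grip_width: 0.0848
gripper_force: 0.0
```

Request:
move_arm(jaw=[8.5,8.5,8.5,8.5,8.5,8.5,8.5,8.5,8.5,8.5,8.5,8.5], dp=[[1.16,1.3,-0.03],[0.94,1.54,-0.05],[0.69,1.73,-0.08],[0.43,1.87,-0.09],[0.16,1.96,-0.11],[-0.1,1.99,-0.12],[-0.36,1.97,-0.13],[-0.58,1.92,-0.12],[-0.78,1.82,-0.12],[-0.94,1.69,-0.11],[-1.07,1.56,-0.1],[-1.15,1.39,-0.09]], turn=[[-0.051,0.059,-0.019],[-0.061,0.05,-0.02],[-0.068,0.04,-0.021],[-0.074,0.03,-0.022],[-0.077,0.018,-0.023],[-0.079,0.008,-0.023],[-0.078,-0.003,-0.024],[-0.075,-0.012,-0.024],[-0.072,-0.021,-0.024],[-0.067,-0.027,-0.024],[-0.061,-0.032,-0.024],[-0.055,-0.037,-0.023]])

```text
time_s: 31.42
position: [0.4386, 0.2916, 0.1365]
tool_rot: [[0.501, -0.036, 0.865], [-0.015, -0.999, -0.033], [0.865, 0.003, -0.502]]
ft_force: [0.5, -0.4, -0.0]
grip_width: 0.0847
gripper_force: 0.0
```

Request:
move_arm(jaw=[8.5,8.5], dp=[[0,0,0],[0,0,0]], turn=[[0,0,0],[0,0,0]])

```text
time_s: 31.58
position: [0.4395, 0.2929, 0.1376]
tool_rot: [[0.498, -0.033, 0.867], [-0.017, -0.999, -0.028], [0.867, -0.001, -0.498]]
ft_force: [0.6, 0.3, 0.2]
grip_width: 0.0851
gripper_force: 0.0
```

```bash
python3 -c "
from t import *;from j import *
s=observe();print(s['time_s'],s['position'],s['q']); s2=plan(PRE,RJ,n=3); s3=plan(TJ,RJ,st=s2,n=8)
for f in (0,.5,1): print([b.round(0) for b in ik(PRE+(TJ-PRE)*f,RJ,seeds=[s['q']],tries=1)])"; python3 e.py jar jar_mouth rack amber_jar
```

```text
31.5833 [0.439 0.293 0.138] [  35.694   26.001  119.253  241.982   36.743 -125.411]
n 3 dp [-0.899  0.019  0.481] turn [-0.001 -0.001  0.   ]
n 8 dp [-0.    -0.     1.625] turn [ 0. -0.  0.]
[array([  36.,   30.,  121.,  236.,   40., -117.])]
[array([  31.,   36.,  117.,  228.,   39., -113.])]
[array([  27.,   42.,  111.,  223.,   38., -111.])]
31.5833 [0.439 0.293 0.138] [  35.694   26.001  119.253  241.982   36.743 -125.411]
jar 0.8 6440 (np.float64(281.0), np.float64(238.0)) ztop 0.09075927905641813 rect [530.6 288.8] [40.9 45.4] 86.7 circ 531.5 288.8 24.6
jar_mouth 0.71 6505 (np.float64(281.0), np.float64(238.0)) ztop 0.0908291731759362 rect [531.2 288.8] [48.1 37.1] 12.1 circ 531.4 288.4 24.9
rack 0.82 16819 (np.float64(343.0), np.float64(277.0)) ztop 0.0312542889661613 rect [528.6 228.1] [233.4  94.1] 88.1 circ 528.3 227.2 123.8
amber_jar 0.96 9205 (np.float64(436.0), np.float64(231.0)) ztop 0.09570455660666698 rect [496.2 204.1] [ 54.7 150.2] 40.5 circ 489.4 199.0 76.9
amber_jar 0.38 2077 (np.float64(540.0), np.float64(332.0)) ztop 0.029094883065853762 rect [423.1 141.9] [ 32.  170.2] 35.2 circ 432.6 148.6 85.2
```

Request:
move_arm(jaw=[8.5,8.5,8.5,8.5,8.5,8.5,8.5,8.5,8.5,8.5,8.5,8.5], dp=[[-0.9,0.02,0.48],[-0.9,0.02,0.48],[-0.9,0.02,0.48],[0,0,1.62],[0,0,1.62],[0,0,1.62],[0,0,1.62],[0,0,1.62],[0,0,1.62],[0,0,1.62],[0,0,1.62],[0,0,0]], turn=[[0,0,0],[0,0,0],[0,0,0],[0,0,0],[0,0,0],[0,0,0],[0,0,0],[0,0,0],[0,0,0],[0,0,0],[0,0,0],[0,0,0]])

```text
time_s: 32.83
position: [0.5534, 0.288, 0.0414]
tool_rot: [[0.498, -0.035, 0.867], [-0.018, -0.999, -0.03], [0.867, -0.0, -0.498]]
ft_force: [0.6, -0.1, -0.7]
grip_width: 0.085
gripper_force: 0.0
```

Request:
move_arm(jaw=[5,5,5,5,5,5,5], dp=[[0,0,0],[0,0,0],[0,0,0],[0,0,0],[0,0,0],[0,0,0],[0,0,0]], turn=[[0,0,0],[0,0,0],[0,0,0],[0,0,0],[0,0,0],[0,0,0],[0,0,0]], force=60)

```text
time_s: 33.42
position: [0.5508, 0.2886, 0.0428]
tool_rot: [[0.498, -0.033, 0.867], [-0.016, -0.999, -0.028], [0.867, -0.0, -0.498]]
ft_force: [-2.2, 0.7, 3.1]
grip_width: 0.0552
gripper_force: 63.7
```

```bash
python3 e.py jar; python3 -c "
from h import *
s=observe();print(s['time_s'],s['position'],s['q'],s['ft_force'],s['tool_rot'])"
```

```text
33.4167 [0.551 0.289 0.043] [  26.655   41.814  111.185  222.463   37.849 -110.699]
jar 0.67 25469 (np.float64(280.0), np.float64(310.0)) ztop 0.09116151848255619 rect [532.4 288.6] [47.8 37.3] 7.0 circ 532.5 288.4 24.5
33.5167 [0.551 0.289 0.043] [  26.647   41.821  111.169  222.46    37.852 -110.698] [-3.017  0.653  3.504] [[ 0.498 -0.033  0.867]
 [-0.016 -0.999 -0.029]
 [ 0.867 -0.    -0.498]]
```

```bash
cat > pour.py <<'E'
from t import *; from j import *
RG=np.array([[.498,-.033,.867],[-.016,-.999,-.029],[.867,0,-.498]]); RG=Ro.from_matrix(RG).as_matrix()
TG=np.array([.551,.289,.043]); JO=RG.T@(np.array([.5315,.2888,.005])-TG); ZJ=RG.T@[0,0,1]; MO=JO+.086*ZJ
JX=RG.T@[1,0,0];JY=RG.T@[0,1,0]
corn=[JO+ZJ*h+JX*.028*a+JY*.028*b for h in(0,.058) for a in(-1,1) for b in(-1,1)]+[MO+.024*(JX*np.cos(t)+JY*np.sin(t)) for t in np.arange(0,6.3,.5)]
box=[np.array([.04*a,.0425*b,-.073-c]) for a in(-1,0,1) for b in(-1,0,1) for c in(0,.06,.12)]+[np.array([.095,b,-.143]) for b in (-.03,.03)]
AX=np.array([.5945,-.284]); OP=np.array([.514,-.2565])
def pose(h,e,rho,clr=.08,mz=None):
    h,e=np.radians([h,e]); z=np.array([np.cos(h)*np.cos(e),np.sin(h)*np.cos(e),np.sin(e)])
    R0=Rdir(z,-np.cross([0,0,1],[np.cos(h),np.sin(h),0])); R=R0@Ro.from_rotvec([0,0,np.radians(rho)]).as_matrix()
    low=min((R@c)[2] for c in corn); pz=clr-low; p=np.array([0,0,pz]); m=p+R@MO; p[:2]+=OP-m[:2]
    return p,R
def info(p,R):
    b=[p+R@c for c in box]; cl=min(c[2]-(.075 if np.hypot(*(c[:2]-AX))<.15 else 0.02) for c in b)
    kn=min(np.hypot(*(c[:2]-AX)) for c in b+[p+R@c for c in corn] if c[2]<.11) if any(c[2]<.11 for c in b+[p+R@c for c in corn]) else 9
    m=p+R@MO; fall=min([np.hypot(*(c[:2]-m[:2])) for c in b if c[2]<m[2]] or [9])
    return cl,kn,fall,np.degrees(np.arcsin((R@ZJ)[2])),m[2]
if __name__=="__main__":
    qs=np.array([26.6,41.8,111.2,222.5,37.9,-110.7])
    for h in (-70,-45,-20,0,20):
        for e in (-10,0,10):
            for rho in (150,175):
                p,R=pose(h,e,rho); i=info(p,R)
                S=[q for q in ik(p,R,seeds=[np.array([-20,60,100,200,60,40.]),np.array([-30,60,90,170,60,40.])],tries=2) if q[3]>100]
                if S and i[0]>0 and i[1]>.033: print(h,e,rho,np.round(i,3),S[0].round(0))
E
python3 pour.py
```

```text
-70 -10 150 [  0.001   0.041   0.033 -40.784   0.098] [-22.  43. 108. 236.  62.  36.]
-70 -10 175 [  0.014   0.041   0.033 -49.84    0.095] [-23.  43. 110. 234.  63.  63.]
-70 0 175 [  0.005   0.041   0.032 -59.753   0.092] [-22.  48. 111. 230.  76.  69.]
-45 -10 150 [  0.001   0.04    0.033 -40.784   0.098] [-32.  42. 120. 194.  62.  55.]
-45 -10 175 [  0.014   0.038   0.033 -49.84    0.095] [-34.  42. 121. 192.  63.  81.]
-45 0 175 [  0.005   0.039   0.032 -59.753   0.092] [-34.  48. 122. 191.  81.  83.]
-20 -10 150 [  0.001   0.054   0.033 -40.784   0.098] [-47.  42. 124. 151.  67.  67.]
-20 -10 175 [  0.014   0.052   0.033 -49.84    0.095] [-48.  42. 123. 149.  67.  93.]
-20 0 175 [  0.005   0.053   0.032 -59.753   0.092] [-49.  49. 125. 151.  85.  88.]
0 -10 150 [  0.001   0.064   0.033 -40.784   0.098] [-56.  42. 120. 120.  70.  76.]
0 -10 175 [  0.014   0.041   0.033 -49.84    0.095] [-57.  42. 118. 119.  70. 102.]
0 0 175 [  0.005   0.043   0.032 -59.753   0.092] [-58.  48. 120. 121.  84.  95.]
```

```bash
cat > p1.py <<'E'
from pour import *
st=observe(); q0=np.array(st["q"]); p0=TG
Q=[q0]
for f in np.r_[.3,1.2,2.5,4,5.5,7,8.5,10,11.5,12.7,13.3]/100:
    Q.append(ik(p0+[0,0,f],RG,seeds=[Q[-1]],tries=1)[0])
ql=Q[-1]; print("lift",ql.round(1))
pp,RR=pose(-45,-5,70,.12); qp=ik(pp,RR,seeds=[np.array([-30,40,115,200,60,-20.])],tries=1)[0]; print("pre",qp.round(1),pp)
N=30; s=np.linspace(0,1,N+1); s=.6*s+.4*s*s*(3-2*s)
Q2=[ql+(qp-ql)*t for t in s]
for q in Q2[::3]:
    p,R=fk(q,G); print((p+R@MO).round(2),"low",round(min((p+R@c)[2] for c in corn),3),"box",round(min((p+R@c)[2] for c in box),3),"elev",np.degrees(np.arcsin((R@ZJ)[2])).round())
rows(Q); rows(Q2); np.save("q2.npy",Q2)
E
python3 p1.py
```

```text
lift [  26.7   25.6  106.   252.1   25.8 -145.1]
pre [-29.6  38.4 119.1 197.2  63.4 -26.5] [ 0.564 -0.263  0.165]
[0.53 0.29 0.22] low 0.138 box 0.178 elev 90.0
[0.55 0.24 0.22] low 0.131 box 0.169 elev 87.0
[0.57 0.18 0.21] low 0.124 box 0.16 elev 82.0
[0.58 0.12 0.21] low 0.118 box 0.15 elev 76.0
[0.58 0.05 0.21] low 0.113 box 0.141 elev 69.0
[ 0.58 -0.02  0.2 ] low 0.111 box 0.133 elev 60.0
[ 0.57 -0.09  0.2 ] low 0.11 box 0.127 elev 51.0
[ 0.56 -0.14  0.19] low 0.111 box 0.122 elev 42.0
[ 0.54 -0.19  0.19] low 0.114 box 0.12 elev 34.0
[ 0.53 -0.23  0.18] low 0.117 box 0.118 elev 26.0
[ 0.51 -0.26  0.18] low 0.12 box 0.118 elev 20.0
dp [[0.27, -0.02, -0.17], [0.78, 0.0, -0.45], [1.13, 0.0, -0.64], [1.3, 0.0, -0.75], [1.3, 0.0, -0.75], [1.3, 0.0, -0.75], [1.3, 0.0, -0.74], [1.31, 0.0, -0.75], [1.3, 0.0, -0.75], [1.04, 0.0, -0.59], [0.52, 0.0, -0.3]]
turn [[-0.0, -0.0, -0.0], [-0.0, -0.0, -0.0], [-0.0, -0.0, -0.0], [-0.0, -0.0, -0.0], [-0.0, -0.0, -0.0], [-0.0, -0.0, -0.0], [-0.0, -0.0, -0.0], [-0.0, -0.0, -0.0], [-0.0, -0.0, -0.0], [-0.0, -0.0, -0.0], [-0.0, -0.0, -0.0]]
max 1.31 0
[... 689 characters left out ...]
3, 0.96], [1.29, 1.14, 0.92], [1.27, 1.05, 0.85], [1.26, 0.95, 0.8], [1.23, 0.86, 0.74], [1.19, 0.77, 0.68]]
turn [[-0.022, 0.03, 0.057], [-0.018, 0.031, 0.058], [-0.015, 0.031, 0.058], [-0.013, 0.03, 0.058], [-0.01, 0.029, 0.058], [-0.006, 0.029, 0.057], [-0.005, 0.027, 0.057], [-0.002, 0.025, 0.056], [0.0, 0.023, 0.056], [0.002, 0.021, 0.054], [0.002, 0.02, 0.053], [0.004, 0.017, 0.051]]
dp [[1.15, 0.69, 0.61], [1.09, 0.6, 0.56], [1.03, 0.52, 0.49], [0.95, 0.44, 0.43], [0.88, 0.38, 0.38], [0.79, 0.31, 0.32]]
turn [[0.005, 0.015, 0.049], [0.005, 0.013, 0.046], [0.005, 0.012, 0.044], [0.005, 0.01, 0.041], [0.005, 0.008, 0.038], [0.005, 0.007, 0.034]]
max 1.92 0.058 end [ 0.563 -0.263  0.165]
```

Request:
move_arm(jaw=[5,5,5,5,5,5,5,5,5,5,5], dp=[[0.27,0,-0.17],[0.78,0,-0.45],[1.13,0,-0.64],[1.3,0,-0.75],[1.3,0,-0.75],[1.3,0,-0.75],[1.3,0,-0.75],[1.3,0,-0.75],[1.3,0,-0.75],[1.04,0,-0.59],[0.52,0,-0.3]], turn=[[0,0,0],[0,0,0],[0,0,0],[0,0,0],[0,0,0],[0,0,0],[0,0,0],[0,0,0],[0,0,0],[0,0,0],[0,0,0]])

```text
time_s: 34.43
position: [0.5508, 0.2885, 0.1768]
tool_rot: [[0.498, -0.033, 0.867], [-0.017, -0.999, -0.028], [0.867, -0.001, -0.498]]
ft_force: [0.4, 0.3, -3.0]
grip_width: 0.0553
gripper_force: 63.6
```

Request:
move_arm(jaw=[5,5,5,5,5,5,5,5,5,5,5,5], dp=[[0.21,1.39,0.64],[0.26,1.52,0.7],[0.34,1.65,0.79],[0.41,1.74,0.84],[0.49,1.81,0.91],[0.57,1.87,0.96],[0.67,1.9,1.0],[0.75,1.91,1.05],[0.83,1.92,1.08],[0.91,1.89,1.1],[0.99,1.85,1.12],[1.06,1.8,1.13]], turn=[[-0.026,0.007,0.032],[-0.029,0.009,0.036],[-0.031,0.012,0.039],[-0.032,0.013,0.042],[-0.033,0.016,0.045],[-0.033,0.018,0.047],[-0.033,0.02,0.05],[-0.031,0.023,0.051],[-0.031,0.024,0.053],[-0.029,0.027,0.055],[-0.026,0.028,0.055],[-0.024,0.029,0.057]])

```text
time_s: 35.43
position: [0.6125, 0.0429, 0.1637]
tool_rot: [[0.123, -0.539, 0.833], [-0.472, -0.77, -0.429], [0.873, -0.341, -0.349]]
ft_force: [0.5, -0.1, -2.9]
grip_width: 0.0554
gripper_force: 63.6
```

Request:
move_arm(jaw=[5,5,5,5,5,5,5,5,5,5,5,5], dp=[[1.12,1.75,1.12],[1.17,1.67,1.12],[1.22,1.59,1.1],[1.24,1.51,1.08],[1.28,1.42,1.05],[1.28,1.33,1.0],[1.3,1.23,0.96],[1.29,1.14,0.92],[1.27,1.05,0.85],[1.26,0.95,0.8],[1.23,0.86,0.74],[1.19,0.77,0.68]], turn=[[-0.022,0.03,0.057],[-0.018,0.031,0.058],[-0.015,0.031,0.058],[-0.013,0.03,0.058],[-0.01,0.029,0.058],[-0.006,0.029,0.057],[-0.005,0.027,0.057],[-0.002,0.025,0.056],[0.0,0.023,0.056],[0.002,0.021,0.054],[0.002,0.02,0.053],[0.004,0.017,0.051]])

```text
time_s: 36.43
position: [0.588, -0.1978, 0.1649]
tool_rot: [[-0.5, -0.468, 0.729], [-0.665, -0.331, -0.669], [0.554, -0.82, -0.146]]
ft_force: [0.0, -0.5, -2.7]
grip_width: 0.0554
gripper_force: 63.6
```

Request:
move_arm(jaw=[5,5,5,5,5,5,5,5], dp=[[1.15,0.69,0.61],[1.09,0.6,0.56],[1.03,0.52,0.49],[0.95,0.44,0.43],[0.88,0.38,0.38],[0.79,0.31,0.32],[0,0,0],[0,0,0]], turn=[[0.005,0.015,0.049],[0.005,0.013,0.046],[0.005,0.012,0.044],[0.005,0.01,0.041],[0.005,0.008,0.038],[0.005,0.007,0.034],[0,0,0],[0,0,0]])

```text
time_s: 37.1
position: [0.563, -0.2641, 0.1639]
tool_rot: [[-0.643, -0.303, 0.703], [-0.685, -0.183, -0.705], [0.343, -0.935, -0.089]]
ft_force: [0.3, -0.1, -3.4]
grip_width: 0.0552
gripper_force: 63.8
```

```bash
cat > p2.py <<'E'
from pour import *
st=observe(); q=np.array(st["q"]); print(st["time_s"],q.round(1),st["position"],st["ft_force"],st["grip_width"])
pp,RR=pose(-45,-5,70,.12); print(pp,np.abs(RR-st["tool_rot"]).max())
Q=[q]
for rho,c in zip(np.r_[74:168:17j],np.r_[np.linspace(.117,.085,10),[.085]*7]):
    p,R=pose(-45,-5,rho,c); S=ik(p,R,seeds=[Q[-1]],tries=1); Q.append(S[0]); 
    if int(rho)%5==0: print(rho,np.round(info(p,R),3))
print(Q[-1].round(1)); rows(Q)
E
python3 p2.py; python3 -c "
from h import *
save('scene','s1.png',crop=(150,80,430,330),scale=2.4)"
```

```text
37.1 [-29.7  38.5 119.1 197.2  63.4 -26.6] [ 0.563 -0.264  0.164] [ 0.343 -0.128 -3.411] 0.055218357752773034
[ 0.564 -0.263  0.165] 0.0029925627425467227
85.75 [0.028 0.024 0.037 6.151 0.147]
115.125 [  0.003   0.043   0.037 -18.882   0.116]
150.375 [  0.002   0.039   0.033 -45.044   0.102]
[-33.4  44.2 121.3 192.2  70.9  75. ]
dp [[-0.3, 0.39, 0.02], [-0.3, 0.79, 0.1], [-0.18, 0.83, 0.1], [-0.04, 0.63, 0.09], [0.04, 0.26, 0.05], [0.09, 0.17, 0.04], [0.15, 0.19, 0.05], [0.21, 0.19, 0.05], [0.24, 0.15, 0.04], [0.26, 0.06, 0.04], [0.1, -0.23, 0.01], [0.1, -0.25, 0.01]]
turn [[0.003, -0.001, 0.072], [-0.0, 0.0, 0.102], [-0.0, 0.001, 0.103], [-0.0, -0.0, 0.102], [-0.0, -0.0, 0.103], [-0.001, -0.0, 0.102], [0.0, -0.0, 0.103], [0.0, -0.0, 0.102], [0.0, -0.0, 0.103], [0.0, -0.0, 0.103], [0.0, -0.001, 0.102], [0.0, 0.0, 0.103]]
dp [[0.08, -0.27, 0.01], [0.1, -0.27, 0.01], [0.12, -0.28, 0.01], [0.14, -0.27, 0.01], [0.06, -0.32, 0.0]]
turn [[0.0, 0.0, 0.102], [0.0, 0.0, 0.103], [0.0, 0.0, 0.102], [0.0, 0.0, 0.103], [0.0, 0.0, 0.102]]
max 0.83 0.103 end [ 0.549 -0.283  0.127]
```

View pics/s1.png

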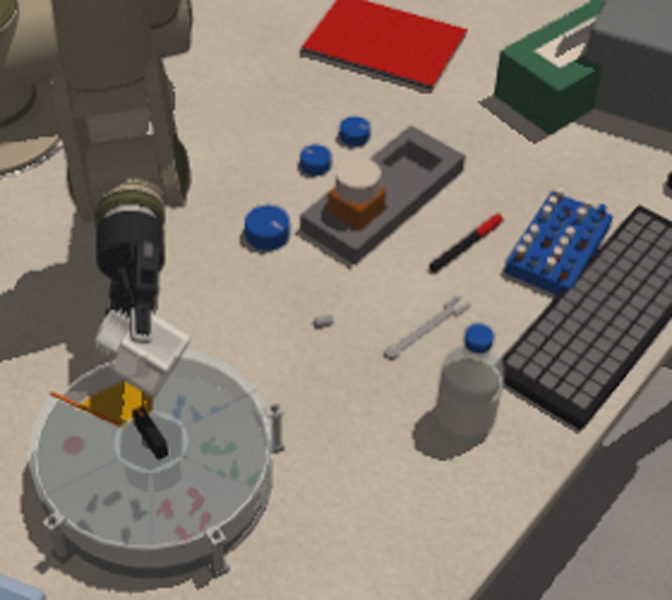

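The scene crop shows the tilted jar over the carousel with its mouth towards the yellow opening (px 115,400). The cap stands at (268,227) and the stray lies at (323,321). I'll recompute the roll with a later descent so the jar clears the knob.

```bash
sed -i 's/np.r_\[np.linspace(.117,.085,10),\[.085\]\*7\]/np.r_[np.linspace(.118,.107,9),np.linspace(.104,.088,6),[.088]*2]/; s/if int(rho)%5==0: /if rho>90: /' p2.py; python3 p2.py
```

```text
37.15 [-29.6  38.5 119.1 197.2  63.4 -26.6] [ 0.563 -0.264  0.164] [ 0.268  0.192 -2.666] 0.055294287207049236
[ 0.564 -0.263  0.165] 0.0024293285922872276
91.625 [0.031 0.112 0.036 1.067 0.145]
97.5 [ 0.027  0.112  0.036 -3.992  0.141]
103.375 [ 0.024  0.111  0.036 -9.015  0.138]
109.25 [  0.021   0.044   0.036 -13.984   0.135]
115.125 [  0.019   0.043   0.037 -18.882   0.132]
121.0 [  0.017   0.042   0.033 -23.687   0.129]
126.875 [  0.015   0.041   0.033 -28.371   0.125]
132.75 [  0.012   0.04    0.033 -32.9     0.121]
138.625 [  0.011   0.04    0.033 -37.229   0.116]
144.5 [  0.009   0.039   0.033 -41.301   0.112]
150.375 [  0.008   0.039   0.033 -45.044   0.108]
156.25 [  0.008   0.039   0.033 -48.364   0.104]
162.125 [  0.01    0.038   0.033 -51.152   0.103]
168.0 [  0.014   0.038   0.033 -53.284   0.102]
[-33.4  43.7 121.3 192.2  70.4  74.9]
dp [[-0.23, 0.34, 0.03], [-0.24, 0.58, 0.08], [-0.14, 0.61, 0.08], [-0.03, 0.42, 0.07], [0.03, 0.04, 0.03], [0.07, -0.05, 0.03], [0.09, -0.02, 0.02], [0.14, -0.01, 0.03], [0.15, -0.05, 0.03], [0.23, 0.01, 0.03], [0.29, 0.02, 0.04], [0.32, -0.01, 0.04]]
turn [[0.002, -0.0, 0.072], [-0.0, 0.0, 0.102], [-0.0, 0.0, 0.103], [-0.0, 0.0, 0.102], [-0.0, 0.0, 0.103], [-0.0, 0.0, 0.102], [-0.0, 0.0, 0.103], [-0.0, 0.0, 0.102], [-0.0, 0.0, 0.103], [-0.0, 0.0, 0.103], [-0.0, 0.0, 0.102], [-0.0, 0.0, 0.103]]
dp [[0.32, -0.06, 0.03], [0.36, -0.09, 0.04], [0.4, -0.12, 0.04], [0.14, -0.27, 0.01], [0.06, -0.32, 0.0]]
turn [[-0.0, 0.0, 0.102], [-0.0, 0.0, 0.103], [-0.0, 0.0, 0.102], [-0.0, 0.0, 0.103], [0.0, 0.0, 0.102]]
max 0.61 0.103 end [ 0.549 -0.283  0.13 ]
```

Request:
move_arm(jaw=[5,5,5,5,5,5,5,5,5,5,5,5], dp=[[-0.23,0.34,0.03],[-0.24,0.58,0.08],[-0.14,0.61,0.08],[-0.03,0.42,0.07],[0.03,0.04,0.03],[0.07,-0.05,0.03],[0.09,-0.02,0.02],[0.14,-0.01,0.03],[0.15,-0.05,0.03],[0.23,0.01,0.03],[0.29,0.02,0.04],[0.32,-0.01,0.04]], turn=[[0.002,0,0.072],[0,0,0.102],[0,0,0.103],[0,0,0.102],[0,0,0.103],[0,0,0.102],[0,0,0.103],[0,0,0.102],[0,0,0.103],[0,0,0.103],[0,0,0.102],[0,0,0.103]])

```text
time_s: 38.15
position: [0.559, -0.2718, 0.1378]
tool_rot: [[-0.509, 0.493, 0.705], [-0.419, 0.574, -0.704], [-0.752, -0.654, -0.086]]
ft_force: [0.6, -0.6, -2.8]
grip_width: 0.0557
gripper_force: 63.9
```

Request:
move_arm(jaw=[5,5,5,5,5,5,5,5,5,5,5,5], dp=[[0.32,-0.06,0.03],[0.36,-0.09,0.04],[0.4,-0.12,0.04],[0.14,-0.27,0.01],[0.06,-0.32,0],[0,0,0],[0,0,0],[0,0,0],[0,0,0],[0,0,0],[0,0,0],[0,0,0]], turn=[[0,0,0.102],[0,0,0.103],[0,0,0.102],[0,0,0.103],[0,0,0.102],[0,0,0],[0,0,0],[0,0,0],[0,0,0],[0,0,0],[0,0,0],[0,0,0]])

```text
time_s: 39.15
position: [0.5487, -0.2832, 0.1306]
tool_rot: [[-0.206, 0.679, 0.705], [-0.088, 0.704, -0.704], [-0.975, -0.207, -0.085]]
ft_force: [-0.1, 0.6, -3.7]
grip_width: 0.0552
gripper_force: 63.9
```

```bash
python3 -c "
from h import *
s=observe(); print(s['time_s'],s['q'].round(1),s['position'],s['ft_force'],s['grip_width'])
im,d=cams.get_image('scene'); im2,d2=cams.get_image('top')
A=cv2.resize(im[190:350,140:300],(400,400),interpolation=cv2.INTER_CUBIC);B=cv2.resize(im2[190:290,330:430],(400,400),interpolation=cv2.INTER_CUBIC)
cv2.imwrite('pics/s2.png',np.hstack([A,B])[:,:,::-1])"
```

```text
39.15 [-33.5  43.8 121.3 192.2  70.5  74.9] [ 0.549 -0.283  0.131] [-0.133  0.615 -3.655] 0.05520767227735509
```

View pics/s2.png

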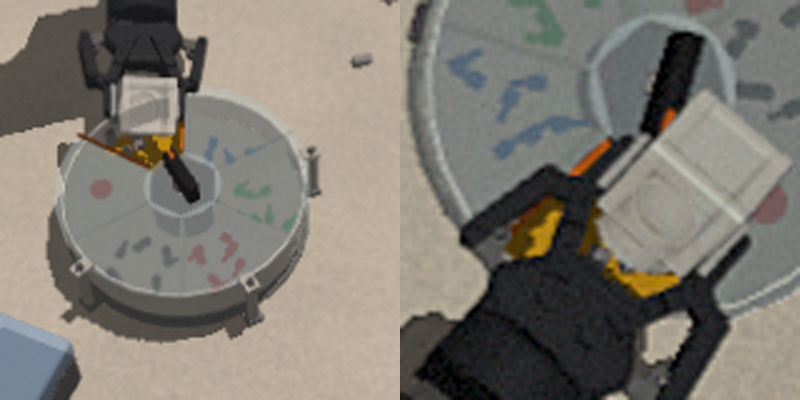

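Request:
move_arm(jaw=[5,5,5,5,5,5,5,5,5,5,5,5], dp=[[-0.8,0,0],[0.8,0,0],[-0.8,0,0],[0.8,0,0],[-0.8,0,0],[0.8,0,0],[0,0,0],[0,0,0],[0,0,0],[0,0,0],[0,0,0],[0,0,0]], turn=[[0,0,0],[0,0,0],[0,0,0],[0,0,0],[0,0,0],[0,0,0],[0,0,0],[0,0,0],[0,0,0],[0,0,0],[0,0,0],[0,0,0]])

```text
time_s: 40.25
position: [0.5487, -0.2832, 0.1307]
tool_rot: [[-0.205, 0.679, 0.705], [-0.087, 0.704, -0.704], [-0.975, -0.206, -0.085]]
ft_force: [0.7, 0.6, -3.3]
grip_width: 0.0552
gripper_force: 64.0
```

```bash
cat > p3.py <<'E'
from pour import *
st=observe(); q=np.array(st["q"]); print(st["time_s"],q.round(1),st["position"],st["ft_force"])
Q=[q]
for rho,c in zip(np.r_[163:70:17j],np.r_[.092:.118:8j,[.12]*9]):
    p,R=pose(-45,-5,rho,c); Q.append(ik(p,R,seeds=[Q[-1]],tries=1)[0])
rows(Q)
E
python3 p3.py
```

```text
40.25 [-33.5  43.7 121.3 192.2  70.4  74.9] [ 0.549 -0.283  0.131] [ 0.697  0.6   -3.305]
dp [[-0.36, 0.2, -0.06], [-0.45, 0.19, -0.04], [-0.44, 0.13, -0.05], [-0.4, 0.11, -0.04], [-0.36, 0.07, -0.04], [-0.35, 0.02, -0.04], [-0.33, -0.03, -0.04], [-0.29, -0.05, -0.04], [-0.17, 0.04, -0.03], [-0.08, 0.14, -0.02], [-0.05, 0.16, -0.01], [-0.04, 0.18, -0.02]]
turn [[-0.0, 0.002, -0.088], [-0.0, -0.0, -0.102], [-0.0, -0.0, -0.101], [-0.0, -0.0, -0.102], [-0.0, -0.0, -0.101], [-0.0, -0.0, -0.102], [-0.0, -0.0, -0.101], [-0.0, -0.0, -0.102], [-0.0, -0.0, -0.101], [-0.0, -0.0, -0.101], [-0.0, -0.0, -0.102], [-0.0, -0.0, -0.101]]
dp [[-0.01, 0.19, -0.01], [-0.02, -0.25, -0.05], [0.04, -0.41, -0.06], [0.12, -0.48, -0.07], [0.2, -0.42, -0.07]]
turn [[-0.0, -0.0, -0.102], [-0.0, -0.0, -0.101], [-0.0, -0.0, -0.102], [-0.0, -0.0, -0.101], [0.0, -0.0, -0.102]]
max 0.48 0.102 end [ 0.564 -0.263  0.165]
```

Request:
move_arm(jaw=[5,5,5,5,5,5,5,5,5,5,5,5], dp=[[-0.36,0.2,-0.06],[-0.45,0.19,-0.04],[-0.44,0.13,-0.05],[-0.4,0.11,-0.04],[-0.36,0.07,-0.04],[-0.35,0.02,-0.04],[-0.33,-0.03,-0.04],[-0.29,-0.05,-0.04],[-0.17,0.04,-0.03],[-0.08,0.14,-0.02],[-0.05,0.16,-0.01],[-0.04,0.18,-0.02]], turn=[[0,0.002,-0.088],[0,0,-0.102],[0,0,-0.101],[0,0,-0.102],[0,0,-0.101],[0,0,-0.102],[0,0,-0.101],[0,0,-0.102],[0,0,-0.101],[0,0,-0.101],[0,0,-0.102],[0,0,-0.101]])

```text
time_s: 41.25
position: [0.565, -0.2632, 0.1509]
tool_rot: [[-0.708, 0.047, 0.704], [-0.689, 0.169, -0.705], [-0.152, -0.984, -0.087]]
ft_force: [0.1, -0.2, -3.4]
grip_width: 0.0553
gripper_force: 63.9
```

Request:
move_arm(jaw=[5,5,5,5,5,5,5], dp=[[-0.01,0.19,-0.01],[-0.02,-0.25,-0.05],[0.04,-0.41,-0.06],[0.12,-0.48,-0.07],[0.2,-0.42,-0.07],[0,0,0],[0,0,0]], turn=[[0,0,-0.102],[0,0,-0.101],[0,0,-0.102],[0,0,-0.101],[0,0,-0.102],[0,0,0],[0,0,0]])

```text
time_s: 41.83
position: [0.5632, -0.2631, 0.1654]
tool_rot: [[-0.644, -0.298, 0.704], [-0.686, -0.182, -0.705], [0.338, -0.937, -0.087]]
ft_force: [0.2, 0.9, -3.1]
grip_width: 0.0551
gripper_force: 63.9
```

```bash
cat > p4.py <<'E'
from pour import *
st=observe(); q=np.array(st["q"]); print(st["time_s"],q.round(1),st["position"],st["ft_force"])
Q2=list(np.load("q2.npy"))[::-1]; Q2[0]=q; rows(Q2)
E
python3 p4.py
```

```text
41.8333 [-29.6  38.4 119.1 197.3  63.4 -26.4] [ 0.563 -0.263  0.165] [ 0.159  0.862 -3.056]
dp [[-0.81, -0.27, -0.31], [-0.88, -0.35, -0.38], [-0.97, -0.4, -0.44], [-1.05, -0.48, -0.51], [-1.11, -0.55, -0.56], [-1.16, -0.63, -0.63], [-1.22, -0.71, -0.69], [-1.26, -0.8, -0.77], [-1.29, -0.88, -0.82], [-1.31, -0.98, -0.89], [-1.33, -1.06, -0.94], [-1.34, -1.16, -1.0]]
turn [[-0.005, -0.007, -0.037], [-0.005, -0.008, -0.038], [-0.005, -0.01, -0.041], [-0.005, -0.012, -0.044], [-0.005, -0.013, -0.046], [-0.005, -0.015, -0.049], [-0.003, -0.017, -0.051], [-0.003, -0.02, -0.053], [-0.002, -0.021, -0.054], [0.0, -0.023, -0.056], [0.003, -0.026, -0.056], [0.004, -0.026, -0.057]]
dp [[-1.33, -1.25, -1.06], [-1.32, -1.33, -1.09], [-1.3, -1.42, -1.14], [-1.26, -1.51, -1.16], [-1.23, -1.58, -1.19], [-1.19, -1.65, -1.19], [-1.12, -1.71, -1.21], [-1.06, -1.77, -1.19], [-0.98, -1.81, -1.18], [-0.91, -1.83, -1.16], [-0.82, -1.84, -1.12], [-0.73, -1.83, -1.08]]
turn [[0.007, -0.029, -0.057], [0.009, -0.029, -0.058], [0.013, -0.03, -0.058], [0.015, -0.031, -0.058], [0.019, -0.031, -0.058], [0.021, -0.03, -0.057], [0.024, -0.029, -0.057], [0.027, -0.028, -0.055], [0.028, -0.027, -0.055], [0.031, -0.025, -0.053], [0.032, -0.022, -0.051], [0.032, -0.021, -0.05]]
dp [[-0.65, -1.81, -1.03], [-0.56, -1.76, -0.98], [-0.47, -1.69, -0.9], [-0.39, -1.6, -0.84], [-0.31, -1.5, -0.76], [-0.25, -1.36, -0.67]]
turn [[0.033, -0.018, -0.047], [0.033, -0.015, -0.045], [0.032, -0.014, -0.042], [0.031, -0.011, -0.039], [0.029, -0.009, -0.036], [0.026, -0.007, -0.032]]
max 1.84 0.058 end [0.551 0.289 0.176]
```

Request:
move_arm(jaw=[5,5,5,5,5,5,5,5,5,5,5,5], dp=[[-0.81,-0.27,-0.31],[-0.88,-0.35,-0.38],[-0.97,-0.4,-0.44],[-1.05,-0.48,-0.51],[-1.11,-0.55,-0.56],[-1.16,-0.63,-0.63],[-1.22,-0.71,-0.69],[-1.26,-0.8,-0.77],[-1.29,-0.88,-0.82],[-1.31,-0.98,-0.89],[-1.33,-1.06,-0.94],[-1.34,-1.16,-1.0]], turn=[[-0.005,-0.007,-0.037],[-0.005,-0.008,-0.038],[-0.005,-0.01,-0.041],[-0.005,-0.012,-0.044],[-0.005,-0.013,-0.046],[-0.005,-0.015,-0.049],[-0.003,-0.017,-0.051],[-0.003,-0.02,-0.053],[-0.002,-0.021,-0.054],[0,-0.023,-0.056],[0.003,-0.026,-0.056],[0.004,-0.026,-0.057]])

```text
time_s: 42.83
position: [0.6102, -0.0892, 0.1647]
tool_rot: [[-0.22, -0.589, 0.777], [-0.605, -0.543, -0.583], [0.765, -0.599, -0.237]]
ft_force: [0.2, 0.0, -3.5]
grip_width: 0.0552
gripper_force: 63.9
```

```bash
python3 -c "
from h import *
im,d=cams.get_image('scene'); im2,d2=cams.get_image('top')
for r in cams.outline_of('top','union1')[:6]: 
    v,u=np.nonzero(r['mask']); print('top',r['p'],u.mean(),v.mean(),at_z('top',(u.mean(),v.mean()),.03))
for r in cams.outline_of('scene','union1')[:6]: 
    v,u=np.nonzero(r['mask']); print('scene',r['p'],u.mean(),v.mean(),at_z('scene',(u.mean(),v.mean()),.03))
A=cv2.resize(im[190:310,160:280],(400,400),interpolation=cv2.INTER_CUBIC);B=cv2.resize(im2[210:280,345:415],(400,400),interpolation=cv2.INTER_CUBIC)
cv2.imwrite('pics/s3.png',np.hstack([A,B])[:,:,::-1])"
```

```text
top 0.64 378.47058823529414 255.94117647058823 [ 0.495 -0.255  0.03 ]
top 0.42 390.3103448275862 254.6206896551724 [ 0.498 -0.282  0.03 ]
scene 0.61 207.74580152671757 269.8435114503817 [ 0.578 -0.289  0.03 ]
```

View pics/s3.png

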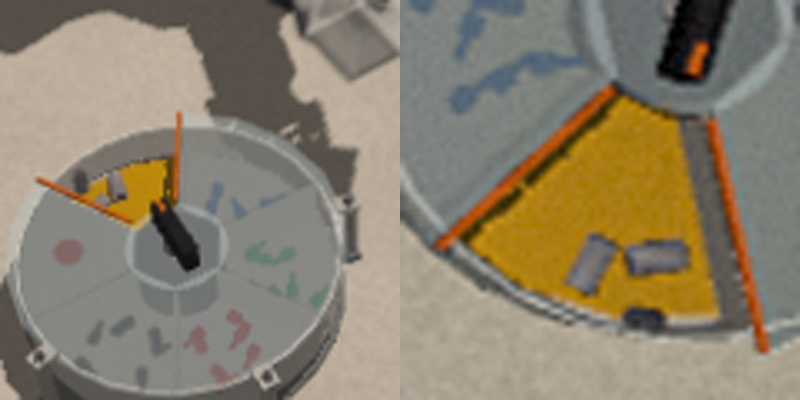

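Three unions are in the yellow bin (right half: 595,263; 658,257; 645,318). I'll carry the jar back.

Request:
move_arm(jaw=[5,5,5,5,5,5,5,5,5,5,5,5], dp=[[-1.33,-1.25,-1.06],[-1.32,-1.33,-1.09],[-1.3,-1.42,-1.14],[-1.26,-1.51,-1.16],[-1.23,-1.58,-1.19],[-1.19,-1.65,-1.19],[-1.12,-1.71,-1.21],[-1.06,-1.77,-1.19],[-0.98,-1.81,-1.18],[-0.91,-1.83,-1.16],[-0.82,-1.84,-1.12],[-0.73,-1.83,-1.08]], turn=[[0.007,-0.029,-0.057],[0.009,-0.029,-0.058],[0.013,-0.03,-0.058],[0.015,-0.031,-0.058],[0.019,-0.031,-0.058],[0.021,-0.03,-0.057],[0.024,-0.029,-0.057],[0.027,-0.028,-0.055],[0.028,-0.027,-0.055],[0.031,-0.025,-0.053],[0.032,-0.022,-0.051],[0.032,-0.021,-0.05]])

```text
time_s: 44.03
position: [0.5885, 0.1824, 0.1668]
tool_rot: [[0.395, -0.303, 0.867], [-0.241, -0.945, -0.221], [0.887, -0.122, -0.446]]
ft_force: [0.1, -0.1, -2.9]
grip_width: 0.0552
gripper_force: 64.1
```

Request:
move_arm(jaw=[5,5,5,5,5,5,5,5], dp=[[-0.65,-1.81,-1.03],[-0.56,-1.76,-0.98],[-0.47,-1.69,-0.9],[-0.39,-1.6,-0.84],[-0.31,-1.5,-0.76],[-0.25,-1.36,-0.67],[0,0,0],[0,0,0]], turn=[[0.033,-0.018,-0.047],[0.033,-0.015,-0.045],[0.032,-0.014,-0.042],[0.031,-0.011,-0.039],[0.029,-0.009,-0.036],[0.026,-0.007,-0.032],[0,0,0],[0,0,0]])

```text
time_s: 44.7
position: [0.5509, 0.2881, 0.1746]
tool_rot: [[0.5, -0.036, 0.865], [-0.017, -0.999, -0.032], [0.866, 0.001, -0.5]]
ft_force: [0.3, 0.3, -2.6]
grip_width: 0.0554
gripper_force: 64.4
```

```bash
python3 -c "
from pour import *
s=observe();print(s['time_s'],s['q'].round(1)); s1=plan(TG+[0,0,.06],RG,n=6); plan(TG+[0,0,.003],RG,n=6,st=s1)
print(TG)"; python3 e.py jar_mouth rack
```

```text
44.7 [  26.7   25.7  106.1  252.3   25.9 -145.2]
n 6 dp [-1.034 -0.016  0.597] turn [ 0.001  0.    -0.   ]
n 6 dp [-0.824 -0.     0.473] turn [ 0. -0. -0.]
[0.551 0.289 0.043]
44.7 [0.551 0.288 0.175] [  26.672   25.732  106.058  252.277   25.944 -145.168]
jar_mouth 0.64 25423 (np.float64(280.0), np.float64(310.0)) ztop 0.22304314624365168 rect [523.5 286.7] [65.1 38. ] 8.9 circ 523.2 286.1 33.0
```

Request:
move_arm(jaw=[5,5,5,5,5,5,5,5,5,5,5], dp=[[-1.03,-0.02,0.6],[-1.03,-0.02,0.6],[-1.03,-0.02,0.6],[-1.03,-0.02,0.6],[-1.03,-0.02,0.6],[-1.03,-0.02,0.6],[-0.87,0,0.5],[-0.87,0,0.5],[-0.6,0,0.35],[0,0,0],[0,0,0]], turn=[[0.001,0,0],[0.001,0,0],[0.001,0,0],[0.001,0,0],[0.001,0,0],[0.001,0,0],[0,0,0],[0,0,0],[0,0,0],[0,0,0],[0,0,0]])

```text
time_s: 45.77
position: [0.5513, 0.2896, 0.076]
tool_rot: [[0.5, -0.029, 0.865], [-0.015, -1.0, -0.025], [0.866, -0.001, -0.5]]
ft_force: [-0.3, -0.7, -3.1]
grip_width: 0.0551
gripper_force: 64.3
```

```bash
python3 -c "
from pour import *
s=observe();print(s['time_s'],s['q'].round(1),s['position'],s['tool_rot'],s['ft_force']); plan(TG+[0,0,.001],RG,n=7)"; python3 c.py w4.png jar_mouth
```

```text
45.7667 [  26.6   37.4  110.4  227.2   33.9 -116.8] [0.551 0.29  0.076] [[ 0.5   -0.029  0.865]
 [-0.015 -1.    -0.025]
 [ 0.866 -0.001 -0.5  ]] [-0.261 -0.661 -3.056]
n 7 dp [-0.399  0.009  0.225] turn [-0.001  0.     0.   ]
45.7667 [0.551 0.29  0.076] [  26.606   37.424  110.371  227.249   33.903 -116.833]
jar_mouth 0.85 [279. 255.] dep [0.55  0.289 0.1  ] z.09 [0.557 0.289] z.025 [0.601 0.288]
jar_mouth 0.46 [348. 209.] dep [0.656 0.231 0.008] z.09 [0.583 0.255] z.025 [0.64  0.236]
```

View pics/w4.png

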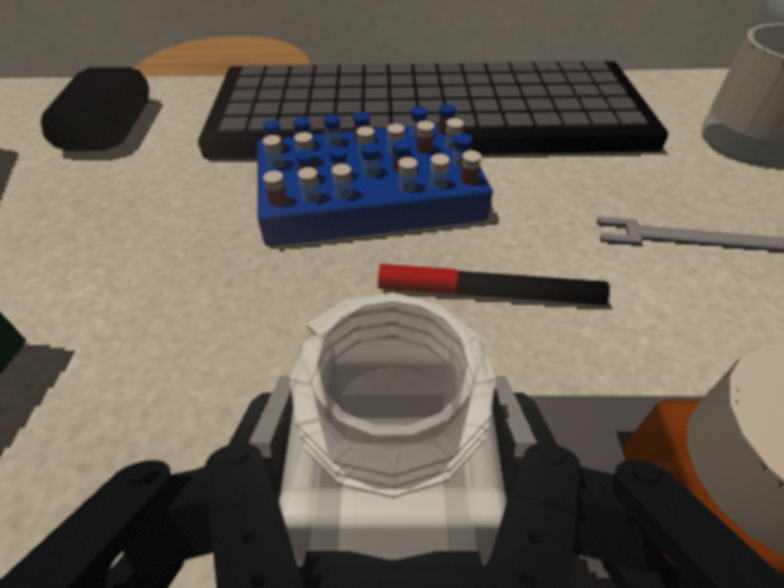

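The jar in the gripper looks empty, with its floor visible at (400,390). I'll lower it into the pocket.

Request:
move_arm(jaw=[5,5,5,5,5,5,5,5,5,5], dp=[[-0.4,0.01,0.22],[-0.4,0.01,0.22],[-0.4,0.01,0.22],[-0.4,0.01,0.22],[-0.4,0.01,0.22],[-0.4,0.01,0.22],[-0.4,0.01,0.22],[0,0,0],[0,0,0],[0,0,0]], turn=[[-0.001,0,0],[-0.001,0,0],[-0.001,0,0],[-0.001,0,0],[-0.001,0,0],[-0.001,0,0],[-0.001,0,0],[0,0,0],[0,0,0],[0,0,0]])

```text
time_s: 46.7
position: [0.5504, 0.2895, 0.0445]
tool_rot: [[0.5, -0.034, 0.866], [-0.014, -0.999, -0.031], [0.866, 0.003, -0.5]]
ft_force: [-0.2, -1.4, -3.3]
grip_width: 0.0551
gripper_force: 64.3
```

Request:
move_arm(jaw=[5,5,8.5,8.5,8.5,8.5], dp=[[-0.12,0,0.07],[0,0,0],[0,0,0],[0,0,0],[0,0,0],[0,0,0]], turn=[[0,0,0],[0,0,0],[0,0,0],[0,0,0],[0,0,0],[0,0,0]])

```text
time_s: 47.2
position: [0.5505, 0.2895, 0.0435]
tool_rot: [[0.499, -0.034, 0.866], [-0.015, -0.999, -0.03], [0.866, 0.003, -0.499]]
ft_force: [-0.0, 0.5, -0.3]
grip_width: 0.0853
gripper_force: 0.0
```

Request:
move_arm(jaw=[8.5,8.5,8.5,8.5,8.5,8.5,8.5,8.5,8.5,8.5,8.5,8.5], dp=[[0,0,-0.8],[0,0,-1.6],[0,0,-1.6],[0,0,-1.6],[0,0,-1.6],[0,0,-1.6],[0,0,-1.6],[0,0,-1.6],[0,0,-1],[0.9,0,-0.5],[0.9,0,-0.5],[0.9,0,-0.5]], turn=[[0,0,0],[0,0,0],[0,0,0],[0,0,0],[0,0,0],[0,0,0],[0,0,0],[0,0,0],[0,0,0],[0,0,0],[0,0,0],[0,0,0]])

```text
time_s: 48.2
position: [0.4371, 0.2935, 0.1398]
tool_rot: [[0.5, -0.033, 0.865], [-0.014, -0.999, -0.03], [0.866, 0.003, -0.5]]
ft_force: [0.5, -0.6, 0.4]
grip_width: 0.0849
gripper_force: 0.0
```

```bash
python3 e.py jar jar_mouth; cat > p5.py <<'E'
from t import *
st=observe(); q0=np.array(st["q"]); print(st["time_s"],q0.round(1),st["position"])
qb=ik(np.array([.47,.10,.26]),Rdown(-85),seeds=[np.array([5,10,87,0,82,95.])],tries=1)[0]; print(qb.round(1))
N=36; s=np.linspace(0,1,N+1)
Q=[]
for t in s:
    q=q0+(qb-q0)*t; q[4]=q0[4]+(qb[4]-q0[4])*max(0,(t-.55)/.45)**1.3; Q.append(q)
print([fk(q,G)[0].round(2).tolist() for q in Q[::4]]); rows(Q)
E
python3 p5.py
```

```text
48.2 [0.437 0.294 0.14 ] [  36.037   25.601  119.141  243.275   36.652 -126.725]
jar 0.77 6282 (np.float64(281.0), np.float64(237.0)) ztop 0.09065534371305738 rect [530.5 288.9] [46.6 38. ] 9.2 circ 531.2 288.5 24.5
jar 0.56 16755 (np.float64(342.0), np.float64(276.0)) ztop 0.031175180874096275 rect [529.  227.9] [233.2  95.3] 88.2 circ 529.3 228.1 124.6
jar_mouth 0.76 6423 (np.float64(281.0), np.float64(237.0)) ztop 0.0906669960559115 rect [530.6 288.9] [47.1 38.3] 7.0 circ 530.8 289.5 24.5
48.35 [  36.    25.7  119.1  243.1   36.7 -126.5] [0.438 0.294 0.14 ]
[-2.1 13.6 81.7  0.  84.7 82.9]
[[0.44, 0.29, 0.14], [0.5, 0.34, 0.21], [0.53, 0.38, 0.27], [0.54, 0.41, 0.32], [0.55, 0.43, 0.34], [0.55, 0.42, 0.33], [0.54, 0.4, 0.32], [0.52, 0.35, 0.29], [0.5, 0.25, 0.25], [0.47, 0.1, 0.26]]
dp [[2.4, -1.19, 0.58], [2.25, -1.23, 0.61], [2.11, -1.25, 0.65], [1.96, -1.26, 0.67], [1.79, -1.25, 0.68], [1.64, -1.22, 0.67], [1.47, -1.18, 0.67], [1.31, -1.12, 0.65], [1.15, -1.05, 0.61], [1.0, -0.96, 0.58], [0.84, -0.85, 0.53], [0.71, -0.73, 0.48]]
turn [[0.05, 0.059, 0.028], [0.052, 0.054, 0.026],
[... 687 characters left out ...]
[0.021, -0.043, -0.002], [0.023, -0.049, -0.0], [0.018, -0.056, 0.002], [0.013, -0.064, 0.006]]
dp [[-0.91, 0.44, -0.67], [-1.12, 0.64, -0.78], [-1.32, 0.87, -0.88], [-1.49, 1.13, -0.98], [-1.64, 1.42, -1.07], [-1.75, 1.7, -1.14], [-1.83, 2.02, -1.2], [-1.87, 2.32, -1.23], [-1.87, 2.64, -1.26], [-1.83, 2.93, -1.24], [-1.73, 3.23, -1.22], [-1.6, 3.48, -1.17]]
turn [[0.005, -0.071, 0.011], [-0.004, -0.077, 0.015], [-0.015, -0.082, 0.022], [-0.026, -0.086, 0.028], [-0.037, -0.089, 0.035], [-0.05, -0.088, 0.044], [-0.061, -0.088, 0.053], [-0.073, -0.085, 0.062], [-0.083, -0.081, 0.072], [-0.092, -0.075, 0.083], [-0.102, -0.068, 0.093], [-0.108, -0.062, 0.104]]
max 3.48 0.108 end [0.47 0.1  0.26]
```

Request:
move_arm(jaw=[8.5,8.5,8.5,8.5,8.5,8.5,8.5,8.5,8.5,8.5,8.5,8.5], dp=[[2.4,-1.19,0.58],[2.25,-1.23,0.61],[2.11,-1.25,0.65],[1.96,-1.26,0.67],[1.79,-1.25,0.68],[1.64,-1.22,0.67],[1.47,-1.18,0.67],[1.31,-1.12,0.65],[1.15,-1.05,0.61],[1.0,-0.96,0.58],[0.84,-0.85,0.53],[0.71,-0.73,0.48]], turn=[[0.05,0.059,0.028],[0.052,0.054,0.026],[0.055,0.049,0.024],[0.057,0.044,0.022],[0.058,0.037,0.02],[0.06,0.032,0.018],[0.059,0.026,0.015],[0.06,0.019,0.012],[0.058,0.013,0.011],[0.056,0.005,0.008],[0.055,0,0.007],[0.05,-0.007,0.004]])

```text
time_s: 49.35
position: [0.5436, 0.4137, 0.3161]
tool_rot: [[0.228, 0.514, 0.827], [-0.246, -0.792, 0.559], [0.942, -0.331, -0.054]]
ft_force: [0.2, -0.1, 0.5]
grip_width: 0.085
gripper_force: 0.0
```

Request:
move_arm(jaw=[8.5,8.5,8.5,8.5,8.5,8.5,8.5,8.5,8.5,8.5,8.5,8.5], dp=[[0.56,-0.6,0.41],[0.44,-0.47,0.34],[0.32,-0.31,0.27],[0.21,-0.14,0.18],[0.12,0.02,0.11],[0.03,0.21,0.01],[-0.03,0.38,-0.06],[-0.09,0.51,-0.16],[-0.09,0.11,-0.24],[-0.27,0.08,-0.34],[-0.47,0.15,-0.45],[-0.69,0.27,-0.55]], turn=[[0.047,-0.014,0.003],[0.043,-0.019,0.001],[0.037,-0.024,0],[0.031,-0.03,-0.002],[0.025,-0.034,-0.002],[0.018,-0.037,-0.002],[0.011,-0.041,-0.003],[0.006,-0.042,-0.003],[0.021,-0.043,-0.002],[0.023,-0.049,0],[0.018,-0.056,0.002],[0.013,-0.064,0.006]])

```text
time_s: 50.35
position: [0.5437, 0.4036, 0.3193]
tool_rot: [[0.513, 0.716, 0.473], [0.093, -0.594, 0.799], [0.853, -0.366, -0.371]]
ft_force: [-0.1, -0.7, -1.4]
grip_width: 0.085
gripper_force: 0.0
```

```bash
cat > p6.py <<'E'
from t import *
st=observe(); q0=np.array(st["q"]); print(st["time_s"],q0.round(1),st["position"])
# end: tool down above the stray view
sx,sy=.601,.008; tgt=np.array([sx-.03,sy,.26])
qb=ik(tgt,Rdown(-85),seeds=[np.array([5,20,80,0,80,90.])],tries=1)[0]; print(qb.round(1))
N=20; Q=[q0+(qb-q0)*t for t in np.linspace(0,1,N+1)]; rows(Q)
im,d=cams.get_image("top")
for n in ("top",):
  for q in ("stray1","union1"):
    for r in cams.outline_of(n,q)[:6]:
        v,u=np.nonzero(r["mask"]); print(q,r["p"],len(u),at_z(n,(u.mean(),v.mean()),.008))
E
python3 p6.py
```

```text
50.35 [10.5 17.8 94.2 80.6 45.2 13.4] [0.544 0.404 0.319]
[-11.1  23.   67.7   0.   89.3  73.9]
dp [[-0.16, 0.76, -0.27], [-0.26, 0.86, -0.35], [-0.37, 0.97, -0.44], [-0.45, 1.08, -0.5], [-0.55, 1.19, -0.58], [-0.62, 1.31, -0.64], [-0.7, 1.41, -0.69], [-0.76, 1.53, -0.75], [-0.83, 1.64, -0.79], [-0.87, 1.75, -0.83], [-0.91, 1.86, -0.85], [-0.94, 1.97, -0.87]]
turn [[0.008, -0.039, -0.002], [0.004, -0.042, 0.001], [-0.001, -0.045, 0.003], [-0.005, -0.048, 0.006], [-0.01, -0.049, 0.009], [-0.014, -0.051, 0.013], [-0.019, -0.053, 0.015], [-0.023, -0.053, 0.02], [-0.027, -0.054, 0.023], [-0.032, -0.053, 0.027], [-0.036, -0.054, 0.031], [-0.04, -0.052, 0.035]]
dp [[-0.97, 2.08, -0.87], [-0.97, 2.19, -0.87], [-0.97, 2.29, -0.87], [-0.96, 2.39, -0.84], [-0.93, 2.47, -0.81], [-0.9, 2.57, -0.78], [-0.84, 2.64, -0.73], [-0.79, 2.71, -0.68]]
turn [[-0.044, -0.052, 0.039], [-0.047, -0.051, 0.043], [-0.05, -0.049, 0.048], [-0.053, -0.047, 0.052], [-0.056, -0.046, 0.056], [-0.058, -0.044, 0.061], [-0.059, -0.042, 0.064], [-0.062, -0.039, 0.069]]
max 2.71 0.069 end [0.571 0.008 0.26 ]
stray1 0.48 39 [ 0.69  -0.046  0.008]
stray1 0.34 359 [0.662 0.231 0.008]
union1 0.55 50 [ 0.494 -0.261  0.008]
union1 0.24 11775 [ 0.6   -0.301  0.008]
```

Request:
move_arm(jaw=[8.5,8.5,8.5,8.5,8.5,8.5,8.5,8.5,8.5,8.5,8.5,8.5], dp=[[-0.16,0.76,-0.27],[-0.26,0.86,-0.35],[-0.37,0.97,-0.44],[-0.45,1.08,-0.5],[-0.55,1.19,-0.58],[-0.62,1.31,-0.64],[-0.7,1.41,-0.69],[-0.76,1.53,-0.75],[-0.83,1.64,-0.79],[-0.87,1.75,-0.83],[-0.91,1.86,-0.85],[-0.94,1.97,-0.87]], turn=[[0.008,-0.039,-0.002],[0.004,-0.042,0.001],[-0.001,-0.045,0.003],[-0.005,-0.048,0.006],[-0.01,-0.049,0.009],[-0.014,-0.051,0.013],[-0.019,-0.053,0.015],[-0.023,-0.053,0.02],[-0.027,-0.054,0.023],[-0.032,-0.053,0.027],[-0.036,-0.054,0.031],[-0.04,-0.052,0.035]])

```text
time_s: 51.5
position: [0.5787, 0.2243, 0.2579]
tool_rot: [[0.819, 0.536, 0.207], [0.382, -0.777, 0.501], [0.429, -0.331, -0.84]]
ft_force: [0.1, -0.4, -1.4]
grip_width: 0.085
gripper_force: 0.0
```

Request:
move_arm(jaw=[8.5,8.5,8.5,8.5,8.5,8.5,8.5,8.5,8.5], dp=[[-0.97,2.08,-0.87],[-0.97,2.19,-0.87],[-0.97,2.29,-0.87],[-0.96,2.39,-0.84],[-0.93,2.47,-0.81],[-0.9,2.57,-0.78],[-0.84,2.64,-0.73],[-0.79,2.71,-0.68],[0,0,0]], turn=[[-0.044,-0.052,0.039],[-0.047,-0.051,0.043],[-0.05,-0.049,0.048],[-0.053,-0.047,0.052],[-0.056,-0.046,0.056],[-0.058,-0.044,0.061],[-0.059,-0.042,0.064],[-0.062,-0.039,0.069],[0,0,0]])

```text
time_s: 52.25
position: [0.5719, 0.0074, 0.2606]
tool_rot: [[0.996, 0.084, 0.005], [0.084, -0.996, 0.002], [0.006, -0.002, -1.0]]
ft_force: [-0.2, -0.5, -0.1]
grip_width: 0.085
gripper_force: 0.0
```

```bash
cat > f.py <<'E'
from h import *
st=observe(); print(st["time_s"],st["position"],st["q"].round(1))
im,d=save("wrist","wf_%d.png"%(st["time_s"]*10),scale=1.4); im2,d2=cams.get_image("top")
for n,dd in(("wrist",d),("top",d2)):
    for r in cams.outline_of(n,"stray1")[:5]:
        if r["p"]<.15: continue
        v,u=np.nonzero(r["mask"]); P=np.array([at_d(n,(a,b),dd[b,a],st)*1000 for a,b in list(zip(u,v))[::max(1,len(u)//400)]])
        P2=P[P[:,2]>3] if (P[:,2]>3).sum()>5 else P
        rr=cv2.minAreaRect(P2[:,:2].astype(np.float32)); print(n,round(r["p"],2),len(u),(u.mean().round(),v.mean().round()),P.mean(0).round(0),np.percentile(P[:,2],95).round(),np.round(rr[0],1),np.round(rr[1],1),round(rr[2],1))
E
python3 f.py; ls pics | grep wf_
```

```text
52.25 [0.572 0.007 0.261] [-11.2  22.9  67.8   0.2  89.1  74. ]
wrist 0.6 279 (np.float64(343.0), np.float64(62.0)) [689. -47.  12.] 13.0 [668.9 -23.7] [22.5 77.6] 40.6
wf_522.png
```

View pics/wf_522.png

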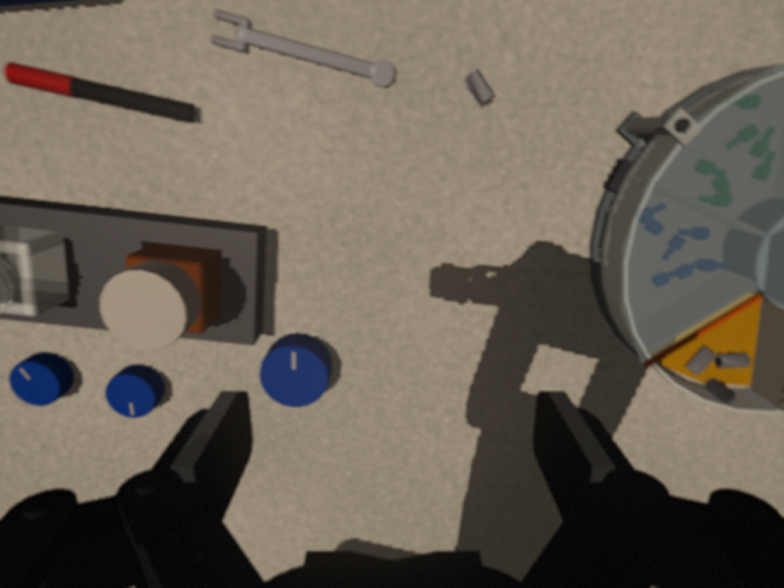

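```bash
cat > g.py <<'E'
from h import *
# top of union by depth near expected spot
def loc(c,rad=.035,n="wrist"):
    st=observe(); im,d=cams.get_image(n); P=[]
    uv=proj(n,[c[0],c[1],.006],st); 
    for v in range(max(0,int(uv[1])-70),min(420,int(uv[1])+70)):
        for u in range(max(0,int(uv[0])-70),min(560,int(uv[0])+70)):
            if d[v,u]>0:
                p=at_d(n,(u,v),d[v,u],st)
                if .004<p[2]<.02 and np.hypot(p[0]-c[0],p[1]-c[1])<rad: P.append(p)
    P=np.array(P)*1000
    m=np.median(P,0); P=P[np.hypot(*(P-m)[:,:2].T)<18]
    rr=cv2.minAreaRect(P[:,:2].astype(np.float32)); w,v=np.linalg.eigh(np.cov(P[:,:2].T)); a=v[:,1]
    print(n,uv.round(),len(P),P.mean(0).round(1),"rect",np.round(rr[0],1),np.round(rr[1],1),round(rr[2],1),"axis",np.degrees(np.arctan2(a[1],a[0])).round(1))
if __name__=="__main__":
    import sys; loc([float(sys.argv[1]),float(sys.argv[2])])
E
python3 g.py .689 -.047
```

```text
wrist [346.  63.] 288 [689.6 -47.5  10.1] rect [690.1 -48.2] [22.5 12.9] 43.1 axis -137.4
```

The wrist view shows the stray was knocked to (480,88) px, between the wrench and the carousel, at (0.690,-0.048). No other loose union is visible, and three are in the yellow bin.

```bash
python3 -c "
from h import *
s=plan([.690,-.048,.12],Rdown(-47.4)); plan([.690,-.048,.004],Rdown(-47.4),st=s,n=4)"
```

```text
n 6 dp [1.524 1.635 2.344] turn [-0.    -0.001 -0.109]
n 4 dp [0.  0.  2.9] turn [-0. -0.  0.]
```

Request:
move_arm(jaw=[4.5,4.5,4.5,4.5,4.5,4.5,4.5,4.5], dp=[[1.52,1.63,2.34],[1.52,1.63,2.34],[1.52,1.63,2.34],[1.52,1.63,2.34],[1.52,1.63,2.34],[1.52,1.63,2.34],[0,0,0],[0,0,0]], turn=[[0,-0.001,-0.109],[0,-0.001,-0.109],[0,-0.001,-0.109],[0,-0.001,-0.109],[0,-0.001,-0.109],[0,-0.001,-0.109],[0,0,0],[0,0,0]])

```text
time_s: 53.17
position: [0.6896, -0.0489, 0.1189]
tool_rot: [[0.739, 0.674, -0.002], [0.674, -0.739, 0.002], [0.0, -0.003, -1.0]]
ft_force: [0.6, -0.1, 1.6]
grip_width: 0.045
gripper_force: 0.0
```

```bash
python3 g.py .689 -.047; python3 -c "
from h import *
s=observe();print(s['time_s'],s['position']); plan([.690,-.048,.005],Rdown(-47.4),n=5)"
```

```text
wrist [278. 205.] 516 [691.1 -47.4   9.9] rect [690.6 -47.8] [22.9 12.2] 42.1 axis -137.8
53.2167 [ 0.69  -0.049  0.121]
n 5 dp [ 0.016 -0.009  2.319] turn [-0.    -0.    -0.001]
```

Request:
move_arm(jaw=[4.5,4.5,4.5,4.5,4.5,4.5,4.5,4.5], dp=[[0.02,-0.01,2.8],[0.02,-0.01,2.8],[0.02,-0.01,2.8],[0.02,0,1.8],[0,0,0.8],[0,0,0.4],[0,0,0.2],[0,0,0]], turn=[[0,0,0],[0,0,0],[0,0,0],[0,0,0],[0,0,0],[0,0,0],[0,0,0],[0,0,0]])

```text
time_s: 53.88
position: [0.691, -0.0491, 0.0068]
tool_rot: [[0.739, 0.674, 0.004], [0.674, -0.739, -0.0], [0.003, 0.003, -1.0]]
ft_force: [-1.0, 0.0, 0.3]
grip_width: 0.0453
gripper_force: 0.0
```

Request:
move_arm(jaw=[0.5,0.5,0.5,0.5,0.5,0.5,0.5], dp=[[0,0,0],[0,0,0],[0,0,0],[0,0,0],[0,0,0],[0,0,0],[0,0,0]], turn=[[0,0,0],[0,0,0],[0,0,0],[0,0,0],[0,0,0],[0,0,0],[0,0,0]], force=40)

```text
time_s: 54.47
position: [0.6916, -0.0493, 0.0083]
tool_rot: [[0.739, 0.674, 0.006], [0.674, -0.739, -0.001], [0.004, 0.005, -1.0]]
ft_force: [-3.5, 0.1, 15.4]
grip_width: 0.0062
gripper_force: 37.9
```

Request:
move_arm(jaw=[0.5,0.5,0.5,0.5,0.5,0.5,0.5], dp=[[0,0,-1.5],[0,0,-3],[0,0,-3],[0,0,-3],[0,0,-3],[0,0,-1.5],[0,0,0]], turn=[[0,0,0],[0,0,0],[0,0,0],[0,0,0],[0,0,0],[0,0,0],[0,0,0]])

```text
time_s: 55.05
position: [0.6916, -0.0494, 0.1601]
tool_rot: [[0.739, 0.674, 0.009], [0.674, -0.739, -0.002], [0.006, 0.008, -1.0]]
ft_force: [0.5, -0.2, 0.2]
grip_width: 0.0047
gripper_force: 0.0
```

```bash
python3 -c "
from h import *
s=observe();print(s['time_s'],s['position'],s['q'].round(1),s['grip_width'])
c=np.array([.5945,-.284]); a=np.radians(161.1); t=c+.082*np.array([np.cos(a),np.sin(a)]); print(t)
# fingers close along y; want y tangential or radial?
for y in (-19,-109,71.1,161):
    print(y); p=plan([t[0],t[1],.16],Rdown(y))
    plan([t[0],t[1],.066],st=p,n=5)"
```

```text
55.05 [ 0.692 -0.049  0.16 ] [-13.9  39.1  55.2   0.   85.1  33.8] 0.00469905163365306
[ 0.517 -0.257]
-19
n 7 dp [-3.907 -0.319 -0.012] turn [ 0.001 -0.001 -0.071]
n 5 dp [-0.    0.    1.88] turn [0. 0. 0.]
-109
n 9 dp [-2.597  1.81  -0.002] turn [ 0.    -0.001  0.119]
n 5 dp [ 0.   -0.    1.88] turn [0. 0. 0.]
71.1
n 17 dp [-1.28  -1.435 -0.009] turn [ 0.001  0.    -0.122]
n 5 dp [-0.    0.    1.88] turn [0. 0. 0.]
161
n 22 dp [-0.296  1.656  0.003] turn [-0.    -0.001  0.12 ]
n 5 dp [ 0.   -0.    1.88] turn [0. 0. 0.]
```

```bash
python3 g.py .691 -.048; python3 f.py
```

```text
wrist [277. 192.] 372 [692.1 -48.8  10.1] rect [691.2 -49.2] [22.5 12.1] 42.5 axis -136.9
55.1 [ 0.691 -0.049  0.157] [-13.9  39.3  55.4   0.   85.   33.8]
wrist 0.82 404 (np.float64(280.0), np.float64(193.0)) [693. -48.  13.] 12.0 [717.1 -26.2] [90.8 12.2] 42.4
```

Request:
move_arm(jaw=[3,3,3,3,3,3,3,3,3,3,3], dp=[[0,0,3],[0,0,3],[0,0,3],[0,0,3],[0,0,1.6],[0,0,0.8],[0,0,0.4],[0,0,0.2],[0,0,0.1],[0,0,0],[0,0,0]], turn=[[0,0,0],[0,0,0],[0,0,0],[0,0,0],[0,0,0],[0,0,0],[0,0,0],[0,0,0],[0,0,0],[0,0,0],[0,0,0]])

```text
time_s: 56.22
position: [0.6909, -0.0492, 0.0052]
tool_rot: [[0.739, 0.674, 0.003], [0.674, -0.739, -0.0], [0.002, 0.002, -1.0]]
ft_force: [-0.6, -0.7, -0.2]
grip_width: 0.0299
gripper_force: 0.0
```

```bash
python3 -c "
from h import *
s=observe();print(s['time_s'],s['position'],s['ft_force'],s['tool_rot']);plan([.6912,-.049,.002],Rdown(-47.4),n=2)"
```

```text
56.2167 [ 0.691 -0.049  0.005] [-0.594 -0.665 -0.208] [[ 0.739  0.674  0.003]
 [ 0.674 -0.739 -0.   ]
 [ 0.002  0.002 -1.   ]]
n 2 dp [0.02  0.003 0.16 ] turn [ 0.001 -0.001 -0.002]
```

Request:
move_arm(jaw=[3,3,3,0.5,0.5,0.5,0.5,0.5,0.5], dp=[[0,0,0.2],[0,0,0.15],[0,0,0],[0,0,0],[0,0,0],[0,0,0],[0,0,0],[0,0,0],[0,0,0]], turn=[[0,0,0],[0,0,0],[0,0,0],[0,0,0],[0,0,0],[0,0,0],[0,0,0],[0,0,0],[0,0,0]], force=30)

```text
time_s: 56.97
position: [0.6905, -0.0491, 0.0008]
tool_rot: [[0.739, 0.674, 0.002], [0.674, -0.739, -0.0], [0.001, 0.001, -1.0]]
ft_force: [-0.6, -0.6, 0.7]
grip_width: 0.0105
gripper_force: 29.3
```

Request:
move_arm(jaw=[0.5,0.5,0.5,0.5,0.5,0.5,0.5,0.5], dp=[[0,0,-1],[0,0,-3],[0,0,-3],[0,0,-3],[0,0,-3],[0,0,-2],[0,0,-0.8],[0,0,0]], turn=[[0,0,0],[0,0,0],[0,0,0],[0,0,0],[0,0,0],[0,0,0],[0,0,0],[0,0,0]])

```text
time_s: 57.63
position: [0.6908, -0.0492, 0.1611]
tool_rot: [[0.739, 0.674, 0.005], [0.674, -0.739, -0.001], [0.003, 0.004, -1.0]]
ft_force: [0.5, -0.8, -0.2]
grip_width: 0.0107
gripper_force: 29.3
```

```bash
python3 -c "
from h import *
s=observe();print(s['time_s'],s['position'],s['q'].round(1),s['grip_width'],s['gripper_force'])
p=plan([.517,-.257,.16],Rdown(-19),n=9); plan([.517,-.257,.05],st=p,n=5)"
```

```text
57.6333 [ 0.691 -0.049  0.161] [-13.9  39.1  55.1   0.   85.5  33.8] 0.010749750296144028 29.27879422903061
n 9 dp [-3.029 -0.265  0.006] turn [ 0.001 -0.    -0.056]
n 5 dp [-0.  -0.   2.2] turn [0. 0. 0.]
```

Request:
move_arm(jaw=[0.5,0.5,0.5,0.5,0.5,0.5,0.5,0.5,0.5,0.5,0.5], dp=[[-3.03,-0.26,0],[-3.03,-0.26,0],[-3.03,-0.26,0],[-3.03,-0.26,0],[-3.03,-0.26,0],[-3.03,-0.26,0],[-3.03,-0.26,0],[-3.03,-0.26,0],[-3.03,-0.26,0],[0,0,0],[0,0,0]], turn=[[0,0,-0.056],[0,0,-0.056],[0,0,-0.056],[0,0,-0.056],[0,0,-0.056],[0,0,-0.056],[0,0,-0.056],[0,0,-0.056],[0,0,-0.056],[0,0,0],[0,0,0]])

```text
time_s: 58.55
position: [0.5161, -0.2582, 0.1568]
tool_rot: [[0.325, 0.946, -0.001], [0.946, -0.325, 0.002], [0.002, -0.001, -1.0]]
ft_force: [0.1, 0.1, -0.1]
grip_width: 0.0105
gripper_force: 29.3
```

Request:
move_arm(jaw=[0.5,0.5,0.5,0.5,0.5,0.5,0.5,0.5,2.5,2.5,2.5,2.5], dp=[[0,0,2.6],[0,0,2.6],[0,0,2.4],[0,0,1.8],[0,0,1],[0,0,0.5],[0,0,0],[0,0,0],[0,0,0],[0,0,0],[0,0,0],[0,0,0]], turn=[[0,0,0],[0,0,0],[0,0,0],[0,0,0],[0,0,0],[0,0,0],[0,0,0],[0,0,0],[0,0,0],[0,0,0],[0,0,0],[0,0,0]])

```text
time_s: 59.55
position: [0.5174, -0.2577, 0.0499]
tool_rot: [[0.322, 0.947, 0.002], [0.947, -0.322, -0.001], [0.0, 0.002, -1.0]]
ft_force: [-0.5, 0.1, 0.2]
grip_width: 0.0251
gripper_force: 0.0
```

Request:
move_arm(jaw=[2.5,2.5,2.5,2.5,2.5,2.5,2.5,2.5,2.5], dp=[[0,0,-1.5],[0,0,-2.5],[0,0,-3],[0,0,-3],[0,0,-3],[-1.5,2.5,-2],[-1.5,2.5,-2],[-1.5,2.5,-1],[0,0,0]], turn=[[0,0,0],[0,0,0],[0,0,0],[0,0,0],[0,0,0],[0,0,0],[0,0,0],[0,0,0],[0,0,0]])

```text
time_s: 60.3
position: [0.5759, -0.328, 0.2315]
tool_rot: [[0.323, 0.946, 0.006], [0.946, -0.323, -0.004], [-0.002, 0.007, -1.0]]
ft_force: [0.3, -0.3, -0.5]
grip_width: 0.0251
gripper_force: 0.0
```

```bash
python3 -c "
from h import *
s=observe();print(s['time_s'],s['position'],s['q'].round(1),s['grip_width'],s['gripper_force'])
im2,d2=cams.get_image('top'); im,d=cams.get_image('wrist')
for q in ('stray1','wrench','marker','solvent','amber_jar','cap'):
    for r in cams.outline_of('top',q)[:4]:
        v,u=np.nonzero(r['mask']); P=np.array([at_d('top',(a,b),d2[b,a]) for a,b in zip(u,v)][::3]); print(q,round(r['p'],2),len(u),np.median(P,0))
A=cv2.resize(im,(400,300));B=cv2.resize(im2[205:285,340:420],(300,300),interpolation=cv2.INTER_CUBIC)
cv2.imwrite('pics/s4.png',np.hstack([A,B])[:,:,::-1])"
```

```text
60.3 [ 0.576 -0.328  0.231] [-39.9  33.4  54.4   0.   91.8 -21. ] 0.025131025149879454 0.0
stray1 0.5 49 [ 0.518 -0.257  0.035]
wrench 0.73 343 [0.703 0.091 0.004]
marker 0.6 314 [0.662 0.232 0.013]
marker 0.17 11109 [ 0.601 -0.281  0.068]
solvent 0.7 1118 [ 0.803 -0.004  0.11 ]
amber_jar 0.95 811 [0.528 0.16  0.094]
amber_jar 0.72 336 [0.662 0.228 0.013]
amber_jar 0.6 1113 [ 0.804 -0.004  0.11 ]
amber_jar 0.49 1451 [ 0.516 -0.274  0.026]
cap 0.71 350 [0.418 0.221 0.02 ]
cap 0.57 542 [0.452 0.078 0.028]
cap 0.52 330 [0.425 0.301 0.021]
cap 0.2 1510 [ 0.517 -0.275  0.026]
```

View pics/s4.png

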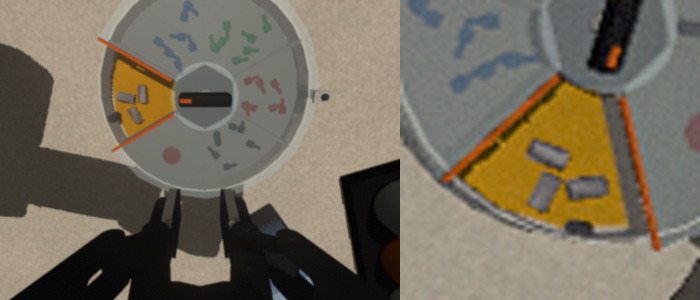

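The bin now holds three lying unions and a darker one by the outer wall (right half 580,228). I'll check by depth that the dark one is inside.

```bash
python3 -c "
from h import *
st=observe()
im2,d2=cams.get_image('top'); im,d=cams.get_image('wrist')
c=np.array([.5945,-.284])
for n,dd,U,V in (('top',d2,range(382,396),range(258,272)),('wrist',d,range(140,180),range(145,185))):
    g=(im2 if n=='top' else im)
    for v in V:
        for u in U:
            px=g[v,u].astype(int)
            if px.max()<100 and px.max()-px.min()<30 and (n=='top' or (u+v)%3==0):
                p=at_d(n,(u,v),dd[v,u],st); r=p[:2]-c; print(n,u,v,px,p.round(3),'r',np.hypot(*r).round(3),'ang',np.degrees(np.arctan2(r[1],r[0]))%360//1)
" | head -60
```

```text
top 385 264 [47 51 67] [ 0.477 -0.27   0.027] r 0.119 ang 173.0
top 386 264 [47 50 63] [ 0.477 -0.27   0.034] r 0.118 ang 173.0
top 387 264 [37 41 47] [ 0.478 -0.271  0.039] r 0.117 ang 173.0
top 388 264 [45 45 43] [ 0.478 -0.272  0.046] r 0.117 ang 173.0
top 389 264 [47 35 27] [ 0.476 -0.28   0.025] r 0.118 ang 177.0
top 384 265 [53 58 68] [ 0.475 -0.267  0.029] r 0.121 ang 172.0
top 385 265 [52 54 60] [ 0.475 -0.268  0.035] r 0.12 ang 172.0
top 386 265 [62 60 61] [ 0.476 -0.268  0.043] r 0.12 ang 172.0
top 387 265 [59 54 59] [ 0.476 -0.269  0.045] r 0.119 ang 172.0
top 388 265 [45 48 54] [ 0.476 -0.271  0.047] r 0.119 ang 173.0
top 389 265 [42 47 53] [ 0.476 -0.275  0.043] r 0.119 ang 175.0
top 390 265 [36 34 37] [ 0.476 -0.275  0.048] r 0.118 ang 175.0
top 384 266 [77 74 75] [ 0.472 -0.268  0.027] r 0.123 ang 172.0
top 385 266 [52 52 51] [ 0.473 -0.267  0.038] r 0.122 ang 172.0
top 386 266 [40 40 39] [ 0.474 -0.268  0.044] r 0.122 ang 172.0
top 387 266 [56 55 57] [ 0.474 -0.269  0.048] r 0.121 ang 172.0
top 388 266 [55 52 51] [ 0.474 -0.272  0.046] r 0.121 ang 174.0
top 389 266 [5
[... 2165 characters left out ...]
7  0.032] r 0.124 ang 172.0
wrist 165 159 [87 78 67] [ 0.475 -0.268  0.033] r 0.121 ang 172.0
wrist 161 160 [91 84 73] [ 0.472 -0.268  0.035] r 0.124 ang 172.0
wrist 164 160 [74 67 60] [ 0.476 -0.268  0.038] r 0.12 ang 172.0
wrist 167 160 [69 62 55] [ 0.477 -0.269  0.034] r 0.119 ang 172.0
wrist 160 161 [85 78 68] [ 0.472 -0.268  0.039] r 0.124 ang 172.0
wrist 163 161 [70 63 56] [ 0.476 -0.269  0.042] r 0.12 ang 172.0
wrist 166 161 [66 60 53] [ 0.477 -0.27   0.038] r 0.118 ang 173.0
wrist 169 161 [67 61 53] [ 0.478 -0.271  0.035] r 0.117 ang 173.0
wrist 159 162 [81 74 65] [ 0.474 -0.268  0.048] r 0.122 ang 172.0Exception ignored on flushing sys.stdout:
BrokenPipeError: [Errno 32] Broken pipe
```

The dark union is inside the bin, standing on end at r≈0.12 with its top at 47 mm. Everything is in, so next is the cap.

```bash
python3 -c "
from h import *
s=plan([.43,-.10,.26],Rdown(20),n=9); plan([.415,.088,.25],Rdown(75),n=9,st=s)"
```

```text
n 9 dp [ 2.491 -1.691 -0.339] turn [ 0.    -0.    -0.075]
n 9 dp [1.671 1.396 0.111] turn [ 0.    -0.    -0.107]
```

Request:
move_arm(jaw=[8,8,8,8,8,8,8,8,8], dp=[[2.49,-1.69,-0.34],[2.49,-1.69,-0.34],[2.49,-1.69,-0.34],[2.49,-1.69,-0.34],[2.49,-1.69,-0.34],[2.49,-1.69,-0.34],[2.49,-1.69,-0.34],[2.49,-1.69,-0.34],[2.49,-1.69,-0.34]], turn=[[0,0,-0.075],[0,0,-0.075],[0,0,-0.075],[0,0,-0.075],[0,0,-0.075],[0,0,-0.075],[0,0,-0.075],[0,0,-0.075],[0,0,-0.075]])

```text
time_s: 61.55
position: [0.4292, -0.0989, 0.26]
tool_rot: [[-0.345, 0.939, 0.002], [0.939, 0.345, 0.0], [-0.001, 0.002, -1.0]]
ft_force: [0.4, 0.7, -0.0]
grip_width: 0.0801
gripper_force: 0.0
```

Request:
move_arm(jaw=[8.5,8.5,8.5,8.5,8.5,8.5,8.5,8.5,8.5,8.5,8.5], dp=[[1.67,1.4,0.11],[1.67,1.4,0.11],[1.67,1.4,0.11],[1.67,1.4,0.11],[1.67,1.4,0.11],[1.67,1.4,0.11],[1.67,1.4,0.11],[1.67,1.4,0.11],[1.67,1.4,0.11],[0,0,0],[0,0,0]], turn=[[0,0,-0.107],[0,0,-0.107],[0,0,-0.107],[0,0,-0.107],[0,0,-0.107],[0,0,-0.107],[0,0,-0.107],[0,0,-0.107],[0,0,-0.107],[0,0,0],[0,0,0]])

```text
time_s: 62.47
position: [0.4153, 0.0884, 0.2502]
tool_rot: [[-0.967, 0.257, 0.002], [0.257, 0.967, -0.0], [-0.002, 0.0, -1.0]]
ft_force: [-0.8, 0.6, 0.6]
grip_width: 0.0851
gripper_force: 0.0
```

```bash
python3 e.py cap; python3 -c "
from h import *
s=plan([.452,.078,.10],n=5); plan([.452,.078,.001],st=s,n=5)"
```

```text
62.4667 [0.415 0.088 0.25 ] [ -4.047   8.13   90.438   0.002  81.322 -79.181]
cap 0.76 1529 (np.float64(403.0), np.float64(141.0)) ztop 0.02227232756603241 rect [416.3 221.9] [41.9 42.6] 87.3 circ 416.7 222.8 21.9
cap 0.68 1785 (np.float64(481.0), np.float64(125.0)) ztop 0.022384340555083947 rect [422.  303.1] [43.1 42.2] 73.3 circ 421.9 303.0 22.0
cap 0.61 2430 (np.float64(282.0), np.float64(204.0)) ztop 0.02943259173877053 rect [450.4  80.3] [57.2 57.7] 51.7 circ 450.3 80.5 29.5
cap 0.33 106 (np.float64(4.0), np.float64(318.0)) ztop 0.06195837060579734 rect [ 478.3 -239.1] [8.9 1.6] 65.5 circ 478.7 -239.3 4.5
n 5 dp [-0.739  0.003  3.004] turn [0. 0. 0.]
n 5 dp [ 0.004 -0.001  1.98 ] turn [0. 0. 0.]
```

Request:
move_arm(jaw=[8.5,8.5,8.5,8.5,8.5,8.5,8.5,8.5,8.5,8.5,8.5,8.5], dp=[[-0.72,0.02,3],[-0.72,0.02,3],[-0.72,0.02,3],[-0.72,0.02,3],[-0.72,0.02,3],[0,0,2.6],[0,0,2.6],[0,0,2.2],[0,0,1.2],[0,0,0.7],[0,0,0.3],[0,0,0.2]], turn=[[0,0,0],[0,0,0],[0,0,0],[0,0,0],[0,0,0],[0,0,0],[0,0,0],[0,0,0],[0,0,0],[0,0,0],[0,0,0],[0,0,0]])

```text
time_s: 63.57
position: [0.4516, 0.0791, 0.002]
tool_rot: [[-0.966, 0.258, 0.002], [0.258, 0.966, -0.0], [-0.002, 0.0, -1.0]]
ft_force: [0.8, 0.1, 0.7]
grip_width: 0.0852
gripper_force: 0.0
```

Request:
move_arm(jaw=[8.5,8.5,5,5,5,5,5,5,5], dp=[[0,0,0],[0,0,0],[0,0,0],[0,0,0],[0,0,0],[0,0,0],[0,0,0],[0,0,0],[0,0,0]], turn=[[0,0,0],[0,0,0],[0,0,0],[0,0,0],[0,0,0],[0,0,0],[0,0,0],[0,0,0],[0,0,0]], force=50)

```text
time_s: 64.32
position: [0.4514, 0.0796, 0.0028]
tool_rot: [[-0.966, 0.257, 0.003], [0.257, 0.966, -0.0], [-0.003, 0.001, -1.0]]
ft_force: [-1.6, -0.4, 8.0]
grip_width: 0.0569
gripper_force: 51.8
```

```bash
python3 -c "
from h import *
s=observe(); p=s['position']; print(p,s['q'].round(1),s['ft_force'])
a=dict(position=p+[0,0,.19],tool_rot=s['tool_rot'])
s1=plan([.5312,.2888,.19],rv=[0,0,-1.0],n=9,st=a); print(np.degrees(np.arctan2(*s1['tool_rot'][1::-1,1])))"; python3 e.py cap
```

```text
[0.451 0.08  0.003] [ -4.9  31.5 105.9   0.   42.5 -80. ] [-1.583 -0.448  7.959]
n 9 dp [-1.353  2.213  0.033] turn [ 0.     0.    -0.111]
132.38665836023716
64.3167 [0.451 0.08  0.003] [ -4.863  31.484 105.885   0.011  42.48  -79.962]
cap 0.69 17680 (np.float64(281.0), np.float64(297.0)) ztop 0.029163630328812626 rect [449.9  79.2] [56.5 56.5] 11.7 circ 450.1 79.5 29.3
cap 0.68 255 (np.float64(557.0), np.float64(134.0)) ztop 0.004526316330043582 rect [416.5 202. ] [ 3.9 19.2] 87.9 circ 416.6 203.5 9.6
```

```bash
python3 -c "
from h import *
s=observe(); p=np.array(s['position'])
a=dict(position=p+[0,0,.17],tool_rot=s['tool_rot'])
s1=plan([.532,.290,.15],rv=[0,0,-1.73],n=16,st=a)"
```

```text
n 16 dp [-1.269  0.974  0.144] turn [ 0.     0.    -0.108]
```

Request:
move_arm(jaw=[5,5,5,5,5,5,5,5], dp=[[0,0,-1],[0,0,-2.5],[0,0,-3],[0,0,-3],[0,0,-3],[0,0,-3],[0,0,-1.5],[0,0,0]], turn=[[0,0,0],[0,0,0],[0,0,0],[0,0,0],[0,0,0],[0,0,0],[0,0,0],[0,0,0]])

```text
time_s: 65.08
position: [0.4521, 0.0796, 0.1753]
tool_rot: [[-0.966, 0.257, 0.008], [0.257, 0.966, -0.001], [-0.008, 0.002, -1.0]]
ft_force: [1.0, 0.5, -0.4]
grip_width: 0.0572
gripper_force: 53.7
```

Request:
move_arm(jaw=[5,5,5,5,5,5,5,5], dp=[[-1.27,0.97,0.14],[-1.27,0.97,0.14],[-1.27,0.97,0.14],[-1.27,0.97,0.14],[-1.27,0.97,0.14],[-1.27,0.97,0.14],[-1.27,0.97,0.14],[-1.27,0.97,0.14]], turn=[[0,0,-0.108],[0,0,-0.108],[0,0,-0.108],[0,0,-0.108],[0,0,-0.108],[0,0,-0.108],[0,0,-0.108],[0,0,-0.108]])

```text
time_s: 65.75
position: [0.5399, 0.1663, 0.1595]
tool_rot: [[-0.82, -0.572, -0.001], [-0.572, 0.82, -0.0], [0.001, 0.0, -1.0]]
ft_force: [0.4, -0.5, 0.3]
grip_width: 0.057
gripper_force: 53.6
```

Request:
move_arm(jaw=[5,5,5,5,5,5,5,5,5,5], dp=[[-1.27,0.97,0.14],[-1.27,0.97,0.14],[-1.27,0.97,0.14],[-1.27,0.97,0.14],[-1.27,0.97,0.14],[-1.27,0.97,0.14],[-1.27,0.97,0.14],[-1.27,0.97,0.14],[0,0,0],[0,0,0]], turn=[[0,0,-0.108],[0,0,-0.108],[0,0,-0.108],[0,0,-0.108],[0,0,-0.108],[0,0,-0.108],[0,0,-0.108],[0,0,-0.108],[0,0,0],[0,0,0]])

```text
time_s: 66.58
position: [0.5314, 0.2898, 0.1486]
tool_rot: [[-0.104, -0.995, -0.0], [-0.995, 0.104, -0.001], [0.001, 0.0, -1.0]]
ft_force: [-0.0, -0.3, 0.5]
grip_width: 0.0566
gripper_force: 53.6
```

```bash
python3 e.py cap jar_mouth; python3 -c "
from h import *
s=observe();print(s['position'],s['q'].round(1),s['tool_rot'])
plan([.532,.290,.097],Rdown(174.4),n=4)"
```

```text
66.5833 [0.531 0.29  0.149] [  17.423   31.147   72.643   -0.033   76.235 -156.611]
cap 0.95 3324 (np.float64(423.0), np.float64(98.0)) ztop 0.02241076783776037 rect [416.9 223.1] [42.7 42.6] 42.5 circ 416.6 223.2 22.0
cap 0.84 2670 (np.float64(414.0), np.float64(201.0)) ztop 0.022327604346209597 rect [422.1 303. ] [42.4 43. ] 84.0 circ 422.0 303.5 22.1
cap 0.75 17872 (np.float64(280.0), np.float64(297.0)) ztop 0.17504967380002498 rect [531.2 287.8] [57.5 56.5] 83.5 circ 532.0 287.8 29.9
jar_mouth 0.84 4803 (np.float64(279.0), np.float64(194.0)) ztop 0.09100800338500001 rect [530.2 273.1] [28.8 47.4] 85.5 circ 531.2 281.7 24.1
[0.532 0.289 0.149] [  17.3   31.1   72.6   -0.    76.3 -156.6] [[-0.105 -0.994  0.001]
 [-0.994  0.105 -0.   ]
 [ 0.    -0.001 -1.   ]]
n 4 dp [-0.03   0.012  1.309] turn [-0.    -0.    -0.002]
```

Request:
move_arm(jaw=[5,5,5,5,5,5,5,5,5], dp=[[-0.03,0.01,1.6],[-0.03,0.01,1.6],[-0.02,0.01,1.2],[-0.02,0,0.6],[0,0,0.3],[0,0,0.3],[0,0,0.3],[0,0,0.2],[0,0,0]], turn=[[0,0,0],[0,0,0],[0,0,0],[0,0,0],[0,0,0],[0,0,0],[0,0,0],[0,0,0],[0,0,0]])

```text
time_s: 67.48
position: [0.532, 0.2906, 0.0887]
tool_rot: [[-0.103, -0.995, 0.002], [-0.995, 0.103, 0.0], [-0.0, -0.002, -1.0]]
ft_force: [-0.2, -0.4, -0.2]
grip_width: 0.057
gripper_force: 53.6
```

Request:
move_arm(jaw=[5,5,5,5,5], dp=[[0,0,0.15],[0,0,0.15],[0,0,0.15],[0,0,0.1],[0,0,0]], turn=[[0,0,0],[0,0,0],[0,0,0],[0,0,0],[0,0,0]])

```text
time_s: 67.9
position: [0.5321, 0.2907, 0.0837]
tool_rot: [[-0.103, -0.995, 0.002], [-0.995, 0.103, 0.0], [-0.0, -0.002, -1.0]]
ft_force: [-0.8, -0.5, 3.7]
grip_width: 0.0568
gripper_force: 54.1
```

Request:
move_arm(jaw=[5,5,5,5,5,5,5,5,5,5,5,5], dp=[[0,0,0],[0,0,0.01],[0,0,0.01],[0,0,0.02],[0,0,0.02],[0,0,0.02],[0,0,0.02],[0,0,0.02],[0,0,0.02],[0,0,0.02],[0,0,0.02],[0,0,0.02]], turn=[[0,0,0.06],[0,0,0.12],[0,0,0.12],[0,0,0.12],[0,0,0.12],[0,0,0.12],[0,0,0.12],[0,0,0.12],[0,0,0.12],[0,0,0.12],[0,0,0.12],[0,0,0.12]])

```text
time_s: 68.9
position: [0.532, 0.2906, 0.0813]
tool_rot: [[-0.997, -0.082, 0.002], [-0.082, 0.997, 0.0], [-0.002, -0.0, -1.0]]
ft_force: [0.5, 0.3, -0.2]
grip_width: 0.0566
gripper_force: 53.8
```

```bash
python3 -c "
from h import *
s=observe();print(s['position'],s['q'].round(1),s['wrist_torque'],s['ft_force'])"
```

```text
[0.532 0.291 0.081] [ 17.5  35.3  77.3  -0.   67.3 -77.2] [ 0.005  0.007 -0.033] [ 0.5    0.336 -0.242]
```

Request:
move_arm(jaw=[5,5,5,5,5,5,5,5,5,5,5,5], dp=[[0,0,0.025],[0,0,0.025],[0,0,0.025],[0,0,0.025],[0,0,0.025],[0,0,0.025],[0,0,0.025],[0,0,0.025],[0,0,0.025],[0,0,0.025],[0,0,0.025],[0,0,0.025]], turn=[[0,0,0.12],[0,0,0.12],[0,0,0.12],[0,0,0.12],[0,0,0.12],[0,0,0.12],[0,0,0.12],[0,0,0.12],[0,0,0.12],[0,0,0.12],[0,0,0.12],[0,0,0.12]])

```text
time_s: 69.9
position: [0.5321, 0.2906, 0.0784]
tool_rot: [[-0.211, 0.977, 0.002], [0.977, 0.211, 0.0], [-0.0, 0.002, -1.0]]
ft_force: [-0.1, 0.5, 1.5]
grip_width: 0.0566
gripper_force: 53.8
```

Request:
move_arm(jaw=[5,5,5,5,5,5,5,5,5,5,5,5], dp=[[0,0,0.023],[0,0,0.023],[0,0,0.023],[0,0,0.023],[0,0,0.023],[0,0,0.023],[0,0,0.023],[0,0,0.023],[0,0,0.023],[0,0,0.023],[0,0,0.023],[0,0,0.023]], turn=[[0,0,0.12],[0,0,0.12],[0,0,0.12],[0,0,0.12],[0,0,0.12],[0,0,0.12],[0,0,0.12],[0,0,0.12],[0,0,0.12],[0,0,0.12],[0,0,0.12],[0,0,0.12]])

```text
time_s: 70.9
position: [0.5321, 0.2905, 0.0756]
tool_rot: [[0.942, 0.337, 0.002], [0.337, -0.942, -0.0], [0.002, 0.001, -1.0]]
ft_force: [0.9, -1.8, 1.6]
grip_width: 0.0566
gripper_force: 53.8
```

```bash
python3 -c "
from h import *
s=observe();print(s['position'],s['q'].round(1),s['wrist_torque'],s['ft_force'])"; python3 e.py cap jar
```

```text
[0.532 0.291 0.076] [17.5 35.6 77.7 -0.  66.6 87.8] [-0.125 -0.018  0.019] [ 0.887 -1.759  1.561]
70.9 [0.532 0.291 0.076] [17.474 35.64  77.682 -0.04  66.58  87.809]
cap 0.92 1460 (np.float64(312.0), np.float64(381.0)) ztop 0.02175713714734987 rect [429.8 229.3] [16.6 42.3] 26.8 circ 422.3 225.6 21.1
cap 0.78 1532 (np.float64(218.0), np.float64(367.0)) ztop 0.022275340437572726 rect [473.2 298. ] [140.4  27.2] 2.5 circ 472.8 306.2 70.3
cap 0.69 17625 (np.float64(280.0), np.float64(297.0)) ztop 0.10207497330511149 rect [533.4 290.2] [56.5 56.3] 80.3 circ 533.5 290.5 28.9
jar 0.78 3635 (np.float64(293.0), np.float64(214.0)) ztop 0.06392025344715606 rect [553.4 289.6] [19.9 57.2] 6.7 circ 549.1 289.1 29.1
```

Request:
move_arm(jaw=[5,5,5,5,5,5,5,5,5,5], dp=[[0,0,0.023],[0,0,0.023],[0,0,0.023],[0,0,0.023],[0,0,0.023],[0,0,0.023],[0,0,0.023],[0,0,0.023],[0,0,0.023],[0,0,0]], turn=[[0,0,0.12],[0,0,0.12],[0,0,0.12],[0,0,0.12],[0,0,0.12],[0,0,0.12],[0,0,0.12],[0,0,0.12],[0,0,0.12],[0,0,0]])

```text
time_s: 71.88
position: [0.5321, 0.2907, 0.0735]
tool_rot: [[0.744, -0.668, 0.002], [-0.668, -0.744, 0.0], [0.001, -0.001, -1.0]]
ft_force: [-0.2, -0.4, 2.4]
grip_width: 0.0569
gripper_force: 53.9
```

Request:
move_arm(jaw=[7.5,7.5,7.5,7.5,7.5,7.5,7.5,7.5,7.5,7.5,7.5,7.5], dp=[[0,0,0],[0,0,0],[0,0,0],[0,0,0],[0,0,0],[0,0,0],[0,0,0],[0,0,0],[0,0,0],[0,0,0],[0,0,0],[0,0,0]], turn=[[0,0,0],[0,0,0],[0,0,0],[0,0,0],[0,0,-0.12],[0,0,-0.12],[0,0,-0.12],[0,0,-0.12],[0,0,-0.12],[0,0,-0.12],[0,0,-0.12],[0,0,-0.12]])

```text
time_s: 72.88
position: [0.5319, 0.2906, 0.0733]
tool_rot: [[0.972, 0.235, 0.001], [0.235, -0.972, 0.0], [0.001, 0.0, -1.0]]
ft_force: [0.5, 0.0, -0.3]
grip_width: 0.0749
gripper_force: 0.0
```

Request:
move_arm(jaw=[7.5,7.5,7.5,7.5,7.5,7.5,7.5,7.5,7.5,7.5,7.5,7.5], dp=[[0,0,0],[0,0,0],[0,0,0],[0,0,0],[0,0,0],[0,0,0],[0,0,0],[0,0,0],[0,0,0],[0,0,0],[0,0,0],[0,0,0]], turn=[[0,0,-0.12],[0,0,-0.12],[0,0,-0.12],[0,0,-0.12],[0,0,-0.12],[0,0,-0.12],[0,0,-0.12],[0,0,-0.12],[0,0,-0.12],[0,0,-0.12],[0,0,-0.12],[0,0,-0.12]])

```text
time_s: 73.88
position: [0.5319, 0.2906, 0.0733]
tool_rot: [[-0.106, 0.994, 0.001], [0.994, 0.106, 0.0], [-0.0, 0.001, -1.0]]
ft_force: [0.6, 0.9, -0.1]
grip_width: 0.0751
gripper_force: 0.0
```

Request:
move_arm(jaw=[7.5,7.5,7.5,7.5,7.5,7.5,7.5,7.5,7.5,7.5,7.5,7.5], dp=[[0,0,0],[0,0,0],[0,0,0],[0,0,0],[0,0,0],[0,0,0],[0,0,0],[0,0,0],[0,0,0],[0,0,0],[0,0,0],[0,0,0]], turn=[[0,0,-0.12],[0,0,-0.12],[0,0,-0.12],[0,0,-0.12],[0,0,-0.12],[0,0,-0.12],[0,0,-0.12],[0,0,-0.12],[0,0,-0.12],[0,0,-0.12],[0,0,-0.12],[0,0,0]])

```text
time_s: 74.88
position: [0.5319, 0.2906, 0.0733]
tool_rot: [[-0.989, 0.146, 0.001], [0.146, 0.989, -0.0], [-0.001, 0.0, -1.0]]
ft_force: [-0.0, -1.0, 0.4]
grip_width: 0.0751
gripper_force: 0.0
```

Request:
move_arm(jaw=[5,5,5,5,5,5], dp=[[0,0,0],[0,0,0],[0,0,0],[0,0,0],[0,0,0],[0,0,0]], turn=[[0,0,0],[0,0,0],[0,0,0],[0,0,0],[0,0,0],[0,0,0]], force=60)

```text
time_s: 75.38
position: [0.5322, 0.2907, 0.0737]
tool_rot: [[-0.988, 0.152, 0.002], [0.152, 0.988, 0.0], [-0.002, 0.001, -1.0]]
ft_force: [0.7, 0.4, 3.7]
grip_width: 0.0563
gripper_force: 63.1
```

```bash
python3 -c "
from h import *
s=observe();print(s['position'],s['q'].round(1),s['wrist_torque'],s['ft_force'])"; python3 e.py cap jar
```

```text
[0.532 0.291 0.074] [ 17.5  35.8  77.8  -0.   66.3 -63.8] [ 0.155 -0.041 -0.084] [0.744 0.411 3.679]
75.3833 [0.532 0.291 0.074] [ 17.484  35.775  77.786  -0.02   66.31  -63.762]
cap 0.81 5774 (np.float64(274.0), np.float64(36.0)) ztop 0.022399019455528274 rect [426.1 303.1] [43.3 35.5] 81.5 circ 422.3 303.7 21.8
cap 0.71 7162 (np.float64(119.0), np.float64(46.0)) ztop 0.022229079854714638 rect [417.4 223.3] [42.9 42.5] 80.4 circ 416.9 223.2 21.8
cap 0.61 17634 (np.float64(280.0), np.float64(299.0)) ztop 0.09972192344918712 rect [531.7 289.9] [56.5 56.9] 19.8 circ 531.8 290.3 29.0
jar 0.59 4347 (np.float64(274.0), np.float64(213.0)) ztop 0.06381008390344306 rect [512.1 290. ] [56.  18.7] 87.3 circ 514.5 289.9 28.7
```

Request:
move_arm(jaw=[5,5,5,5,5,5,5,5,5,5,5,5], dp=[[0,0,0.02],[0,0,0.023],[0,0,0.023],[0,0,0.023],[0,0,0.023],[0,0,0.023],[0,0,0.023],[0,0,0.023],[0,0,0.023],[0,0,0.023],[0,0,0.023],[0,0,0.023]], turn=[[0,0,0.1],[0,0,0.12],[0,0,0.12],[0,0,0.12],[0,0,0.12],[0,0,0.12],[0,0,0.12],[0,0,0.12],[0,0,0.12],[0,0,0.12],[0,0,0.12],[0,0,0.12]])

```text
time_s: 76.53
position: [0.5316, 0.2904, 0.0701]
tool_rot: [[0.007, 1.0, 0.0], [1.0, -0.007, -0.001], [-0.001, 0.0, -1.0]]
ft_force: [0.1, -0.7, 2.9]
grip_width: 0.0566
gripper_force: 63.7
```

Request:
move_arm(jaw=[5,5,5,5,5], dp=[[0,0,0.023],[0,0,0.023],[0,0,0.023],[0,0,0.02],[0,0,0.02]], turn=[[0,0,0.12],[0,0,0.12],[0,0,0.12],[0,0,0.1],[0,0,0.1]])

```text
time_s: 76.95
position: [0.5322, 0.2906, 0.0701]
tool_rot: [[0.537, 0.844, 0.002], [0.844, -0.537, 0.0], [0.001, 0.002, -1.0]]
ft_force: [-1.0, -0.3, 9.5]
grip_width: 0.0566
gripper_force: 64.4
```

```bash
python3 -c "
from h import *
s=observe();print(s['position'],s['q'].round(1),s['wrist_torque'],s['ft_force'])"; python3 e.py cap
```

```text
[0.532 0.291 0.07 ] [17.5 36.  78.  -0.  65.8 49.9] [0.033 0.167 0.083] [-0.97  -0.333  9.484]
76.95 [0.532 0.291 0.07 ] [17.473 36.023 78.    -0.033 65.849 49.949]
cap 0.96 18016 (np.float64(280.0), np.float64(299.0)) ztop 0.09629916479768726 rect [532.3 289.9] [56.8 56.6] 59.1 circ 532.1 290.0 29.1
cap 0.68 4218 (np.float64(126.0), np.float64(300.0)) ztop 0.022116454784597037 rect [451.8 303.6] [ 42.  101.5] 87.8 circ 452.2 312.6 52.1
cap 0.62 857 (np.float64(214.0), np.float64(376.0)) ztop 0.021718361369670765 rect [473.6 265.9] [142.7  18. ] 46.8 circ 476.4 263.2 71.3
cap 0.46 5821 (np.float64(513.0), np.float64(192.0)) ztop 0.015406769460561968 rect [661.6 229.2] [130.1  14.8] 83.1 circ 661.5 229.2 65.2
```

Request:
move_arm(jaw=[5,5,5,5,5,5], dp=[[0,0,0],[0,0,0],[0,0,0],[0,0,0],[0,0,0],[0,0,0]], turn=[[0,0,0.08],[0,0,0.08],[0,0,0.08],[0,0,0.08],[0,0,0.08],[0,0,0.08]])

```text
time_s: 77.55
position: [0.5322, 0.2906, 0.0701]
tool_rot: [[0.865, 0.501, 0.002], [0.501, -0.865, 0.0], [0.002, 0.001, -1.0]]
ft_force: [-0.4, 0.4, 6.6]
grip_width: 0.0564
gripper_force: 64.3
```

```bash
python3 -c "
from h import *
s=observe();print(s['position'],s['q'].round(1),s['wrist_torque'],s['ft_force'])"; python3 e.py cap jar
```

```text
[0.532 0.291 0.07 ] [17.5 36.  78.  -0.  65.8 77.4] [0.095 0.13  0.045] [-0.443  0.406  6.606]
77.55 [0.532 0.291 0.07 ] [17.473 36.023 78.002 -0.028 65.846 77.389]
cap 0.91 17793 (np.float64(281.0), np.float64(299.0)) ztop 0.09628382880625388 rect [532.2 290. ] [56.9 56.3] 27.3 circ 532.2 290.0 29.1
cap 0.89 1146 (np.float64(281.0), np.float64(385.0)) ztop 0.021438910314662853 rect [433.4 231.8] [ 8.6 33.2] 29.4 circ 430.0 229.9 16.6
cap 0.78 383 (np.float64(209.0), np.float64(357.0)) ztop 0.02203871704234193 rect [463.8 298.2] [94.   7.4] 17.9 circ 464.3 296.7 47.0
jar 0.76 4029 (np.float64(290.0), np.float64(220.0)) ztop 0.06377880426614521 rect [550.6 297.2] [34.6 68.9] 31.3 circ 537.8 289.4 34.5
```

```bash
cat > tick.py <<'E'
from h import *
import sys
def tick(n,im,st,c,z=.095):
    P=[]
    for v in range(420):
        for u in range(560):
            px=im[v,u].astype(int)
            if px[0]>95 and px.min()>80:
                p=at_z(n,(u,v),z,st)
                if np.hypot(*(p[:2]-c))<.0245: P.append(p[:2]-c)
    P=np.array(P); 
    if len(P): m=P.mean(0); print(n,len(P),m*1000,"ang",np.degrees(np.arctan2(m[1],m[0])).round(1))
    else: print(n,"none")
w=np.load("pics/top0.npz"); tick("top",w["im"],None,np.array([.5312,.2888]))
w=np.load("pics/w.npz"); tick("wrist",w["im"],dict(position=w["p"],tool_rot=w["R"]),np.array([.5322,.290]))
E
python3 tick.py
```

```text
top 15 [16.342  0.782] ang 2.7
wrist 351 [14.613  3.082] ang 11.9
```

Request:
move_arm(jaw=[5,5,5,5,5,5,5], dp=[[0,0,0],[0,0,0],[0,0,0],[0,0,0],[0,0,0],[0,0,0],[0,0,0]], turn=[[0,0,0.08],[0,0,0.08],[0,0,0.08],[0,0,0.08],[0,0,0.08],[0,0,0.08],[0,0,0.08]], force=100)

```text
time_s: 78.28
position: [0.5325, 0.2907, 0.0704]
tool_rot: [[0.999, -0.035, 0.003], [-0.035, -0.999, 0.0], [0.003, -0.001, -1.0]]
ft_force: [0.7, -0.7, 9.6]
grip_width: 0.0555
gripper_force: 104.3
```

```bash
python3 -c "
from h import *
s=observe();print(s['position'],s['q'].round(1),s['wrist_torque'],s['ft_force'])"; python3 e.py cap; python3 tick.py
```

```text
[0.532 0.291 0.07 ] [ 17.5  36.   78.   -0.   65.8 109.5] [0.062 0.008 0.065] [ 0.68  -0.712  9.571]
78.2833 [0.532 0.291 0.07 ] [ 17.474  36.004  77.978  -0.036  65.838 109.467]
cap 0.87 1566 (np.float64(266.0), np.float64(383.0)) ztop 0.022289974940628066 rect [477.4 305.2] [128.9  42.3] 2.1 circ 478.3 295.8 65.0
cap 0.76 255 (np.float64(356.0), np.float64(373.0)) ztop 0.020697940793911584 rect [413.8 225.6] [43.3 16.5] 61.2 circ 418.1 223.3 21.7
cap 0.66 17622 (np.float64(280.0), np.float64(298.0)) ztop 0.09635111367930092 rect [532.5 289.5] [56.9 55.1] 3.2 circ 532.3 289.8 29.3
top 15 [16.342  0.782] ang 2.7
wrist 241 [16.99 -6.07] ang -19.7
```

Request:
move_arm(jaw=[8,8,8,8,8,8,8,8], dp=[[0,0,0],[0,0,0],[0,0,0],[0,0,0],[0,0,-2],[0,0,-3],[0,0,-3],[0,0,-3]], turn=[[0,0,0],[0,0,0],[0,0,0],[0,0,0],[0,0,0],[0,0,0],[0,0,0],[0,0,0]], force=60)

```text
time_s: 79.05
position: [0.5314, 0.2905, 0.1805]
tool_rot: [[1.0, -0.031, 0.0], [-0.031, -1.0, -0.0], [0.0, 0.0, -1.0]]
ft_force: [-0.3, -0.8, -0.2]
grip_width: 0.0797
gripper_force: 0.0
```

Request:
move_arm(jaw=[8,8], dp=[[0,0,0],[0,0,0]], turn=[[0,0,0],[0,0,0]])

```text
time_s: 79.22
position: [0.5322, 0.2908, 0.1808]
tool_rot: [[1.0, -0.03, 0.004], [-0.03, -1.0, 0.001], [0.004, -0.001, -1.0]]
ft_force: [0.1, 0.1, -1.2]
grip_width: 0.0799
gripper_force: 0.0
```

```bash
python3 e.py cap jar rack amber_jar; python3 tick.py; python3 -c "
from h import *
w=np.load('pics/w.npz'); cv2.imwrite('pics/w5.png',cv2.resize(w['im'][100:400,130:430],(600,600),interpolation=cv2.INTER_CUBIC)[:,:,::-1]); print(observe()['q'].round(1))"
```

```text
79.2167 [0.532 0.291 0.181] [ 17.486  29.528  69.909  -0.021  80.321 109.237]
cap 0.97 1754 (np.float64(351.0), np.float64(297.0)) ztop 0.02228062343928903 rect [462.5 225.8] [133.3  42. ] 2.8 circ 462.3 232.8 67.9
cap 0.73 1690 (np.float64(270.0), np.float64(295.0)) ztop 0.022324598853244743 rect [422.7 303.3] [42.4 42.9] 22.4 circ 422.2 303.4 22.2
cap 0.58 5843 (np.float64(281.0), np.float64(214.0)) ztop 0.09650297941343233 rect [531.8 289.4] [57.1 57.5] 84.8 circ 531.8 289.5 29.3
jar 0.81 1183 (np.float64(284.0), np.float64(169.0)) ztop 0.06401357785982743 rect [553.3 287.6] [56.2 15.9] 84.6 circ 550.0 287.9 28.2
rack 0.81 15548 (np.float64(342.0), np.float64(178.0)) ztop 0.031573784173094796 rect [529.2 228.4] [233.2  94. ] 88.0 circ 529.8 228.2 124.3
amber_jar 0.73 8914 (np.float64(441.0), np.float64(206.0)) ztop 0.09623479008629013 rect [527.5 169.2] [55.  55.4] 53.5 circ 527.5 168.6 28.5
top 15 [16.342  0.782] ang 2.7
wrist 122 [14.118 -5.362] ang -20.8
[ 17.5  29.7  70.1  -0.   80.3 109.2]
```

View pics/w5.png

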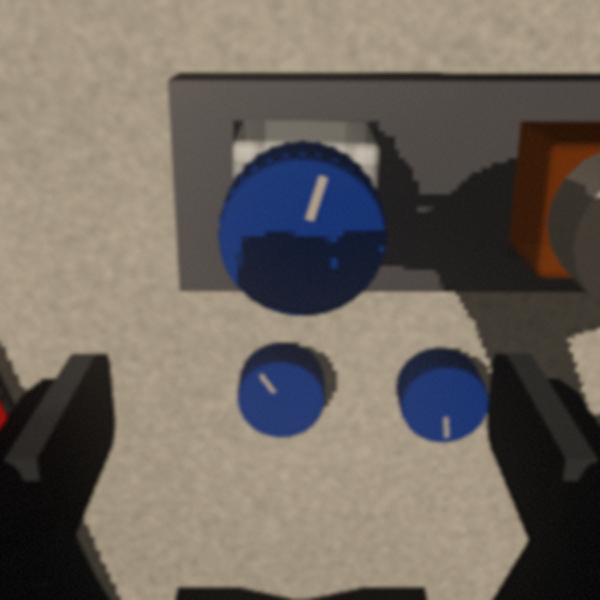

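The wrist view shows the cap seated on the jar with its tick at (317,197). Its top is at the starting home height (96.5 mm against 96.6 mm) and it no longer descends when turned. Now I'll turn the carousel to the blank plate.

```bash
python3 -c "
from h import *
s=plan([.5945,-.284,.16],Rdown(-108.9),n=18); plan([.5945,-.284,.076],st=s,n=5)"
```

```text
n 18 dp [0.895 3.096 0.102] turn [0.    0.    0.017]
n 5 dp [-0.    0.    1.68] turn [0. 0. 0.]
```

Request:
move_arm(jaw=[5,5,5,5,5,5,5,5,5], dp=[[0.9,3.1,0.1],[0.9,3.1,0.1],[0.9,3.1,0.1],[0.9,3.1,0.1],[0.9,3.1,0.1],[0.9,3.1,0.1],[0.9,3.1,0.1],[0.9,3.1,0.1],[0.9,3.1,0.1]], turn=[[0,0,0.017],[0,0,0.017],[0,0,0.017],[0,0,0.017],[0,0,0.017],[0,0,0.017],[0,0,0.017],[0,0,0.017],[0,0,0.017]])

```text
time_s: 80.22
position: [0.5847, 0.0037, 0.1697]
tool_rot: [[0.983, -0.183, -0.0], [-0.183, -0.983, 0.0], [-0.0, -0.0, -1.0]]
ft_force: [0.4, 0.8, 0.7]
grip_width: 0.0502
gripper_force: 0.0
```

Request:
move_arm(jaw=[5,5,5,5,5,5,5,5,5,5,5], dp=[[0.9,3.1,0.1],[0.9,3.1,0.1],[0.9,3.1,0.1],[0.9,3.1,0.1],[0.9,3.1,0.1],[0.9,3.1,0.1],[0.9,3.1,0.1],[0.9,3.1,0.1],[0.9,3.1,0.1],[0,0,0],[0,0,0]], turn=[[0,0,0.017],[0,0,0.017],[0,0,0.017],[0,0,0.017],[0,0,0.017],[0,0,0.017],[0,0,0.017],[0,0,0.017],[0,0,0.017],[0,0,0],[0,0,0]])

```text
time_s: 81.13
position: [0.5933, -0.2862, 0.1602]
tool_rot: [[0.943, -0.333, -0.0], [-0.333, -0.943, 0.001], [-0.001, -0.001, -1.0]]
ft_force: [-0.5, 0.3, 0.4]
grip_width: 0.0497
gripper_force: 0.0
```

```bash
python3 -c "
from h import *
print(observe()['time_s'],observe()['q'].round(1)); plan([.5945,-.284,.076],Rdown(-108.9),n=5)"
```

```text
81.1333 [-36.   35.8  61.7   0.1  82.5  73.4]
n 5 dp [ 0.009 -0.048  1.683] turn [-0.     0.    -0.002]
```

Request:
move_arm(jaw=[5,5,5,5,5,5,1,1,1,1,1,1], dp=[[0.01,-0.05,2.3],[0.01,-0.05,2.3],[0.01,-0.05,2.1],[0.01,-0.05,1.2],[0.01,-0.05,0.5],[0,0,0],[0,0,0],[0,0,0],[0,0,0],[0,0,0],[0,0,0],[0,0,0]], turn=[[0,0,0],[0,0,0],[0,0,0],[0,0,0],[0,0,0],[0,0,0],[0,0,0],[0,0,0],[0,0,0],[0,0,0],[0,0,0],[0,0,0]], force=60)

```text
time_s: 82.13
position: [0.5954, -0.2839, 0.0791]
tool_rot: [[0.944, -0.33, 0.003], [-0.33, -0.944, -0.003], [0.003, 0.002, -1.0]]
ft_force: [-2.7, -4.0, 2.9]
grip_width: 0.0126
gripper_force: 59.6
```

Request:
move_arm(jaw=[1,1,1,1,1,1,1,1,1,1,1,1], dp=[[0,0,0],[0,0,0],[0,0,0],[0,0,0],[0,0,0],[0,0,0],[0,0,0],[0,0,0],[0,0,0],[0,0,0],[0,0,0],[0,0,0]], turn=[[0,0,0.05],[0,0,0.09],[0,0,0.1],[0,0,0.1],[0,0,0.1],[0,0,0.1],[0,0,0.1],[0,0,0.1],[0,0,0.1],[0,0,0.1],[0,0,0.08],[0,0,0.03]])

```text
time_s: 83.13
position: [0.5955, -0.2839, 0.0791]
tool_rot: [[0.179, -0.984, 0.003], [-0.984, -0.179, -0.003], [0.003, -0.002, -1.0]]
ft_force: [-2.3, -3.7, 4.2]
grip_width: 0.0129
gripper_force: 60.2
```

Request:
move_arm(jaw=[1,1,5,5,5,5,5,5,5,5,5,5], dp=[[0,0,0],[0,0,0],[0,0,0],[0,0,0],[0,0,0],[0,0,-2],[0,0,-3],[0,0,-3],[0,0,-3],[0,0,-3],[0,0,-3],[0,0,0]], turn=[[0,0,0],[0,0,0],[0,0,0],[0,0,0],[0,0,0],[0,0,0],[0,0,0],[0,0,0],[0,0,0],[0,0,0],[0,0,0],[0,0,0]])

```text
time_s: 84.13
position: [0.5965, -0.2832, 0.2544]
tool_rot: [[0.184, -0.983, 0.011], [-0.983, -0.184, -0.006], [0.008, -0.009, -1.0]]
ft_force: [0.2, -0.3, 0.0]
grip_width: 0.0497
gripper_force: 0.0
```

```bash
cat > kn.py <<'E'
from h import *
c=np.array([.5945,-.284]); st=observe(); print(st["time_s"],st["position"],st["q"].round(1))
im,d=cams.get_image("wrist"); im2,d2=cams.get_image("top"); im3,d3=cams.get_image("scene")
for n,dd in(("wrist",d),("top",d2)):
    P=[]
    for v in range(0,420):
        for u in range(0,560):
            if dd[v,u]>0:
                p=at_d(n,(u,v),dd[v,u],st)
                if .088<p[2]<.108 and np.hypot(*(p[:2]-c))<.04: P.append(p)
    P=np.array(P); 
    if len(P)>20:
        r=cv2.minAreaRect((P[:,:2]*1000).astype(np.float32)); w,v=np.linalg.eigh(np.cov(P[:,:2].T)); print(n,len(P),r,np.degrees(np.arctan2(v[1,1],v[0,1])))
for q in("blank_plate","empty_bin","opening"):
    for r in cams.mark_of("wrist",q)[:2]: print(q,round(r["p"],2),at_z("wrist",np.array(r["location"])*[560,420],.0645,st))
A=cv2.resize(im,(400,300));B=cv2.resize(im2[150:270,335:455],(300,300),interpolation=cv2.INTER_CUBIC)
cv2.imwrite("pics/s5.png",np.hstack([A,B])[:,:,::-1]); cv2.imwrite("pics/scene9.png",im3[:,:,::-1])
E
python3 kn.py
```

```text
84.1333 [ 0.596 -0.283  0.254] [-35.7  32.4  52.5   0.1  94.4 133.7]
wrist 1021 ((595.1565551757812, -285.29693603515625), (13.474724769592285, 57.1500129699707), 11.001062393188477) 100.90662403390223
top 184 ((594.9371337890625, -283.8017272949219), (14.006368637084961, 57.368553161621094), 11.370316505432129) 101.23543585019316
opening 0.83 [ 0.514 -0.257  0.065]
```

View pics/s5.png

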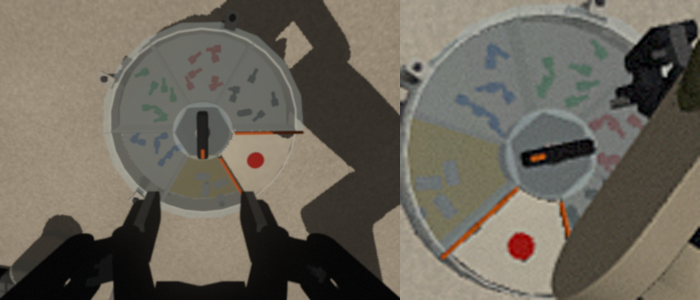

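```bash
python3 -c "
from h import *
im,d=cams.get_image('top')
for q in ('cap','stray1','jar','amber_jar','wrench','marker','solvent'):
    for r in cams.outline_of('top',q)[:4]:
        v,u=np.nonzero(r['mask']); P=np.array([at_d('top',(a,b),d[b,a]) for a,b in zip(u,v)][::3]); print(q,round(r['p'],2),len(u),np.median(P,0),P[:,2].max().round(3))
np.savez('pics/top9.npz',im=im,d=d)
for f in ('top0','top9'):
    d=np.load('pics/'+f+'.npz')['d']; Z=[at_d('top',(u,v),d[v,u])[2] for u in range(124,138) for v in range(238,252)]; print(f,np.median(Z))
"
```

```text
cap 0.82 690 [0.533 0.287 0.095] 0.941
cap 0.56 303 [0.424 0.303 0.021] 0.941
stray1 0.36 1124 [ 0.804 -0.004  0.109] 0.941
jar 0.49 242 [0.532 0.264 0.057] 0.941
jar 0.27 8473 [ 0.611 -0.251  0.068] 0.941
amber_jar 0.87 824 [0.528 0.162 0.094] 0.098
wrench 0.61 269 [0.702 0.072 0.004] 0.008
marker 0.59 393 [0.662 0.233 0.012] 0.019
solvent 0.69 1090 [ 0.804 -0.003  0.11 ] 0.941
top0 0.09507299050819285
top9 0.0950582308408584
```

The white plate with the red dot fills the opening (left half 255,160; right half 520,247). One last check for any missed loose union.

```bash
python3 -c "
from h import *
for n in ('scene','top'):
    im,d=cams.get_image(n)
    for q in ('stray1','union1'):
        for r in cams.spot_in(n,q)[:6]:
            b=np.array(r['box'])*[560,420,560,420]; print(n,q,round(r['p'],2),b.round(0),at_z(n,b[:2],.006))
"
```

```text
scene stray1 0.52 [343. 182.  27.  22.] [0.663 0.223 0.006]
scene union1 0.71 [218. 273.  85.  90.] [ 0.594 -0.267  0.006]
top union1 0.64 [165. 244. 105.  46.] [0.527 0.236 0.006]
```

The only hits are false ones: the marker pen, the carousel and the rack. No loose unions remain, so I'm handing in.

```bash
python3 -c "
from rig import ticket
print(ticket.close_job())"
```

```text
the job is handed in; nothing more can be done
None
```

The job is handed in at about 84 s of the 210 s: all four unions found (three from the jar, one loose) are in the yellow compartment, the jar is back in its pocket with the cap at its original home height (it still turned freely there, with no tightening felt), and the blank plate closes the opening.

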